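# Right the fallen cream cartons and put their tray away

## Robot

A 6-joint arm with a two-finger parallel gripper is mounted at the origin on the work surface. World frame = base frame: x ahead of the robot, y to its left, z up, the work surface at z = 0. Lengths are in m, angles in degrees, forces in N, time in s.
With the tool pointing down it reaches from about 0.375 to 0.9 m from the base axis. Payload 3.1 kg.
Tool frame: the origin (TCP) lies midway between the tips of the shut fingers; the grasp point (between the pads) lies bot.hold_point_z behind it (bot.hold_point_z is the distance from the TCP to the grasp point, in m); z points along the fingers, y is the direction in which the jaws open and shut (so a half turn about z gives the same grasp; the last joint's range is limited). The gripper opens to 87 mm and grips with 3 to 60 N. Pads are 19 mm wide; open, the fingers measure 117 mm over their backs; the gripper's body (75 mm by 190 mm) begins 51 mm behind the grasp point.
Start: joints at [-84.54, 30.224, 82.088, -0, 67.689, -10.227], TCP at [0.169, -0.602, 0.223] pointing down, gripper open.
Joint ranges: [-176.69, 176.69], [-43.24, 126.21], [12.49, 139.97], [-82, 262], [0, 151.66], [-163.58, 163.58]. Speed limits (degrees/s): [159.86, 159.86, 180, 180, 180, 180].

## Interface

Orientations are given as a 3x3 rotation matrix whose columns are the frame's x, y, z axes.
In Python, from rig import bot, vision, hand_in gives the robot as it stands. The module is installed in compiled form; this text tells all that it offers.
- The arm moves only by the shell command python3 -m handwheel 'ROWS'. ROWS is JSON, a list of rows, each an object of numbers: "hand": the gripper's target within -1 to 1 (fully open at 1, half-way at 0, shut at -1); "dx", "dy", "dz": the shift along the world's x, y, z in cm; "wx", "wy", "wz": the turn, a rotation vector about the world's x, y, z in rad. In form: [{"hand": .., "dx": .., "dy": .., "dz": .., "wx": .., "wy": .., "wz": ..}, ...]. A call has 1 to 10 rows; each row shifts and turns the commanded pose from where the row before left it; what a row does not reach is not made up. A row lasts 1/10 s, in which the tool goes at most 50 mm and 8.59 degrees, less where a joint would pass 70% of its speed; a pose out of reach is approached as far as the arm can. A call with a gripper value outside its range is refused whole. The fingers move at their own pace and stop on an object; the grip force is fixed at half the most. Time passes only in rows, so rows that do not move let the fingers close. It gives the time, the measured TCP pose, the force and the opening at its end, in the units of the state.
- bot.read_state(): the state, without advancing time (a new reading comes with each control period).
- vision.capture(name): name is "side" or "top"; returns (picture, depth): 480x640x3 uint8, red, green, blue; 480x640 float32, m along the optical axis (not along the pixel's ray), 0 where there is no reading.
- vision.get_calibration(name): a dict with "fx", "fy", "cx", "cy" (pixels), "rvec" (rotation vector, rad) and "tvec" (3), from world to camera coordinates, as OpenCV has them. Camera axes: x right, y down, z forward; pixel columns grow to the right and rows downward; lengths in m; the calibration is good to about 2 mm. A picture is of the moment at which its call begins. get_calibration takes no time and is no camera call.
- hand_in(): hands the job in, once; it reports no verdict.
The state is a dict: "time_s": time; "joint_positions": joint angles; "qvel": joint speeds; "tau": joint torques, N m; "position": TCP position; "tcp_rot": TCP orientation; "force": force on the tool from outside, world axes, zero at the start; "moment": the same for the moment, N m; "opening": opening from 0.0 (shut) to 1.0 (fully open).
Only numpy, scipy, OpenCV 4.12 (cv2) and the standard library are available. Lean on these libraries where they do the work, as an engineer would, in place of code of your own. Each camera call takes 0.05 s, during which the arm holds its last target.

## Task

First push the blue-lidded tub out of the taped bay and onto the round blue mat, so that it stands wholly on the mat. Then stand every fallen violet cream carton upright, cap up, on the floor of the steel tray where it waits at the front of the counter, and let go; only when they are all in, slide the loaded tray across the counter until it lies wholly within the yellow tape (on the tape is fine), with the cartons still standing. Leave the other goods where they are.

Things in the scene. Friction and masses are not known exactly. Their poses are not given: they have to be found in the camera images.
- carton0_centre (a point): Fallen: a violet and cream-banded cream carton, square, 48 x 48 mm and 110 mm long, plus a white screw cap 24 mm across and 12 mm high on its top end; 0.27 kg. This point is the centre of its 110 mm body; its x axis runs along the carton towards the cap (level while it lies, straight up when it stands). Lying on one of its long flat sides, not rolling; may be absent
- carton1_centre (a point): Another such fallen carton, the same in every way as carton0 (point at the body's centre, x axis towards the cap); may be absent
- carton2_centre (a point): Another such fallen carton, the same in every way as carton0 (point at the body's centre, x axis towards the cap); may be absent
- carton3_centre (a point): Another such fallen carton, the same in every way as carton0 (point at the body's centre, x axis towards the cap); may be absent
- carton0: the same carton's body; its origin lies in the middle of one long side (24 mm from the centre point), same axes
- carton1: the same carton's body; its origin lies in the middle of one long side (24 mm from the centre point), same axes
- carton2: the same carton's body; its origin lies in the middle of one long side (24 mm from the centre point), same axes
- carton3: the same carton's body; its origin lies in the middle of one long side (24 mm from the centre point), same axes
- tray_in (a point): the shallow stainless steel tray, loose on the counter, empty at first: outside 140 mm (its x) by 360 mm (its y), 22 mm high, walls and floor 3 mm thick, 0.45 kg. This point is the centre of its inner floor, 3 mm above the counter; x across its width, y along its length, z up
- tray: the tray's body; its origin lies under its centre, on the counter
- tray_corner0 (a point): the tray's outer corner at its - x and - y, at the rim, 22 mm up
- tray_corner1 (a point): the tray's outer corner at its + x and - y, at the rim, 22 mm up
- tray_corner2 (a point): the tray's outer corner at its + x and + y, at the rim, 22 mm up
- tray_corner3 (a point): the tray's outer corner at its - x and + y, at the rim, 22 mm up
- bay_centre (a point): centre of the taped bay: a rectangle of yellow tape on the counter, 180 mm (its x) by 410 mm (its y) over the outside of the tape, tape 12 mm wide and flat; the tray's home, beyond where the tray now stands
- tub_centre (a point): a round white tub with a blue lid standing in the bay: 110 mm across the lid (102 mm across the wall), too wide to grip, 85 mm high, 0.5 kg. This point is its centre, half-way up; z is its upright axis
- tub: the tub's body; its origin lies under its centre
- mat_centre (a point): centre of the flat round blue mat, 156 mm across, the tub's place; flush with the counter, to the right of the bay
- milk0_centre (a point): a blue milk carton off to the left, upright, 54 x 54 x 150 mm with a cap; point at the centre, half-way up; leave alone
- milk1_centre (a point): the other blue milk carton, off to the right, 54 x 54 x 150 mm too; leave alone
- jar_centre (a point): the jar, amber glass, 68 mm across, 100 mm high, off to the right; point half-way up; leave alone
- bowl_centre (a point): the steel bowl, 170 mm across, 75 mm high, off to the left; point half-way up; leave alone
- cheese_tub_centre (a point): the red-lidded tub, 90 mm across, 65 mm high, off to the left; point half-way up; leave alone

How it is judged (in metres and radians):
On the way, in this order (a step that is already met when the one before it is completed fails the run):
1. the tub stands wholly on the blue mat, out of the bay (horizontal distance between tub_centre and mat_centre below 0.026 m and angle between tub_centre's own z axis and vertical below 0.1 rad and linear speed of tub below 0.02 m/s), for 0.2 s.
2. every fallen carton stands upright, cap up, on the floor of the tray, let go (angle between each of carton0_centre, carton1_centre, carton2_centre, carton3_centre's own x axis and vertical below 0.1 rad and x of carton0_centre in the frame of tray_in between -0.067 and 0.067 m and y of carton0_centre in the frame of tray_in between -0.177 and 0.177 m and z of carton0_centre in the frame of tray_in between 0.049 and 0.061 m and linear speed of each of carton0, carton1, carton2, carton3 below 0.03 m/s and x of carton1_centre in the frame of tray_in between -0.067 and 0.067 m and y of carton1_centre in the frame of tray_in between -0.177 and 0.177 m and z of carton1_centre in the frame of tray_in between 0.049 and 0.061 m and x of carton2_centre in the frame of tray_in between -0.067 and 0.067 m and y of carton2_centre in the frame of tray_in between -0.177 and 0.177 m and z of carton2_centre in the frame of tray_in between 0.049 and 0.061 m and x of carton3_centre in the frame of tray_in between -0.067 and 0.067 m and y of carton3_centre in the frame of tray_in between -0.177 and 0.177 m and z of carton3_centre in the frame of tray_in between 0.049 and 0.061 m and contact force between each of carton0, carton1, carton2, carton3 and the fingers below 0.2 N), for 0.2 s.
3. the loaded tray lies wholly within the taped bay, cartons standing (x of tray_corner0 in the frame of bay_centre between -0.092 and 0.092 m and y of tray_corner0 in the frame of bay_centre between -0.207 and 0.207 m and x of tray_corner1 in the frame of bay_centre between -0.092 and 0.092 m and y of tray_corner1 in the frame of bay_centre between -0.207 and 0.207 m and x of tray_corner2 in the frame of bay_centre between -0.092 and 0.092 m and y of tray_corner2 in the frame of bay_centre between -0.207 and 0.207 m and x of tray_corner3 in the frame of bay_centre between -0.092 and 0.092 m and y of tray_corner3 in the frame of bay_centre between -0.207 and 0.207 m and angle between tray_in's own z axis and vertical below 0.05 rad and linear speed of tray below 0.02 m/s and angle between each of carton0_centre, carton1_centre, carton2_centre, carton3_centre's own x axis and vertical below 0.1 rad and x of carton0_centre in the frame of tray_in between -0.067 and 0.067 m and y of carton0_centre in the frame of tray_in between -0.177 and 0.177 m and z of carton0_centre in the frame of tray_in between 0.049 and 0.061 m and linear speed of each of carton0, carton1, carton2, carton3 below 0.03 m/s and x of carton1_centre in the frame of tray_in between -0.067 and 0.067 m and y of carton1_centre in the frame of tray_in between -0.177 and 0.177 m and z of carton1_centre in the frame of tray_in between 0.049 and 0.061 m and x of carton2_centre in the frame of tray_in between -0.067 and 0.067 m and y of carton2_centre in the frame of tray_in between -0.177 and 0.177 m and z of carton2_centre in the frame of tray_in between 0.049 and 0.061 m and x of carton3_centre in the frame of tray_in between -0.067 and 0.067 m and y of carton3_centre in the frame of tray_in between -0.177 and 0.177 m and z of carton3_centre in the frame of tray_in between 0.049 and 0.061 m), for 0.2 s.
At the end, for the whole second after the job is handed in: All cartons stand cap up (within 0.1 rad) on the tray's floor, let go; the tray's four corners lie within the outer edge of the bay's tape (2 mm grace); the tub stands upright, its centre within 26 mm of the mat's; all at rest (all of step 1 and all of step 3 and contact force between each of carton0, carton1, carton2, carton3 and the fingers below 0.2 N); the robot touches nothing.
It fails at once if a blue milk carton shoved more than 30 mm or tipped (distance of any of milk0_centre, milk1_centre from where it was at the start of the episode above 0.03 m or angle between any of milk0_centre, milk1_centre's own z axis and vertical above 0.3 rad).
It fails at once if the jar, the bowl or the red-lidded tub shoved more than 30 mm or tipped (distance of any of jar_centre, bowl_centre, cheese_tub_centre from where it was at the start of the episode above 0.03 m or angle between any of jar_centre, bowl_centre, cheese_tub_centre's own z axis and vertical above 0.3 rad).
It fails at once if the blue-lidded tub is tipped over (angle between tub_centre's own z axis and vertical above 0.5 rad).
Of carton0, carton1, carton2, carton3 only 3 to 4 are there at a start; the rules pass over those that are not, and their reading is None.
At some moment in a run one of carton0, carton1, carton2, carton3, tub may be knocked a few centimetres aside while the robot is not near it.
It also fails if it takes over 210 s, if anything falls off the work surface, if the arm or the gripper's body presses on something with over 40 N, if the wrist force passes 120 N, or if a joint passes its speed limit or range.

## Working session

There is one attempt and no reset: what is moved stays moved. The work goes in short steps, Python scripts to look and compute and a shell command to move; the robot and the scene stay as the last step left them, time stands still between calls to the robot, and variables do not carry over. Pictures are saved under pics/ and viewed, and the job is handed in when it is done.

```bash
mkdir -p pics; cat > h.py <<'E'
import numpy as np, cv2
from rig import bot, vision, hand_in
def snap(n,f):
    p,d=vision.capture(n); cv2.imwrite(f'pics/{f}.png',p[:,:,::-1]); np.save(f'pics/{f}.npy',d); return p,d
def cal(n):
    c=vision.get_calibration(n); R=cv2.Rodrigues(np.array(c['rvec'],float))[0]; return c,R,np.array(c['tvec'],float).ravel()
def px2w(n,u,v,z):
    c,R,t=cal(n); r=R.T@np.array([(u-c['cx'])/c['fx'],(v-c['cy'])/c['fy'],1]); o=-R.T@t
    return o+r*(z-o[2])/r[2]
def pts(n,d):
    c,R,t=cal(n); v,u=np.mgrid[0:480,0:640]
    P=np.stack([(u-c['cx'])/c['fx']*d,(v-c['cy'])/c['fy']*d,d],-1)
    return (P-t)@R
def w2px(n,P):
    c,R,t=cal(n); q=R@np.array(P)+t; return c['fx']*q[0]/q[2]+c['cx'],c['fy']*q[1]/q[2]+c['cy']
E
python3 - <<'E'
from h import *
snap('top','t0'); snap('side','s0')
s=bot.read_state(); print(s, bot.hold_point_z)
for n in('top','side'):
    c,R,t=cal(n); print(n,c['fx'],-R.T@t,R)
E
```

```text
{'time_s': 0.1, 'joint_positions': array([-8.45390960e+01,  3.02740016e+01,  8.21484812e+01, -7.87246243e-04,
        6.76879974e+01, -1.02271019e+01]), 'qvel': array([ 0.14735991, -0.07640388, -0.06188807, -0.02154113, -0.03283984,
       -0.0002468 ]), 'tau': array([-6.17880014e-04, -4.40986848e+01, -1.77150142e+01,  6.35195570e-02,
        5.33787499e-02, -3.60015838e-05]), 'position': array([ 0.16896336, -0.60105572,  0.22166872]), 'tcp_rot': array([[ 9.62746991e-01,  2.70403760e-01, -1.96157835e-04],
       [ 2.70403630e-01, -9.62745136e-01,  1.91828204e-03],
       [ 3.29860675e-04, -1.89986205e-03, -9.99998141e-01]]), 'force': array([0.24656976, 0.62689258, 0.22338132]), 'moment': array([-0.06064607, -0.00751272, -0.03115279]), 'opening': 0.9967002543323965} 0.0187
top 451.4580988687928 [0.18041846 0.020398   1.62126492] [[ 1.12682898e-01 -9.93630932e-01  3.68313175e-04]
 [-9.73688560e-01 -1.10495206e-01 -1.99302278e-01]
 [ 1.98073605e-01  2.20993359e-02 -9.79937991e-01]]
side 532.9577607650151 [-0.40462226  1.04413728  1.12785402] [[-0.75496766 -0.65541715 -0.02126484]
 [-0.38654104  0.47097924 -0.79294677]
 [ 0.52972621 -0.59042943 -0.60891972]]
```

View pics/t0.png

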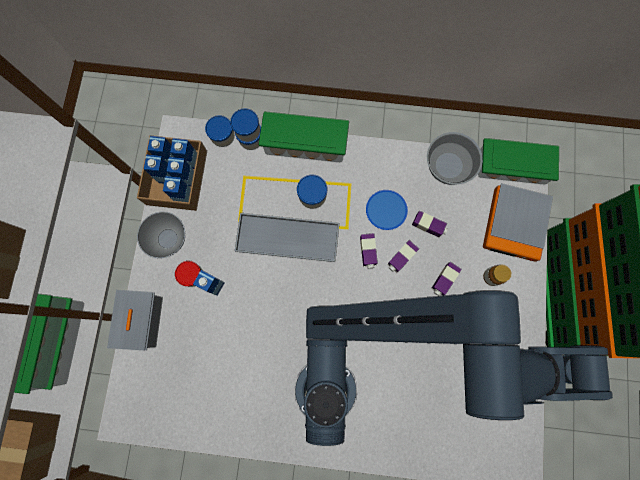

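View pics/s0.png

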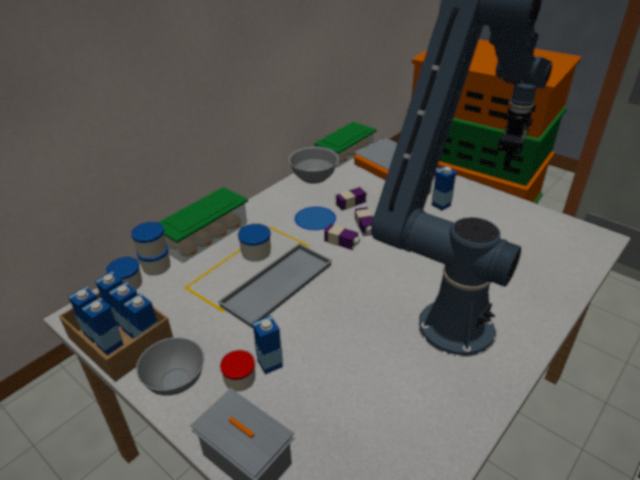

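Top view: tub at about (312,190), mat at (387,210), tray from (236,215) to (339,260), cartons near (369,250), (404,256), (430,223) and (447,278). The side view shows milk1 at (443,188), which the arm hides in the top view. I'll enlarge the area around the cartons.

```bash
python3 - <<'E'
from h import *
im=cv2.imread('pics/t0.png')
cv2.imwrite('pics/t0a.png',cv2.resize(im[165:305,340:480],None,fx=4.2,fy=4.2,interpolation=cv2.INTER_CUBIC))
cv2.imwrite('pics/t0b.png',cv2.resize(im[165:275,225:415],None,fx=4,fy=4,interpolation=cv2.INTER_CUBIC))
E
```

```text
(no output)
```

View pics/t0a.png

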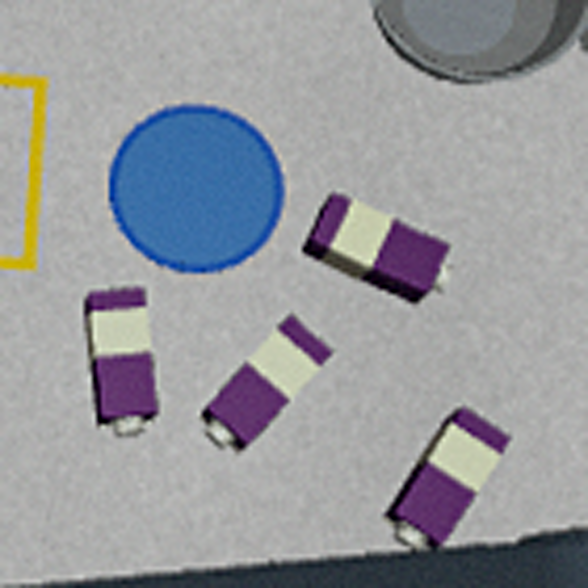

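View pics/t0b.png

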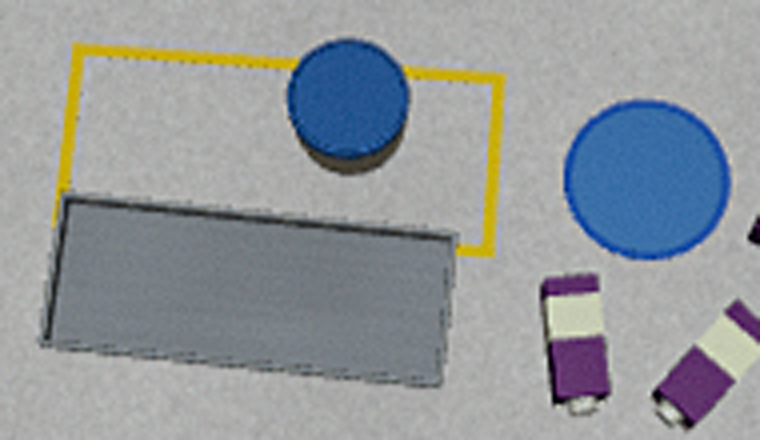

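The crop shows all four cartons with caps towards the robot, except the upper-right one, whose cap points right. Next I'll measure everything from depth and color.

```bash
cat >> h.py <<'E'
def cartons(p,d,lo=.035,hi=.06,draw=None):
    P=pts('top',d); r,g,b=[p[:,:,i].astype(int) for i in range(3)]
    vio=(r-g>25)&(b-g>25); cream=(r>170)&(r-b>15)&(r-b<70)
    m=((vio|cream)&(P[...,2]>lo)&(P[...,2]<hi)&(d>0)).astype(np.uint8)
    m=cv2.morphologyEx(m,cv2.MORPH_CLOSE,np.ones((3,3)))
    n,l,st,_=cv2.connectedComponentsWithStats(m); out=[]
    for i in range(1,n):
        if st[i,4]<150: continue
        v,u=np.nonzero(l==i)
        W=np.array([px2w('top',a,bb,.048)[:2] for a,bb in zip(u,v)])
        (c,sz,an)=cv2.minAreaRect((W*1000).astype(np.float32)); 
        bx=cv2.boxPoints((c,sz,an)); 
        e=bx[1]-bx[0] if np.linalg.norm(bx[1]-bx[0])>np.linalg.norm(bx[2]-bx[1]) else bx[2]-bx[1]
        e/=np.linalg.norm(e); cr=W[cream[v,u]].mean(0)*1000
        if (cr-np.array(c))@e>0: e=-e
        out.append((np.array(c)/1000,np.degrees(np.arctan2(e[1],e[0])),np.array(sz),P[v,u,2].mean()))
    return out
E
python3 - <<'E'
from h import *
p=cv2.imread('pics/t0.png')[:,:,::-1]; d=np.load('pics/t0.npy'); P=pts('top',d)
for o in cartons(p,d): print(o)
r,g,b=[p[:,:,i].astype(int) for i in range(3)]
blue=(b-r>60)
n,l,st,ce=cv2.connectedComponentsWithStats(blue.astype(np.uint8))
for i in range(1,n):
    if st[i,4]>100:
        k=l==i; z=np.median(P[k][:,2]); c=ce[i]; print('blue',c,st[i],z,px2w('top',c[0],c[1],z))
# tape corners/tray corners
ti=lambda u,v:(225+u/4,165+v/4)
for u,v in[(75,44),(505,75),(493,258),(55,225)]: print('tape',px2w('top',*ti(u,v),0))
for u,v in[(63,194),(459,233),(441,386),(40,346)]: print('tray',px2w('top',*ti(u,v),.022))
for nm,u,v in[('jar',498,274),('bowl',162,236),('bowl2',454,158),('red',187,273),('box',550,200),('milk0',204,280)]: print(nm,P[v,u])
ds=np.load('pics/s0.npy'); Q=pts('side',ds)
for nm,u,v in[('milk1',444,180),('milk0',266,325)]: print(nm,Q[v,u])
E
```

```text
(array([ 0.61912659, -0.3087493 ]), np.float32(-111.2688), array([109.25601959,  48.71372986]), np.float64(0.055422246177388605))
(array([ 0.49859457, -0.09920554]), np.float32(-168.54861), array([108.71704102,  47.35949707]), np.float64(0.05136922072728256))
(array([ 0.4893869, -0.2238074]), np.float32(144.22853), array([ 47.42423248, 108.51593781]), np.float64(0.05566392103531453))
(array([ 0.42526321, -0.38205389]), np.float32(151.70787), array([ 47.48007202, 109.0713501 ]), np.float64(0.055227269166140916))
blue [231.60426321 124.59499537] [ 205  109   53   32 1079] 0.14105714743099879 [0.86936322 0.43162459 0.14105715]
blue [156.22535211 144.01408451] [148 136  17  16 142] 0.1544320735225785 [0.76172553 0.67668217 0.15443207]
blue [178.75172414 146.48965517] [170 138  18  16 145] 0.1546528627161608 [0.76141499 0.59729054 0.15465286]
blue [152.45695364 162.59602649] [144 155  18  16 151] 0.15501121342047114 [0.69275336 0.67653859 0.15501121]
blue [175.12179487 165.07692308] [167 157  17  17 156] 0.1550390959859851 [0.69263528 0.59746609 0.1550391 ]
blue [311.53823954 189.19336219
[... 389 characters left out ...]
609144 [0.31129977 0.43484557 0.14955781]
tape [0.7329853  0.39297363 0.        ]
tape [ 0.74825648 -0.01388351  0.        ]
tape [ 0.57092272 -0.02082309  0.        ]
tape [0.55641285 0.38518229 0.        ]
tray [0.58110371 0.37736205 0.022     ]
tray [0.58542532 0.01295723 0.022     ]
tray [0.44311439 0.01396274 0.022     ]
tray [0.43865401 0.3767268  0.022     ]
jar [ 0.45147747 -0.54238252  0.09095064]
bowl [0.46854762 0.65555123 0.00406715]
bowl2 [ 0.8879156  -0.3886499   0.01581634]
red [0.33804296 0.52177486 0.0630489 ]
box [ 0.74424325 -0.72637922  0.06737243]
milk0 [0.31207505 0.43240983 0.15755622]
milk1 [ 0.33677949 -0.48390151  0.13165994]
milk0 [0.30046538 0.44455641 0.16582831]
```

All the measurements agree with the given sizes:

| Object | Measured |
|---|---|
| Tub | (0.683, 0.127) |
| Mat | (0.663, -0.153) |
| Tray | (0.512, 0.195), yaw about 0.7° |
| Bay | (0.652, 0.186), yaw about 2° |

I'll cross over to the far left side of the tub.

```bash
python3 -m handwheel '[{"hand":0.4,"dx":2.14,"dy":3.59,"wz":0.054},{"hand":0.4,"dx":2.14,"dy":3.59,"wz":0.054},{"hand":0.4,"dx":2.14,"dy":3.59,"wz":0.054},{"hand":0.4,"dx":2.14,"dy":3.59,"wz":0.054},{"hand":0.4,"dx":2.14,"dy":3.59,"wz":0.054},{"hand":0.4,"dx":2.14,"dy":3.59,"wz":0.054},{"hand":0.4,"dx":2.14,"dy":3.59,"wz":0.054},{"hand":0.4,"dx":2.14,"dy":3.59,"wz":0.054}]'
python3 -m handwheel '[{"hand":0.4,"dx":2.14,"dy":3.59,"wz":0.054},{"hand":0.4,"dx":2.14,"dy":3.59,"wz":0.054},{"hand":0.4,"dx":2.14,"dy":3.59,"wz":0.054},{"hand":0.4,"dx":2.14,"dy":3.59,"wz":0.054},{"hand":0.4,"dx":2.14,"dy":3.59,"wz":0.054},{"hand":0.4,"dx":2.14,"dy":3.59,"wz":0.054},{"hand":0.4,"dx":2.14,"dy":3.59,"wz":0.054},{"hand":0.4,"dx":2.14,"dy":3.59,"wz":0.054}]'
python3 -m handwheel '[{"hand":0.4,"dx":2.14,"dy":3.59,"wz":0.054},{"hand":0.4,"dx":2.14,"dy":3.59,"wz":0.054},{"hand":0.4,"dx":2.14,"dy":3.59,"wz":0.054},{"hand":0.4,"dx":2.14,"dy":3.59,"wz":0.054},{"hand":0.4,"dx":2.14,"dy":3.59,"wz":0.054},{"hand":0.4,"dx":2.14,"dy":3.59,"wz":0.054},{"hand":0.4,"dx":2.14,"dy":3.59,"wz":0.054},{"hand":0.4,"dx":2.14,"dy":3.59,"wz":0.054},{"hand":0.4},{"hand":0.4}]'
```

```text
invalid input
invalid input
invalid input
```

```bash
python3 -m handwheel '[{"hand":0.4,"dx":2.14,"dy":3.59,"dz":0,"wx":0,"wy":0,"wz":0.054},{"hand":0.4,"dx":2.14,"dy":3.59,"dz":0,"wx":0,"wy":0,"wz":0.054},{"hand":0.4,"dx":2.14,"dy":3.59,"dz":0,"wx":0,"wy":0,"wz":0.054},{"hand":0.4,"dx":2.14,"dy":3.59,"dz":0,"wx":0,"wy":0,"wz":0.054},{"hand":0.4,"dx":2.14,"dy":3.59,"dz":0,"wx":0,"wy":0,"wz":0.054},{"hand":0.4,"dx":2.14,"dy":3.59,"dz":0,"wx":0,"wy":0,"wz":0.054},{"hand":0.4,"dx":2.14,"dy":3.59,"dz":0,"wx":0,"wy":0,"wz":0.054},{"hand":0.4,"dx":2.14,"dy":3.59,"dz":0,"wx":0,"wy":0,"wz":0.054}]'
```

```text
time_s: 0.9
position: [0.3407, -0.3128, 0.2224]
tcp_rot: [[0.76, 0.65, -0.0], [0.65, -0.76, 0.0], [0.0, -0.0, -1.0]]
force: [0.2, 0.3, -0.6]
opening: 0.702
```

```bash
python3 -m handwheel '[{"hand":0.4,"dx":2.14,"dy":3.59,"dz":0,"wx":0,"wy":0,"wz":0.054},{"hand":0.4,"dx":2.14,"dy":3.59,"dz":0,"wx":0,"wy":0,"wz":0.054},{"hand":0.4,"dx":2.14,"dy":3.59,"dz":0,"wx":0,"wy":0,"wz":0.054},{"hand":0.4,"dx":2.14,"dy":3.59,"dz":0,"wx":0,"wy":0,"wz":0.054},{"hand":0.4,"dx":2.14,"dy":3.59,"dz":0,"wx":0,"wy":0,"wz":0.054},{"hand":0.4,"dx":2.14,"dy":3.59,"dz":0,"wx":0,"wy":0,"wz":0.054},{"hand":0.4,"dx":2.14,"dy":3.59,"dz":0,"wx":0,"wy":0,"wz":0.054},{"hand":0.4,"dx":2.14,"dy":3.59,"dz":0,"wx":0,"wy":0,"wz":0.054}]'
python3 -m handwheel '[{"hand":0.4,"dx":2.14,"dy":3.59,"dz":0,"wx":0,"wy":0,"wz":0.054},{"hand":0.4,"dx":2.14,"dy":3.59,"dz":0,"wx":0,"wy":0,"wz":0.054},{"hand":0.4,"dx":2.14,"dy":3.59,"dz":0,"wx":0,"wy":0,"wz":0.054},{"hand":0.4,"dx":2.14,"dy":3.59,"dz":0,"wx":0,"wy":0,"wz":0.054},{"hand":0.4,"dx":2.14,"dy":3.59,"dz":0,"wx":0,"wy":0,"wz":0.054},{"hand":0.4,"dx":2.14,"dy":3.59,"dz":0,"wx":0,"wy":0,"wz":0.054},{"hand":0.4,"dx":2.14,"dy":3.59,"dz":0,"wx":0,"wy":0,"wz":0.054},{"hand":0.4,"dx":2.14,"dy":3.59,"dz":0,"wx":0,"wy":0,"wz":0.054},{"hand":0.4,"dx":0,"dy":0,"dz":0,"wx":-0.1,"wy":0,"wz":0},{"hand":0.4,"dx":0,"dy":0,"dz":0,"wx":-0.1,"wy":0,"wz":0}]'
python3 -m handwheel '[{"hand":0.4,"dx":0,"dy":0,"dz":-3.8,"wx":0,"wy":0,"wz":0},{"hand":0.4,"dx":0,"dy":0,"dz":-3.8,"wx":0,"wy":0,"wz":0},{"hand":0.4,"dx":0,"dy":0,"dz":-3.8,"wx":0,"wy":0,"wz":0},{"hand":0.4,"dx":0,"dy":0,"dz":-3.8,"wx":0,"wy":0,"wz":0},{"hand":0.4,"dx":0,"dy":0,"dz":-3.8,"wx":0,"wy":0,"wz":0},{"hand":0.4,"dx":0,"dy":0,"dz":0,"wx":0,"wy":0,"wz":0}]'
python3 -c "
from h import *
p,d=snap('top','t1');snap('side','s1')
for o in cartons(p,d): print(o)"
```

```text
time_s: 1.7
position: [0.5118, -0.0255, 0.2223]
tcp_rot: [[0.417, 0.909, -0.001], [0.909, -0.417, 0.0], [-0.0, -0.001, -1.0]]
force: [0.4, -0.8, 0.2]
opening: 0.701
time_s: 2.7
position: [0.683, 0.2603, 0.2219]
tcp_rot: [[0.001, 1.0, -0.0], [0.979, -0.001, -0.203], [-0.203, 0.0, -0.979]]
force: [-1.3, -0.4, -1.9]
opening: 0.7
time_s: 3.3
position: [0.6769, 0.2583, 0.025]
tcp_rot: [[-0.002, 1.0, -0.014], [0.979, -0.001, -0.203], [-0.203, -0.014, -0.979]]
force: [-0.8, -0.0, -0.8]
opening: 0.698
(array([ 0.61904376, -0.30912683]), np.float32(-109.98158), array([107.74160004,  50.19336319]), np.float64(0.0508547182272499))
(array([ 0.49859457, -0.09920554]), np.float32(-168.54861), array([108.71704102,  47.35949707]), np.float64(0.051350998674918095))
(array([ 0.48938889, -0.22378987]), np.float32(144.04214), array([ 47.41029358, 108.6084137 ]), np.float64(0.05128283772403943))
(array([ 0.42527271, -0.3819736 ]), np.float32(151.59557), array([ 47.50004578, 109.07598114]), np.float64(0.054952943849605945))
```

View pics/s1.png

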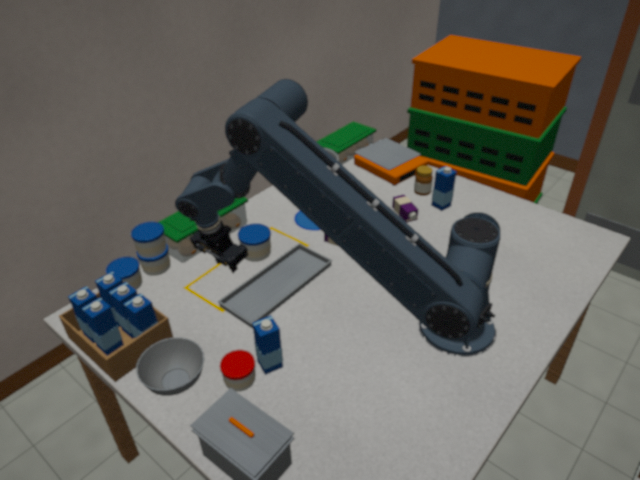

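View pics/t1.png

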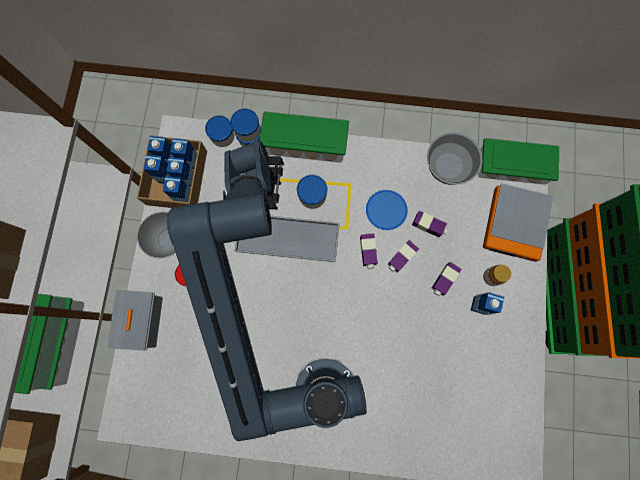

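```bash
python3 -m handwheel '[{"hand":0.4,"dx":0,"dy":0,"dz":0,"wx":0,"wy":0,"wz":0},{"hand":0.4,"dx":0,"dy":0,"dz":0,"wx":0,"wy":0,"wz":0}]';python3 -c "
from h import *
s=bot.read_state();print(s['joint_positions'],s['position'],s['force'],s['qvel'])"
```

```text
time_s: 3.6
position: [0.6846, 0.2605, 0.0357]
tcp_rot: [[0.002, 1.0, 0.005], [0.98, -0.001, -0.197], [-0.197, 0.005, -0.98]]
force: [0.5, -0.2, 0.8]
opening: 0.699
[ 16.69531716  52.51346862  67.93292671 -12.32465437  63.1205467
  22.71027152] [0.68464184 0.26051023 0.03573212] [ 0.49817571 -0.22989389  0.78115009] [ 0.01686378 -0.02099481  0.53845197  0.05592597 -0.07952458  0.09920735]
```

```bash
python3 -m handwheel '[{"hand":0.4,"dx":0,"dy":-1,"dz":0,"wx":0,"wy":0,"wz":0},{"hand":0.4,"dx":0,"dy":-1,"dz":0,"wx":0,"wy":0,"wz":0},{"hand":0.4,"dx":0,"dy":-1,"dz":0,"wx":0,"wy":0,"wz":0},{"hand":0.4,"dx":0,"dy":-1,"dz":0,"wx":0,"wy":0,"wz":0},{"hand":0.4,"dx":0,"dy":-1,"dz":0,"wx":0,"wy":0,"wz":0},{"hand":0.4,"dx":0,"dy":-1,"dz":0,"wx":0,"wy":0,"wz":0},{"hand":0.4,"dx":0,"dy":-0.6,"dz":0,"wx":0,"wy":0,"wz":0},{"hand":0.4,"dx":0,"dy":-0.6,"dz":0,"wx":0,"wy":0,"wz":0},{"hand":0.4,"dx":0,"dy":-0.6,"dz":0,"wx":0,"wy":0,"wz":0},{"hand":0.4,"dx":0,"dy":-0.6,"dz":0,"wx":0,"wy":0,"wz":0}]'
python3 -m handwheel '[{"hand":0.4,"dx":0,"dy":-0.6,"dz":0,"wx":0,"wy":0,"wz":0},{"hand":0.4,"dx":0,"dy":-0.6,"dz":0,"wx":0,"wy":0,"wz":0},{"hand":0.4,"dx":0,"dy":-0.6,"dz":0,"wx":0,"wy":0,"wz":0},{"hand":0.4,"dx":0,"dy":-0.6,"dz":0,"wx":0,"wy":0,"wz":0},{"hand":0.4,"dx":0,"dy":-0.6,"dz":0,"wx":0,"wy":0,"wz":0}]'
python3 -c "
from h import *
snap('side','s2');p,d=snap('top','t2')
c=cv2.resize(cv2.imread('pics/t2.png')[150:270,230:430],None,fx=3,fy=3)
cc=cv2.resize(cv2.imread('pics/s2.png')[180:300,150:350],None,fx=3,fy=3)
cv2.imwrite('pics/t2c.png',np.vstack([c,cc])[:, :])"
```

```text
time_s: 4.6
position: [0.683, 0.1763, 0.0326]
tcp_rot: [[0.001, 1.0, 0.001], [0.98, -0.001, -0.197], [-0.197, 0.001, -0.98]]
force: [0.4, 2.7, -0.4]
opening: 0.701
time_s: 5.1
position: [0.6824, 0.1457, 0.0325]
tcp_rot: [[0.001, 1.0, -0.0], [0.98, -0.001, -0.198], [-0.198, -0.0, -0.98]]
force: [-0.3, 3.5, 0.8]
opening: 0.706
```

View pics/t2c.png

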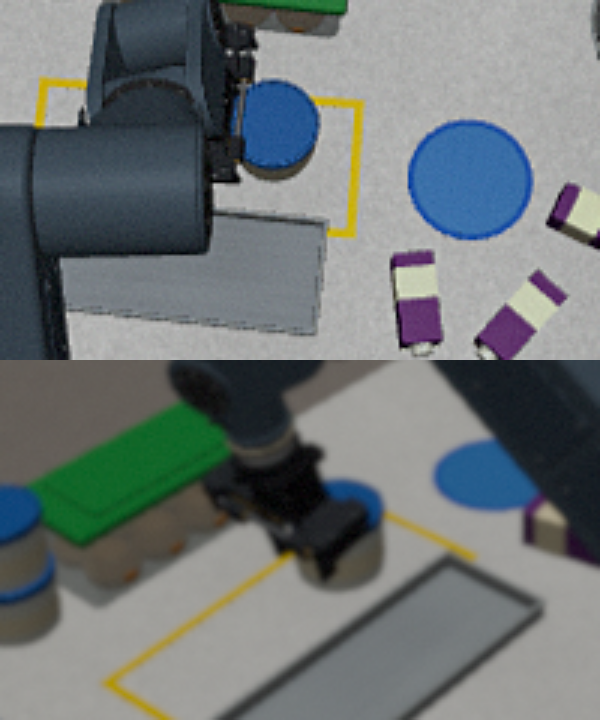

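```bash
python3 -c "
from h import *
print(px2w('top',230+276/3,150+123/3,.085))"
```

```text
[0.67983783 0.08855566 0.085     ]
```

```bash
python3 -m handwheel '[{"hand":0.4,"dx":-0.05,"dy":-0.8,"dz":0,"wx":0,"wy":0,"wz":0},{"hand":0.4,"dx":-0.08,"dy":-1,"dz":0,"wx":0,"wy":0,"wz":0},{"hand":0.4,"dx":-0.08,"dy":-1,"dz":0,"wx":0,"wy":0,"wz":0},{"hand":0.4,"dx":-0.08,"dy":-1,"dz":0,"wx":0,"wy":0,"wz":0},{"hand":0.4,"dx":-0.08,"dy":-1,"dz":0,"wx":0,"wy":0,"wz":0},{"hand":0.4,"dx":-0.08,"dy":-1,"dz":0,"wx":0,"wy":0,"wz":0},{"hand":0.4,"dx":-0.08,"dy":-1,"dz":0,"wx":0,"wy":0,"wz":0},{"hand":0.4,"dx":-0.08,"dy":-1,"dz":0,"wx":0,"wy":0,"wz":0},{"hand":0.4,"dx":-0.08,"dy":-1,"dz":0,"wx":0,"wy":0,"wz":0},{"hand":0.4,"dx":-0.08,"dy":-1,"dz":0,"wx":0,"wy":0,"wz":0}]'
python3 -m handwheel '[{"hand":0.4,"dx":-0.08,"dy":-1,"dz":0,"wx":0,"wy":0,"wz":0},{"hand":0.4,"dx":-0.08,"dy":-1,"dz":0,"wx":0,"wy":0,"wz":0},{"hand":0.4,"dx":-0.08,"dy":-1,"dz":0,"wx":0,"wy":0,"wz":0},{"hand":0.4,"dx":-0.08,"dy":-1,"dz":0,"wx":0,"wy":0,"wz":0},{"hand":0.4,"dx":-0.08,"dy":-1,"dz":0,"wx":0,"wy":0,"wz":0},{"hand":0.4,"dx":-0.08,"dy":-1,"dz":0,"wx":0,"wy":0,"wz":0},{"hand":0.4,"dx":-0.08,"dy":-1,"dz":0,"wx":0,"wy":0,"wz":0},{"hand":0.4,"dx":-0.08,"dy":-1,"dz":0,"wx":0,"wy":0,"wz":0},{"hand":0.4,"dx":-0.08,"dy":-0.6,"dz":0,"wx":0,"wy":0,"wz":0},{"hand":0.4,"dx":0,"dy":-0.4,"dz":0,"wx":0,"wy":0,"wz":0}]'
python3 -c "
from h import *
p,d=snap('top','t3')
cv2.imwrite('pics/t3c.png',cv2.resize(cv2.imread('pics/t3.png')[150:270,300:500],None,fx=4,fy=4))"
```

```text
time_s: 6.2
position: [0.6748, 0.0471, 0.0325]
tcp_rot: [[0.001, 1.0, -0.0], [0.98, -0.001, -0.199], [-0.199, 0.0, -0.98]]
force: [0.1, 3.2, -0.3]
opening: 0.7
time_s: 7.2
position: [0.6675, -0.0428, 0.0325]
tcp_rot: [[0.002, 1.0, -0.001], [0.98, -0.002, -0.199], [-0.199, -0.0, -0.98]]
force: [0.2, 2.7, 0.2]
opening: 0.7
```

View pics/t3c.png

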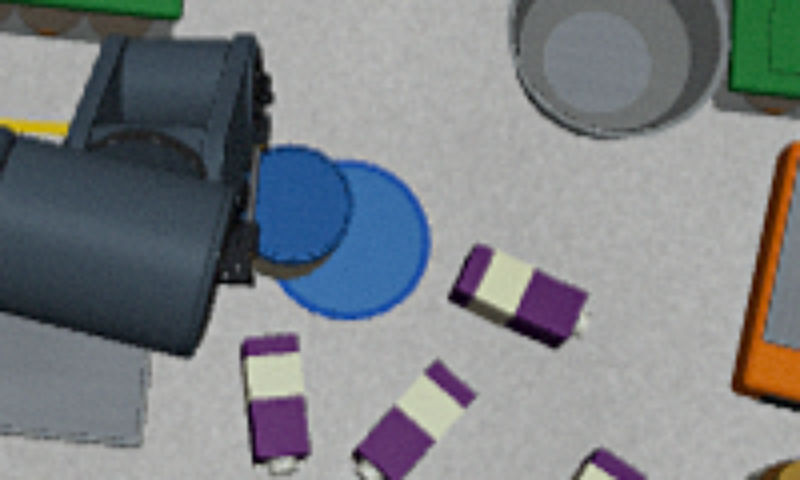

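```bash
python3 -c "
from h import *
print(px2w('top',300+293/4,150+204/4,.085))"
python3 -m handwheel '[{"hand":0.4,"dx":-0.1,"dy":-0.7,"dz":0,"wx":0,"wy":0,"wz":0},{"hand":0.4,"dx":-0.1,"dy":-0.8,"dz":0,"wx":0,"wy":0,"wz":0},{"hand":0.4,"dx":-0.1,"dy":-0.8,"dz":0,"wx":0,"wy":0,"wz":0},{"hand":0.4,"dx":0,"dy":-0.8,"dz":0,"wx":0,"wy":0,"wz":0},{"hand":0.4,"dx":0,"dy":-0.8,"dz":0,"wx":0,"wy":0,"wz":0},{"hand":0.4,"dx":0,"dy":-0.6,"dz":0,"wx":0,"wy":0,"wz":0},{"hand":0.4,"dx":0,"dy":-0.5,"dz":0,"wx":0,"wy":0,"wz":0},{"hand":0.4,"dx":0,"dy":-0.3,"dz":0,"wx":0,"wy":0,"wz":0},{"hand":0.4,"dx":0,"dy":0,"dz":0,"wx":0,"wy":0,"wz":0}]'
python3 -c "
from h import *
p,d=snap('top','t4')
cv2.imwrite('pics/t4c.png',cv2.resize(cv2.imread('pics/t4.png')[150:270,300:500],None,fx=4,fy=4))"
```

```text
[ 0.66353677 -0.09598202  0.085     ]
time_s: 8.15
position: [0.6647, -0.0959, 0.0326]
tcp_rot: [[0.001, 1.0, -0.0], [0.98, -0.001, -0.199], [-0.199, 0.0, -0.98]]
force: [-0.3, 0.8, -1.6]
opening: 0.701
```

View pics/t4c.png

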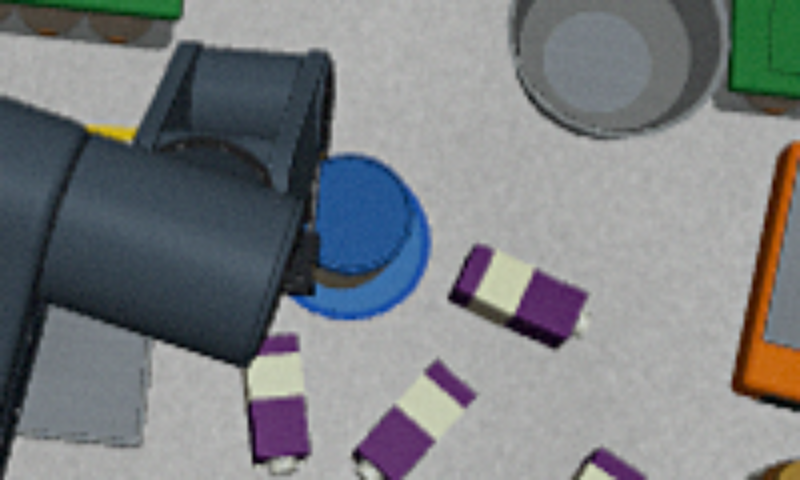

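Tub is on the mat, with its lid centre near crop (353,214). I'll back off and re-measure.

```bash
python3 -m handwheel '[{"hand":0.4,"dx":0,"dy":1,"dz":0,"wx":0,"wy":0,"wz":0},{"hand":0.4,"dx":0,"dy":3,"dz":0,"wx":0,"wy":0,"wz":0},{"hand":0.4,"dx":0,"dy":4,"dz":0,"wx":0,"wy":0,"wz":0},{"hand":0.4,"dx":0,"dy":2,"dz":3,"wx":0,"wy":0,"wz":0},{"hand":1,"dx":-2,"dy":0,"dz":4.5,"wx":0,"wy":0,"wz":0},{"hand":1,"dx":-2,"dy":0,"dz":4.5,"wx":0.1,"wy":0,"wz":0},{"hand":1,"dx":-2,"dy":0,"dz":4.5,"wx":0.1,"wy":0,"wz":0},{"hand":1,"dx":-2,"dy":0,"dz":2.5,"wx":0,"wy":0,"wz":0},{"hand":1,"dx":0,"dy":0,"dz":0,"wx":0,"wy":0,"wz":0}]'
python3 -c "
from h import *
p,d=snap('top','t5')
for o in cartons(p,d): print(o)
r,g,b=[p[:,:,i].astype(int) for i in range(3)]
P=pts('top',d)
k=(P[...,2]>.07)&(P[...,2]<.1)&(b-r>50); k[:, :330]=0;k[:, 430:]=0
v,u=np.nonzero(k);print(len(u),px2w('top',u.mean(),v.mean(),.085))
cv2.imwrite('pics/t5c.png',cv2.resize(cv2.imread('pics/t5.png')[150:300,300:500],None,fx=4,fy=4))"
```

```text
time_s: 9.1
position: [0.5849, 0.0046, 0.2273]
tcp_rot: [[0.001, 1.0, 0.007], [1.0, -0.001, -0.002], [-0.002, 0.007, -1.0]]
force: [1.3, -0.2, 0.1]
opening: 0.988
(array([ 0.61936145, -0.30928741]), np.float32(-109.63605), array([108.08847046,  49.9118576 ]), np.float64(0.04721906569430486))
(array([ 0.49843353, -0.09879552]), np.float32(-168.84126), array([108.71901703,  46.905056  ]), np.float64(0.05145375597495263))
(array([ 0.4893869, -0.2238074]), np.float32(144.22853), array([ 47.42423248, 108.51593781]), np.float64(0.05158469266706614))
(array([ 0.42526321, -0.38205389]), np.float32(151.70787), array([ 47.48007202, 109.0713501 ]), np.float64(0.05123304276927615))
723 [ 0.66154146 -0.14633499  0.085     ]
```

View pics/t5c.png

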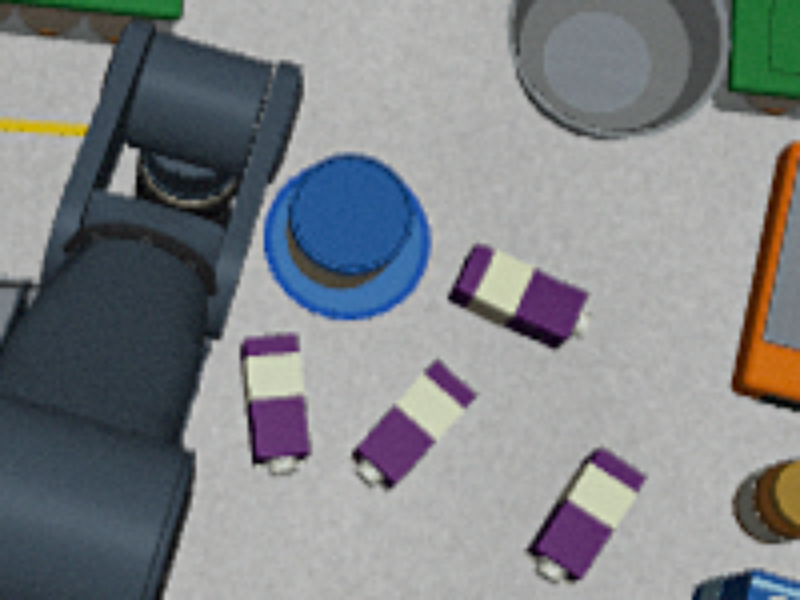

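The tub stands 7 mm from the mat centre, upright and settled. Next come the cartons. Standing them up needs a 90° turn of the tool about the jaw axis, so I'll identify the arm's kinematics to check reach.

```bash
cat > kin.py <<'E'
import numpy as np
from scipy.optimize import least_squares
from scipy.spatial.transform import Rotation as Ro
def fk(q,p):
    d1,a1,L1,a3,L2,L3=p; q=np.radians(q)
    Rz=lambda a:Ro.from_euler('z',a); Ry=lambda a:Ro.from_euler('y',a)
    R=Rz(q[0]); t=R.apply([a1,0,d1])
    R=R*Ry(q[1]); t=t+R.apply([0,0,L1])
    R=R*Ry(q[2]); t=t+R.apply([a3,0,L2])
    R=R*Rz(q[3])*Ry(q[4]); t=t+R.apply([0,0,L3])
    R=R*Rz(q[5]); return t,R.as_matrix()
E
python3 - <<'E'
from kin import *
from rig import bot
s=bot.read_state()
D=[([-8.45390960e+01,3.02740016e+01,8.21484812e+01,-7.87246243e-04,6.76879974e+01,-1.02271019e+01],[0.16896336,-0.60105572,0.22166872]),
([16.69531716,52.51346862,67.93292671,-12.32465437,63.1205467,22.71027152],[0.68464184,0.26051023,0.03573212]),(list(s['joint_positions']),list(s['position']))]
print(D[2])
T=[fk(q,[.3,0,.4,0,.4,.2])[1] for q,_ in D]; print(T[0],T[1],T[2],s['tcp_rot'])
f=lambda p:np.concatenate([fk(q,p)[0]-np.array(x) for q,x in D])
for x0 in ([.3,0,.4,0,.4,.2],[.2,.1,.5,.1,.4,.3]):
    r=least_squares(f,x0); print(r.x,r.cost,np.linalg.svd(r.jac)[1])
E
```

```text
([np.float64(-10.439882596622788), np.float64(26.857169029503563), np.float64(88.02005733864068), np.float64(-0.035885717382028795), np.float64(64.8528214540338), np.float64(-10.367874151802326)], [np.float64(0.5850071812575827), np.float64(0.004902478724135011), np.float64(0.22502580497041147)])
[[-2.70403761e-01  9.62746990e-01 -1.96157712e-04]
 [ 9.62745136e-01  2.70403631e-01  1.91828075e-03]
 [ 1.89986077e-03  3.29860446e-04 -9.99998141e-01]] [[-9.99985186e-01  1.95275337e-03  5.08086494e-03]
 [ 9.12230163e-04  9.80353900e-01 -1.97244513e-01]
 [-5.36621565e-03 -1.97236956e-01 -9.80341158e-01]] [[-9.99989240e-01  9.95153864e-04  4.53087822e-03]
 [ 9.88768432e-04  9.99998515e-01 -1.41133638e-03]
 [-4.53227599e-03 -1.40684120e-03 -9.99988740e-01]] [[ 9.95153864e-04  9.99989240e-01  4.53087822e-03]
 [ 9.99998515e-01 -9.88768432e-04 -1.41133638e-03]
 [-1.40684120e-03  4.53227599e-03 -9.99988740e-01]]
[-0.18322833 -0.0220172   0.51824895  0.1519341   0.4692755  -0.27858373] 0.012291322136320672 [3.36939224 2.55884981 0.26280624 0.15567718 0.07138915 0.03293419]
[-0.18322843 -0.02201728  0.51824891  0.15193392  0.46927553 -0.27858373] 0.012291322136320686 [3.36939224 2.55884981 0.26280623 0.15567718 0.07138914 0.03293419]
```

```bash
cat > kin.py <<'E'
import numpy as np
from scipy.optimize import least_squares
from scipy.spatial.transform import Rotation as Ro
def fk(q,p):
    d1,a1,L1,a3,L2,L3,b,c=p; q=np.radians(q)
    Rz=lambda a:Ro.from_euler('z',a); Ry=lambda a:Ro.from_euler('y',a)
    R=Rz(q[0]); t=R.apply([a1,b,d1])
    R=R*Ry(q[1]); t=t+R.apply([0,0,L1])
    R=R*Ry(q[2]); t=t+R.apply([a3,0,L2])
    R=R*Rz(q[3]); t=t+R.apply([0,c,0]); R=R*Ry(q[4]); t=t+R.apply([0,0,L3])
    R=R*Rz(q[5]+np.pi/2); return t,R.as_matrix()
E
python3 - <<'E'
from kin import *
from rig import bot
s=bot.read_state()
D=[([-8.45390960e+01,3.02740016e+01,8.21484812e+01,-7.87246243e-04,6.76879974e+01,-1.02271019e+01],[0.16896336,-0.60105572,0.22166872]),
([16.69531716,52.51346862,67.93292671,-12.32465437,63.1205467,22.71027152],[0.68464184,0.26051023,0.03573212]),(list(s['joint_positions']),list(s['position']))]
f=lambda p:np.concatenate([fk(q,p)[0]-np.array(x) for q,x in D]+[1e-3*(p-np.array([.2,0,.5,0,.4,.2,.1,0]))])
r=least_squares(f,[.3,0,.4,0,.4,.2,.1,0]); print(r.x.round(4),f(r.x)[:9].round(4),np.linalg.svd(r.jac)[1])
E
```

```text
[0.2741 0.     0.588  0.114  0.3916 0.3054 0.111  0.    ] [-0.  0.  0. -0.  0. -0.  0. -0. -0.] [3.37113499 2.56164411 2.44274447 0.26329775 0.13893096 0.12802424
 0.03303714 0.01807329]
```

```bash
cat > log.py <<'E'
import json
from rig import bot
s=bot.read_state(); open('log.jsonl','a').write(json.dumps([list(map(float,s['joint_positions'])),list(map(float,s['position'])),[list(map(float,r)) for r in s['tcp_rot']]])+'\n')
print(s['joint_positions'].round(1))
E
python3 log.py
python3 -m handwheel '[{"hand":1,"dx":-1,"dy":-2,"dz":3,"wx":0.14,"wy":0,"wz":0},{"hand":1,"dx":-1,"dy":-2,"dz":3,"wx":0.14,"wy":0,"wz":0},{"hand":1,"dx":-1,"dy":-2,"dz":3,"wx":0.14,"wy":0,"wz":0},{"hand":1,"dx":-1,"dy":-2,"dz":3,"wx":0.14,"wy":0,"wz":0},{"hand":1,"dx":0,"dy":-2,"dz":2,"wx":0.14,"wy":0,"wz":0},{"hand":1,"dx":0,"dy":0,"dz":0,"wx":0,"wy":0,"wz":0}]'; python3 log.py
python3 -m handwheel '[{"hand":1,"dx":0,"dy":-2,"dz":0,"wx":0,"wy":0.14,"wz":0},{"hand":1,"dx":0,"dy":-2,"dz":0,"wx":0,"wy":0.14,"wz":0},{"hand":1,"dx":0,"dy":-2,"dz":0,"wx":0,"wy":0.14,"wz":0},{"hand":1,"dx":0,"dy":-2,"dz":0,"wx":0,"wy":0.14,"wz":0},{"hand":1,"dx":0,"dy":-2,"dz":2,"wx":0,"wy":0.14,"wz":0},{"hand":1,"dx":0,"dy":0,"dz":0,"wx":0,"wy":0,"wz":0}]'; python3 log.py
cat > fit.py <<'E'
from kin import *
import json
D=[json.loads(l) for l in open('log.jsonl')]
def f(p): return np.concatenate([fk(q,p)[0]-np.array(x) for q,x,_ in D])
r=least_squares(f,[.3,0,.4,0,.4,.2,.1,0]); print(r.x.round(4),abs(f(r.x)).max(),np.linalg.svd(r.jac)[1].round(3))
print(max(abs(fk(q,r.x)[1]-np.array(R)).max() for q,_,R in D)); np.save('p.npy',r.x)
E
python3 fit.py
```

```text
[-10.4  26.9  88.   -0.   64.9 -10.4]
time_s: 9.75
position: [0.546, -0.1009, 0.3604]
tcp_rot: [[0.008, 1.0, 0.004], [0.764, -0.008, 0.645], [0.645, -0.002, -0.764]]
force: [-0.1, -0.6, -1.0]
opening: 1.002
[-39.   26.2  78.1  30.9 101.6 -39.2]
time_s: 10.35
position: [0.5468, -0.196, 0.3781]
tcp_rot: [[0.417, 0.761, -0.496], [0.765, 0.0, 0.644], [0.491, -0.648, -0.582]]
force: [-0.6, 0.3, -1.4]
opening: 0.999
[-37.3  44.2  49.6  18.5 138.2 -14.2]
[ 0.2742 -0.      0.588   0.1141  0.3917  0.3055  0.111  -0.    ] 1.935179738676851e-09 [3.386 2.481 2.395 0.706 0.311 0.174 0.143 0.039]
4.206704429243757e-16
```

The kinematic model fits exactly. Next I'll evaluate grasp and place feasibility.

```bash
cat > plan.py <<'E'
from kin import *
p=np.load('p.npy')
lo=np.array([-176.69,-43.24,12.49,-82,0,-163.58])+3; hi=np.array([176.69,126.21,139.97,262,151.66,163.58])-3
def ik(pos,R,q0):
    def f(q):
        t,M=fk(q,p); return np.concatenate([(t-pos)*5,(Ro.from_matrix(M.T@R)).as_rotvec()])
    r=least_squares(f,np.clip(q0,lo+.1,hi-.1),bounds=(lo,hi),xtol=1e-10)
    return (r.x if r.cost<1e-8 else None)
rng=np.random.default_rng(0)
def iks(pos,R,n=14):
    S=[]
    for i in range(n):
        q0=np.array([np.degrees(np.arctan2(pos[1],pos[0]))+rng.uniform(-50,50),rng.uniform(0,90),rng.uniform(30,120),rng.uniform(-80,260),rng.uniform(10,140),rng.uniform(-160,160)])
        q=ik(pos,R,q0)
        if q is not None and not any(np.abs(q-s).max()<1 for s in S): S.append(q)
    return S
def grot(yaw,th,flip):
    # tool rot: a=cap dir yaw deg; tool z = cos th*down - sin th*a ; jaw = +-z x a
    a=np.array([np.cos(np.radians(yaw)),np.sin(np.radians(yaw)),0]); c,s=np.cos(np.radians(th)),np.sin(np.radians(th))
    z=np.array([0,0,-1])*c-a*s; y=np.cross([0,0,1],a)*flip; return np.stack([np.cross(y,z),y,z],1)
def prot(yaw,th,flip):
    a=np.array([np.cos(np.radians(yaw)),np.sin(np.radians(yaw)),0]); c,s=np.cos(np.radians(th)),np.sin(np.radians(th))
    z=a*c-np.array([0,0,1])*s; y=np.cross([0,0,1],a)*flip; return np.stack([np.cross(y,z),y,z],1)
C={'A':(.4986,-.0992,-168.7),'B':(.4894,-.2238,144.2),'C':(.4253,-.382,151.7),'D':(.6193,-.309,-110)}
HZ=.0187
E
python3 - <<'E'
from plan import *
print('grasp')
for k,(x,y,yaw) in C.items():
  for th in (15,30,45):
    for fl in (1,-1):
      R=grot(yaw,th,fl); pos=np.array([x,y,.026])+R[:,2]*HZ
      S=iks(pos,R); print(k,th,fl,[s.round(0).astype(int).tolist() for s in S])
print('place')
for th in (20,30,45):
  for yaw in range(-180,180,30):
    for fl in (1,-1):
      R=prot(yaw,th,fl); pos=np.array([.51,.18,.07])+R[:,2]*HZ
      S=iks(pos,R); 
      if S: print(th,yaw,fl,[s.round(0).astype(int).tolist() for s in S])
E
```

```text
grasp
A 15 1 [[-30, 42, 117, 47, 13, 4]]
A 15 -1 []
A 30 1 [[-37, 47, 126, 121, 26, -78]]
A 30 -1 [[-37, 47, 126, 121, 26, 102]]
A 45 1 [[-44, 57, 133, 132, 51, -101]]
A 45 -1 [[-44, 57, 133, 132, 51, 79]]
B 15 1 [[-37, 43, 114, 1, 9, 88]]
B 15 -1 [[-37, 43, 114, 1, 9, -92]]
B 30 1 [[-37, 46, 123, 179, 20, -90]]
B 30 -1 [[-37, 46, 123, 179, 20, 90]]
B 45 1 [[-37, 56, 132, 179, 53, -90]]
B 45 -1 [[-37, 56, 132, 179, 53, 90]]
C 15 1 [[-57, 43, 109, 26, 16, 37]]
C 15 -1 [[-57, 43, 109, 26, 16, -143]]
C 30 1 [[-61, 46, 118, 122, 19, -63]]
C 30 -1 [[-61, 46, 118, 122, 19, 117]]
C 45 1 [[-66, 54, 126, 142, 45, -90]]
C 45 -1 [[-66, 54, 126, 142, 45, 90]]
D 15 1 [[-42, 52, 77, 17, 58, -31]]
D 15 -1 [[-42, 52, 77, 17, 58, 149]]
D 30 1 [[-47, 55, 74, 29, 68, -42]]
D 30 -1 [[-47, 55, 74, 29, 68, 138]]
D 45 1 [[-51, 60, 70, 38, 80, -48]]
D 45 -1 [[-51, 60, 70, 38, 80, 132]]
place
20 -180 1 [[5, 68, 58, 6, 123, 95]]
20 -180 -1 [[5, 68, 58, 6, 123, -85]]
20 -150 1 [[15, 69, 57, -17, 123, 76]]
20 -150 -1 [[15, 69, 57, -17, 123, -104]]
20 -120 1 [[24, 66, 65, -36, 110, 62]]
20 -120 -1 [[24, 66, 65, 
[... 1701 characters left out ...]
7, -118]]
45 -90 1 [[27, 51, 88, -42, 71, 52]]
45 -90 -1 [[27, 51, 88, -42, 71, -128]]
45 -60 1 [[29, 48, 103, -64, 52, 51]]
45 -60 -1 [[29, 48, 103, -64, 52, -129]]
45 -30 1 [[25, 46, 118, 252, 38, 68]]
45 -30 -1 [[25, 46, 118, 252, 38, -112]]
45 0 1 [[12, 48, 130, 193, 43, 89]]
45 0 -1 [[12, 48, 130, 193, 43, -91]]
45 30 1 [[-6, 48, 132, 144, 45, 90]]
45 30 -1 [[-6, 48, 132, 144, 45, -90]]
45 60 1 [[-15, 46, 122, 93, 43, 107]]
45 60 -1 [[-15, 46, 122, 93, 43, -73]]
45 90 1 [[-15, 47, 107, 55, 56, 120]]
45 90 -1 [[-15, 47, 107, 55, 56, -60]]
45 120 1 [[-10, 50, 92, 34, 74, 119]]
45 120 -1 [[-10, 50, 92, 34, 74, -61]]
45 150 1 [[-3, 54, 80, 19, 89, 110]]
45 150 -1 [[-3, 54, 80, 19, 89, -70]]
```

```bash
python3 - <<'E'
from h import *
p=cv2.imread('pics/t0.png')[:,:,::-1]; d=np.load('pics/t0.npy'); P=pts('top',d)
r,g,b=[p[:,:,i].astype(int) for i in range(3)]
k=(g-r>40)&(g-b>40); n,l,st,ce=cv2.connectedComponentsWithStats(k.astype(np.uint8))
for i in range(1,n):
    if st[i,4]>500 and ce[i][0]<600:
        W=P[l==i]; print(st[i],np.percentile(W,[2,50,98],axis=0).round(3))
W=P[(P[...,0]>.76)&(P[...,0]<.84)&(P[...,1]>-.05)&(P[...,1]<.4)&(P[...,2]>.03)]; print(W.min(0),W.max(0))
E
```

```text
[ 259  112   90   43 2913] [[0.82  0.029 0.104]
 [0.881 0.178 0.113]
 [0.945 0.327 0.12 ]]
[ 483  139   76   41 2559] [[ 0.819 -0.74   0.079]
 [ 0.88  -0.609  0.088]
 [ 0.945 -0.479  0.096]]
[  14  316   32   78 1047] [[-0.169  1.162 -0.251]
 [-0.027  1.189 -0.242]
 [ 0.123  1.216 -0.232]]
[0.81545742 0.02220938 0.03024962] [0.83999952 0.39957722 0.15392703]
```

```bash
cat > sim.py <<'E'
from plan import *
from scipy.spatial.transform import Slerp
def track(q,wps,v=True):
    # wps: (hold pos, R, nsteps)
    t,M=fk(q,p); cur=(t-M[:,2]*HZ,M); out=[]
    for pos,R,n in wps:
        sl=Slerp([0,1],Ro.from_matrix([cur[1],R])); mx=np.zeros(6)
        for i in range(1,n+1):
            Ri=sl(i/n).as_matrix(); h=cur[0]+(np.array(pos)-cur[0])*i/n
            qn=ik(h+Ri[:,2]*HZ,Ri,q)
            if qn is None: 
                if v: print('  fail',i,n,q.round(0)); 
                return None
            mx=np.maximum(mx,abs(qn-q)); q=qn
        if v: print('  ',q.round(0).astype(int),'maxstep',mx.round(0).astype(int))
        cur=(np.array(pos),R)
    return q
E
python3 - <<'E'
from sim import *
for k,(x,y,yaw) in C.items():
  for th in (10,15,20,25,30):
   for fl in (1,-1):
    Rg=grot(yaw,th,fl); a=np.array([np.cos(np.radians(yaw)),np.sin(np.radians(yaw)),0])
    h=np.array([x,y,.026])+a*.01
    S=iks(h+Rg[:,2]*HZ,Rg,8)
    for q in S:
      # rotate at height: mid pose halfway (tilt) to avoid ambiguity
      print(k,th,fl,q.round(0).astype(int))
      up=h+[0,0,.2]
      Rm=prot(yaw,th,fl)
      track(q,[(up,Rg,8),(up,Rm,12),([.5,.15,.25],prot(180,th,fl),12),([.5,.15,.075],prot(180,th,fl),8)])
E
```

```text
A 10 1 [-28  42 115  23  17  29]
   [-28  19 107   9  47  45] maxstep [0 3 2 4 4 4]
   [-12  58  66 -31 131  64] maxstep [3 4 5 7 8 7]
   [  3  58  60   5 142  94] maxstep [1 0 1 3 1 3]
   [  3  71  58   4 131  93] maxstep [0 2 1 0 2 0]
A 10 -1 [ -28   42  115   23   17 -151]
   [ -28   19  107    9   47 -135] maxstep [0 3 2 4 4 4]
   [ -12   58   66  -31  131 -116] maxstep [3 4 5 7 8 7]
   [  3  58  60   5 142 -86] maxstep [1 0 1 3 1 3]
   [  3  71  58   4 131 -87] maxstep [0 2 1 0 2 0]
A 15 1 [-30  42 118  51  13  -1]
   [-30  18 110  15  42  38] maxstep [ 0  3  2 11  4 11]
   [-12  56  67 -29 128  65] maxstep [ 3  4  5  9  8 10]
   [  3  56  61   4 138  94] maxstep [1 0 1 3 1 3]
   [  3  69  60   3 126  93] maxstep [0 2 1 0 2 0]
A 20 1 [-33  43 122  87  14 -39]
   [-33  17 114  23  37  29] maxstep [ 0  4  2 15  4 16]
   [-12  53  68 -27 124  66] maxstep [ 3  4  5 11  8 13]
   [  3  54  62   4 134  94] maxstep [1 0 1 3 1 3]
   [  3  67  62   3 121  93] maxstep [0 2 0 0 2 0]
A 20 -1 [-33  43 122  87  14 141]
  fail 2 8 [-33.  40. 121.  72.  14. 156.]
A 25 1 [-35  45 125 111  19 -66]
[... 4922 characters left out ...]
]
   [-46  40  69  23  83 -31] maxstep [0 2 1 0 2 1]
   [-15  49  76 -66  80  33] maxstep [3 3 1 8 4 6]
   [  3  51  64   3 130  93] maxstep [3 1 2 8 7 8]
   [  3  64  64   3 117  93] maxstep [0 2 0 0 2 0]
D 25 -1 [-46  54  75  25  65 141]
   [-46  40  69  23  83 149] maxstep [0 2 1 0 2 1]
  fail 3 12 [-40.  37.  71.  10.  75. 157.]
D 30 1 [-47  55  74  28  69 -42]
   [-47  41  69  26  85 -33] maxstep [0 2 1 0 2 1]
   [-16  47  76 -62  77  31] maxstep [3 3 1 8 4 6]
   [  3  49  65   3 126  93] maxstep [3 1 2 7 7 8]
   [  3  62  66   3 112  93] maxstep [0 2 1 0 2 0]
D 30 -1 [-47  55  74  28  69 138]
   [-47  41  69  26  85 147] maxstep [0 2 1 0 2 1]
  fail 4 12 [-40.  37.  71.   7.  74. 158.]
```

```bash
python3 - <<'E'
from h import *
im=cv2.imread('pics/t1.png')
cv2.imwrite('pics/t1m.png',cv2.resize(im[235:325,420:520],None,fx=6,fy=6,interpolation=cv2.INTER_CUBIC))
P=pts('top',np.load('pics/t1.npy'))
k=(P[...,2]>.1)&(P[...,0]>.2)&(P[...,0]<.45)&(P[...,1]<-.4)&(P[...,1]>-.6); print(k.sum())
W=P[k]; print(W.min(0),W.max(0)); pp=W[W[:,2]>.14]; print(cv2.minAreaRect((pp[:,:2]*1000).astype(np.float32)),np.median(pp,0))
E
```

```text
425
[ 0.31780186 -0.57639782  0.1000038 ] [ 0.44929379 -0.47946141  0.16929627]
((348.5836181640625, -511.1272277832031), (56.121620178222656, 55.37605285644531), 80.471923828125) [ 0.34765084 -0.50900924  0.15051601]
```

View pics/t1m.png

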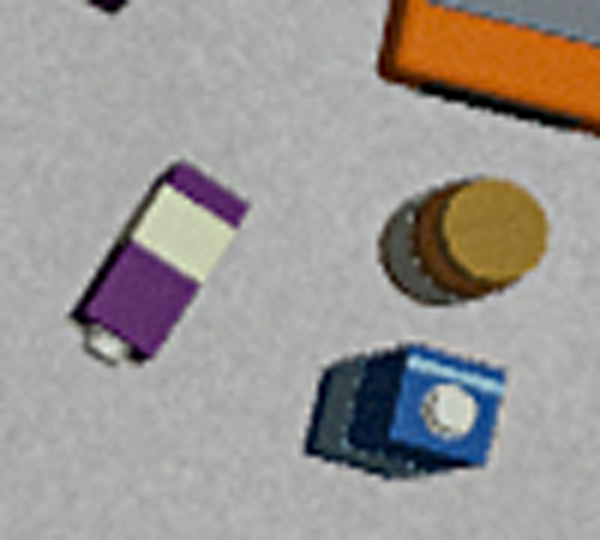

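Milk1 is at (0.349,-0.511), about 1 cm clear of the gripper body when grasping carton C. I'll start with carton B, placing it at the left end of the tray, with θ=15°.

```bash
cat > go.py <<'E'
from sim import *
from rig import bot
def go(hold,R,n=None):
    s=bot.read_state(); t=np.array(hold)+R[:,2]*HZ
    d=(t-s['position'])*100; w=Ro.from_matrix(R@s['tcp_rot'].T).as_rotvec()
    m=max(np.linalg.norm(d)/4.5,np.linalg.norm(w)/.14); n=n or int(np.ceil(m))
    print('d',d.round(2),'w',w.round(3),'min rows',round(m,1),'n',n,'per row',(d/n).round(2),(w/n).round(4))
    track(s['joint_positions'],[(hold,R,max(n,1))])
def cd(yaw): return np.array([np.cos(np.radians(yaw)),np.sin(np.radians(yaw)),0])
E
python3 - <<'E'
from go import *
yaw=144.2; h=np.array([.4894,-.2238,.026])+cd(yaw)*.01
go(h+[0,0,.14],grot(yaw,15,1))
E
```

```text
d [ -6.16  -2.48 -23.02] w [-0.957  0.069 -1.903] min rows 15.2 n 16 per row [-0.38 -0.16 -1.44] [-0.0598  0.0043 -0.1189]
   [-37  26 111   0  29  89] maxstep [ 2  2  4  9  8 15]
```

```bash
python3 -m handwheel '[{"hand":1,"dx":-0.31,"dy":-0.12,"dz":-1.15,"wx":-0.048,"wy":0.0035,"wz":-0.095},{"hand":1,"dx":-0.31,"dy":-0.12,"dz":-1.15,"wx":-0.048,"wy":0.0035,"wz":-0.095},{"hand":1,"dx":-0.31,"dy":-0.12,"dz":-1.15,"wx":-0.048,"wy":0.0035,"wz":-0.095},{"hand":1,"dx":-0.31,"dy":-0.12,"dz":-1.15,"wx":-0.048,"wy":0.0035,"wz":-0.095},{"hand":1,"dx":-0.31,"dy":-0.12,"dz":-1.15,"wx":-0.048,"wy":0.0035,"wz":-0.095},{"hand":1,"dx":-0.31,"dy":-0.12,"dz":-1.15,"wx":-0.048,"wy":0.0035,"wz":-0.095},{"hand":1,"dx":-0.31,"dy":-0.12,"dz":-1.15,"wx":-0.048,"wy":0.0035,"wz":-0.095},{"hand":1,"dx":-0.31,"dy":-0.12,"dz":-1.15,"wx":-0.048,"wy":0.0035,"wz":-0.095},{"hand":1,"dx":-0.31,"dy":-0.12,"dz":-1.15,"wx":-0.048,"wy":0.0035,"wz":-0.095},{"hand":1,"dx":-0.31,"dy":-0.12,"dz":-1.15,"wx":-0.048,"wy":0.0035,"wz":-0.095}]'
python3 -m handwheel '[{"hand":1,"dx":-0.31,"dy":-0.12,"dz":-1.15,"wx":-0.048,"wy":0.0035,"wz":-0.095},{"hand":1,"dx":-0.31,"dy":-0.12,"dz":-1.15,"wx":-0.048,"wy":0.0035,"wz":-0.095},{"hand":1,"dx":-0.31,"dy":-0.12,"dz":-1.15,"wx":-0.048,"wy":0.0035,"wz":-0.095},{"hand":1,"dx":-0.31,"dy":-0.12,"dz":-1.15,"wx":-0.048,"wy":0.0035,"wz":-0.095},{"hand":1,"dx":-0.31,"dy":-0.12,"dz":-1.15,"wx":-0.048,"wy":0.0035,"wz":-0.095},{"hand":1,"dx":-0.31,"dy":-0.12,"dz":-1.15,"wx":-0.048,"wy":0.0035,"wz":-0.095},{"hand":1,"dx":-0.31,"dy":-0.12,"dz":-1.15,"wx":-0.048,"wy":0.0035,"wz":-0.095},{"hand":1,"dx":-0.31,"dy":-0.12,"dz":-1.15,"wx":-0.048,"wy":0.0035,"wz":-0.095},{"hand":1,"dx":-0.31,"dy":-0.12,"dz":-1.15,"wx":-0.048,"wy":0.0035,"wz":-0.095},{"hand":1,"dx":-0.31,"dy":-0.12,"dz":-1.15,"wx":-0.048,"wy":0.0035,"wz":-0.095}]'
python3 -m handwheel '[{"hand":1,"dx":0,"dy":0,"dz":0,"wx":0,"wy":0,"wz":0},{"hand":1,"dx":0,"dy":0,"dz":0,"wx":0,"wy":0,"wz":0}]'
python3 - <<'E'
from go import *
yaw=144.2; h=np.array([.4894,-.2238,.026])+cd(yaw)*.01
go(h,grot(yaw,15,1),10)
E
```

```text
time_s: 11.35
position: [0.5133, -0.2058, 0.2664]
tcp_rot: [[0.953, 0.296, 0.071], [0.228, -0.849, 0.476], [0.201, -0.437, -0.876]]
force: [0.1, -0.5, -0.1]
opening: 1.0
time_s: 12.35
position: [0.482, -0.2174, 0.1524]
tcp_rot: [[0.786, -0.583, 0.206], [-0.561, -0.813, -0.156], [0.258, 0.007, -0.966]]
force: [-0.0, -0.9, -0.3]
opening: 0.998
time_s: 12.55
position: [0.4827, -0.2177, 0.1527]
tcp_rot: [[0.79, -0.578, 0.205], [-0.557, -0.816, -0.152], [0.255, 0.005, -0.967]]
force: [0.4, -0.5, 0.1]
opening: 0.997
d [  0.25  -0.3  -14.48] w [ 0.002 -0.006 -0.009] min rows 3.2 n 10 per row [ 0.02 -0.03 -1.45] [ 0.0002 -0.0006 -0.0009]
   [-37  42 115   2   8  88] maxstep [0 2 1 0 2 0]
```

```bash
python3 -m handwheel '[{"hand":1,"dx":0.03,"dy":-0.03,"dz":-1.7,"wx":0,"wy":0,"wz":-0.001},{"hand":1,"dx":0.03,"dy":-0.03,"dz":-1.7,"wx":0,"wy":-0.001,"wz":-0.001},{"hand":1,"dx":0.03,"dy":-0.03,"dz":-1.7,"wx":0,"wy":-0.001,"wz":-0.001},{"hand":1,"dx":0.03,"dy":-0.03,"dz":-1.7,"wx":0,"wy":-0.001,"wz":-0.001},{"hand":1,"dx":0.03,"dy":-0.03,"dz":-1.7,"wx":0,"wy":-0.001,"wz":-0.001},{"hand":1,"dx":0.03,"dy":-0.03,"dz":-1.7,"wx":0,"wy":-0.001,"wz":-0.001},{"hand":1,"dx":0.03,"dy":-0.03,"dz":-1.7,"wx":0,"wy":-0.001,"wz":-0.001},{"hand":1,"dx":0.03,"dy":-0.03,"dz":-1.2,"wx":0,"wy":0,"wz":-0.001},{"hand":1,"dx":0,"dy":-0.03,"dz":-0.8,"wx":0,"wy":0,"wz":-0.001},{"hand":1,"dx":0,"dy":-0.03,"dz":-0.4,"wx":0,"wy":0,"wz":0}]'
python3 -m handwheel '[{"hand":1,"dx":0,"dy":0,"dz":0,"wx":0,"wy":0,"wz":0},{"hand":-1,"dx":0,"dy":0,"dz":0,"wx":0,"wy":0,"wz":0},{"hand":-1,"dx":0,"dy":0,"dz":0,"wx":0,"wy":0,"wz":0},{"hand":-1,"dx":0,"dy":0,"dz":0,"wx":0,"wy":0,"wz":0},{"hand":-1,"dx":0,"dy":0,"dz":0,"wx":0,"wy":0,"wz":0},{"hand":-1,"dx":0,"dy":0,"dz":0,"wx":0,"wy":0,"wz":0},{"hand":-1,"dx":0,"dy":0,"dz":0,"wx":0,"wy":0,"wz":0}]'
python3 -c "
from h import *
snap('side','s6')
cv2.imwrite('pics/s6c.png',cv2.resize(cv2.imread('pics/s6.png')[150:290,290:470],None,fx=4,fy=4))"
```

```text
time_s: 13.55
position: [0.4853, -0.2225, 0.0094]
tcp_rot: [[0.781, -0.589, 0.209], [-0.568, -0.808, -0.155], [0.26, 0.002, -0.966]]
force: [-0.5, -0.6, -0.1]
opening: 0.999
time_s: 14.25
position: [0.4852, -0.222, 0.0099]
tcp_rot: [[0.78, -0.589, 0.209], [-0.568, -0.808, -0.155], [0.26, 0.002, -0.965]]
force: [0.1, 0.4, 1.0]
opening: 0.549
```

View pics/s6c.png

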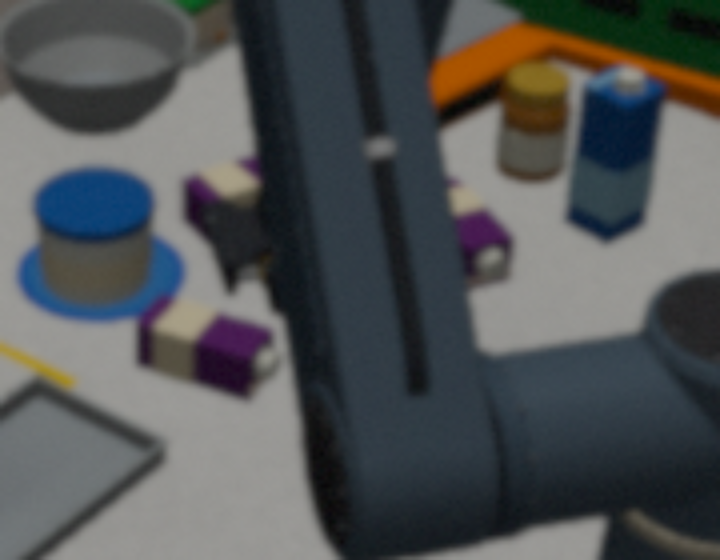

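```bash
python3 -m handwheel '[{"hand":-1,"dx":0,"dy":0,"dz":1,"wx":0,"wy":0,"wz":0},{"hand":-1,"dx":0,"dy":0,"dz":2.5,"wx":0,"wy":0,"wz":0},{"hand":-1,"dx":0,"dy":0,"dz":2.5,"wx":0,"wy":0,"wz":0},{"hand":-1,"dx":0,"dy":0,"dz":2.5,"wx":0,"wy":0,"wz":0},{"hand":-1,"dx":0,"dy":0,"dz":2.5,"wx":0,"wy":0,"wz":0},{"hand":-1,"dx":0,"dy":0,"dz":2.5,"wx":0,"wy":0,"wz":0},{"hand":-1,"dx":0,"dy":0,"dz":2.5,"wx":0,"wy":0,"wz":0},{"hand":-1,"dx":0,"dy":0,"dz":2.5,"wx":0,"wy":0,"wz":0},{"hand":-1,"dx":0,"dy":0,"dz":1,"wx":0,"wy":0,"wz":0},{"hand":-1,"dx":0,"dy":0,"dz":0,"wx":0,"wy":0,"wz":0}]'
python3 - <<'E'
from go import *
s=bot.read_state(); print(s['opening']); h=s['position']-s['tcp_rot'][:,2]*HZ
go(h+[0,.05,.05],prot(144.2,15,1),14)
E
```

```text
time_s: 15.3
position: [0.4855, -0.2223, 0.2062]
tcp_rot: [[0.78, -0.589, 0.211], [-0.568, -0.808, -0.157], [0.263, 0.002, -0.965]]
force: [0.8, -0.3, -2.1]
opening: 0.549
0.548680244941685
d [-1.86  6.35  6.32] w [0.926 1.274 0.002] min rows 11.3 n 14 per row [-0.13  0.45  0.45] [0.0661 0.091  0.0002]
   [-33  53  63   4 139  93] maxstep [ 0  3  5  1 10  0]
```

```bash
python3 -m handwheel '[{"hand":-1,"dx":-0.13,"dy":0.45,"dz":0.45,"wx":0.066,"wy":0.091,"wz":0},{"hand":-1,"dx":-0.13,"dy":0.45,"dz":0.45,"wx":0.066,"wy":0.091,"wz":0},{"hand":-1,"dx":-0.13,"dy":0.45,"dz":0.45,"wx":0.066,"wy":0.091,"wz":0},{"hand":-1,"dx":-0.13,"dy":0.45,"dz":0.45,"wx":0.066,"wy":0.091,"wz":0},{"hand":-1,"dx":-0.13,"dy":0.45,"dz":0.45,"wx":0.066,"wy":0.091,"wz":0},{"hand":-1,"dx":-0.13,"dy":0.45,"dz":0.45,"wx":0.066,"wy":0.091,"wz":0},{"hand":-1,"dx":-0.13,"dy":0.45,"dz":0.45,"wx":0.066,"wy":0.091,"wz":0}]'
python3 -m handwheel '[{"hand":-1,"dx":-0.13,"dy":0.45,"dz":0.45,"wx":0.066,"wy":0.091,"wz":0},{"hand":-1,"dx":-0.13,"dy":0.45,"dz":0.45,"wx":0.066,"wy":0.091,"wz":0},{"hand":-1,"dx":-0.13,"dy":0.45,"dz":0.45,"wx":0.066,"wy":0.091,"wz":0},{"hand":-1,"dx":-0.13,"dy":0.45,"dz":0.45,"wx":0.066,"wy":0.091,"wz":0},{"hand":-1,"dx":-0.13,"dy":0.45,"dz":0.45,"wx":0.066,"wy":0.091,"wz":0},{"hand":-1,"dx":-0.13,"dy":0.45,"dz":0.45,"wx":0.066,"wy":0.091,"wz":0},{"hand":-1,"dx":-0.13,"dy":0.45,"dz":0.45,"wx":0.066,"wy":0.091,"wz":0},{"hand":-1,"dx":0,"dy":0,"dz":0,"wx":0,"wy":0,"wz":0},{"hand":-1,"dx":0,"dy":0,"dz":0,"wx":0,"wy":0,"wz":0}]'
python3 - <<'E'
from go import *
ty=.7; tc=np.array([.512,.195]); R2=np.array([[np.cos(np.radians(ty)),-np.sin(np.radians(ty))],[np.sin(np.radians(ty)),np.cos(np.radians(ty))]])
xy=tc+R2@[-.02,.128]; print(xy)
go([*xy,.16],prot(155,15,1),12)
E
python3 -c "
from h import *
snap('side','s7')
cv2.imwrite('pics/s7c.png',cv2.resize(cv2.imread('pics/s7.png')[80:300,200:470],None,fx=2.7,fy=2.7))"
```

```text
time_s: 16.0
position: [0.4759, -0.1904, 0.2348]
tcp_rot: [[0.697, -0.587, -0.411], [-0.508, -0.809, 0.294], [-0.505, 0.003, -0.863]]
force: [0.2, 0.4, -2.2]
opening: 0.552
time_s: 16.9
position: [0.4668, -0.1591, 0.2657]
tcp_rot: [[0.207, -0.585, -0.784], [-0.153, -0.811, 0.565], [-0.966, 0.003, -0.257]]
force: [0.0, 0.5, -2.5]
opening: 0.554
[0.49043772 0.32274611]
d [  0.73  48.94 -11.05] w [ 0.001 -0.003  0.189] min rows 11.2 n 12 per row [ 0.06  4.08 -0.92] [ 0.0001 -0.0003  0.0158]
   [  7  61  65  37 120 120] maxstep [4 2 3 3 3 3]
```

View pics/s7c.png

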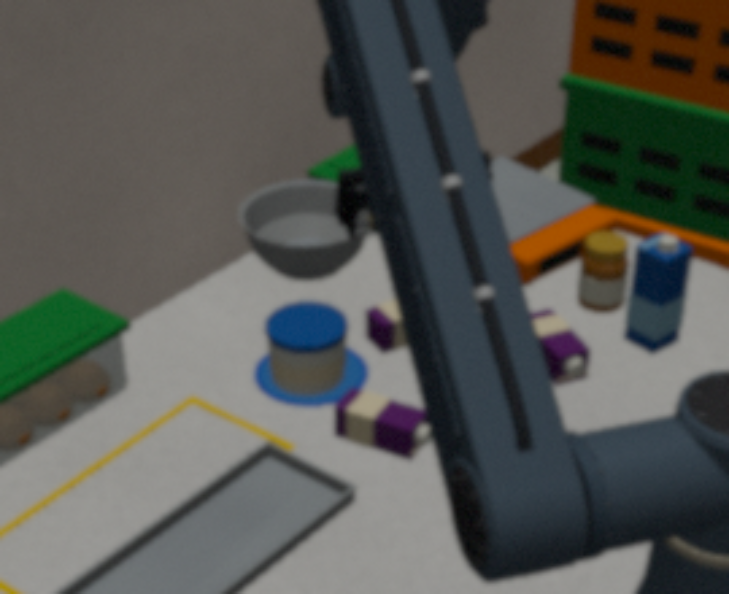

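```bash
python3 -m handwheel '[{"hand":-1,"dx":0.06,"dy":2,"dz":0,"wx":0,"wy":0,"wz":0.0158},{"hand":-1,"dx":0.06,"dy":4,"dz":0,"wx":0,"wy":0,"wz":0.0158},{"hand":-1,"dx":0.06,"dy":4.5,"dz":0,"wx":0,"wy":0,"wz":0.0158},{"hand":-1,"dx":0.06,"dy":4.5,"dz":0,"wx":0,"wy":0,"wz":0.0158},{"hand":-1,"dx":0.06,"dy":4.5,"dz":-0.5,"wx":0,"wy":0,"wz":0.0158},{"hand":-1,"dx":0.06,"dy":4.5,"dz":-1,"wx":0,"wy":0,"wz":0.0158},{"hand":-1,"dx":0.06,"dy":4.5,"dz":-1.5,"wx":0,"wy":0,"wz":0.0158},{"hand":-1,"dx":0.06,"dy":4.5,"dz":-1.5,"wx":0,"wy":0,"wz":0.0158},{"hand":-1,"dx":0.06,"dy":4.5,"dz":-1.5,"wx":0,"wy":0,"wz":0.0158},{"hand":-1,"dx":0.06,"dy":4.5,"dz":-1.5,"wx":0,"wy":0,"wz":0.0158}]'
python3 -m handwheel '[{"hand":-1,"dx":0.06,"dy":3,"dz":-1.5,"wx":0,"wy":0,"wz":0.0158},{"hand":-1,"dx":0.06,"dy":2,"dz":-1,"wx":0,"wy":0,"wz":0.0158},{"hand":-1,"dx":0,"dy":1,"dz":-0.5,"wx":0,"wy":0,"wz":0},{"hand":-1,"dx":0,"dy":0.5,"dz":0,"wx":0,"wy":0,"wz":0},{"hand":-1,"dx":0,"dy":0,"dz":0,"wx":0,"wy":0,"wz":0},{"hand":-1,"dx":0,"dy":0,"dz":0,"wx":0,"wy":0,"wz":0}]'
python3 - <<'E'
from go import *
go([.4904,.3227,.069],prot(155,15,1),10)
E
python3 -c "
from h import *
snap('side','s8');snap('top','t8')
cv2.imwrite('pics/s8c.png',cv2.resize(cv2.imread('pics/s8.png')[150:350,150:390],None,fx=3,fy=3))"
```

```text
time_s: 17.95
position: [0.4725, 0.2636, 0.1935]
tcp_rot: [[0.232, -0.449, -0.863], [-0.118, -0.893, 0.433], [-0.965, 0.001, -0.261]]
force: [-0.0, 0.3, -2.1]
opening: 0.548
time_s: 18.55
position: [0.4747, 0.3249, 0.1636]
tcp_rot: [[0.233, -0.423, -0.876], [-0.111, -0.906, 0.408], [-0.966, 0.002, -0.258]]
force: [-0.4, -0.2, -1.9]
opening: 0.551
d [-0.06  0.54 -9.95] w [ 0.002 -0.001  0.001] min rows 2.2 n 10 per row [-0.01  0.05 -0.99] [ 0.0002 -0.0001  0.0001]
   [  7  68  64  35 116 116] maxstep [0 1 0 0 1 0]
```

View pics/s8c.png

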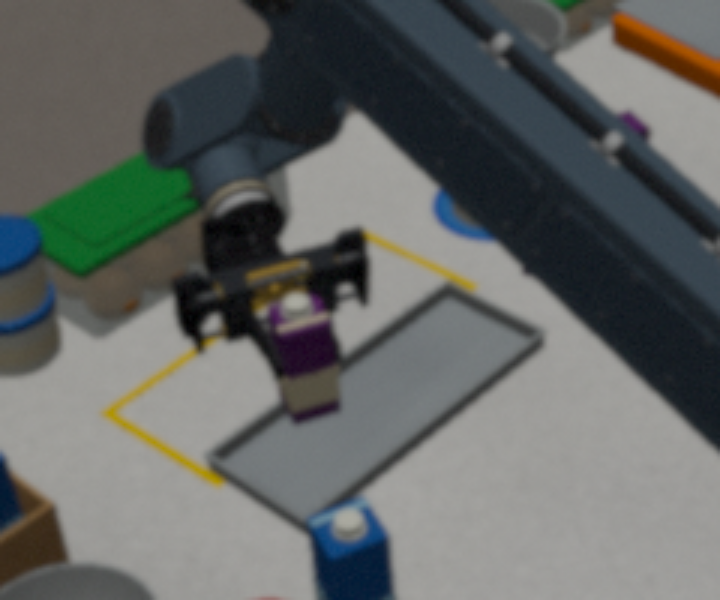

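View pics/t8.png

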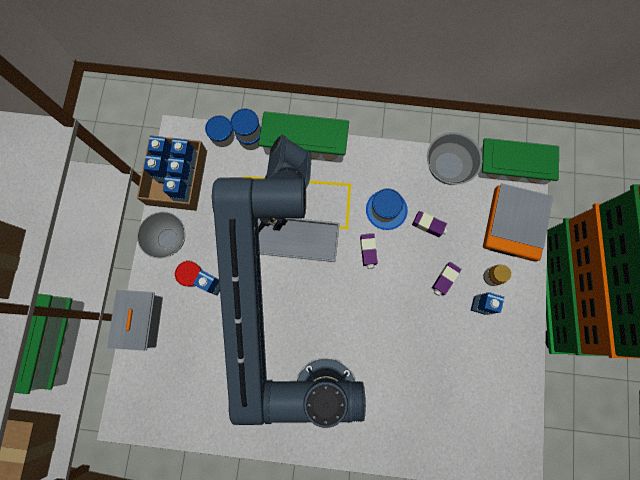

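```bash
python3 -m handwheel '[{"hand":-1,"dx":0,"dy":0.1,"dz":-1,"wx":0,"wy":0,"wz":0},{"hand":-1,"dx":0,"dy":0.1,"dz":-1.5,"wx":0,"wy":0,"wz":0},{"hand":-1,"dx":0,"dy":0.1,"dz":-1.5,"wx":0,"wy":0,"wz":0},{"hand":-1,"dx":0,"dy":0.1,"dz":-1.5,"wx":0,"wy":0,"wz":0},{"hand":-1,"dx":0,"dy":0.1,"dz":-1.5,"wx":0,"wy":0,"wz":0},{"hand":-1,"dx":0,"dy":0,"dz":-1.2,"wx":0,"wy":0,"wz":0},{"hand":-1,"dx":0,"dy":0,"dz":-0.8,"wx":0,"wy":0,"wz":0},{"hand":-1,"dx":0,"dy":0,"dz":-0.5,"wx":0,"wy":0,"wz":0},{"hand":-1,"dx":0,"dy":0,"dz":-0.3,"wx":0,"wy":0,"wz":0},{"hand":-1,"dx":0,"dy":0,"dz":0,"wx":0,"wy":0,"wz":0}]'
python3 -m handwheel '[{"hand":-1,"dx":0,"dy":0,"dz":-0.1,"wx":0,"wy":0,"wz":0},{"hand":-1,"dx":0,"dy":0,"dz":0,"wx":0,"wy":0,"wz":0}]'
```

```text
time_s: 19.65
position: [0.4742, 0.3309, 0.0647]
tcp_rot: [[0.232, -0.422, -0.876], [-0.111, -0.907, 0.407], [-0.966, 0.002, -0.257]]
force: [-0.7, 0.3, -2.2]
opening: 0.551
time_s: 19.85
position: [0.4744, 0.3309, 0.0641]
tcp_rot: [[0.233, -0.422, -0.876], [-0.111, -0.907, 0.407], [-0.966, 0.002, -0.258]]
force: [0.1, -0.5, -1.9]
opening: 0.548
```

```bash
python3 -m handwheel '[{"hand":-1,"dx":0,"dy":0,"dz":-0.1,"wx":0,"wy":0,"wz":0},{"hand":-1,"dx":0,"dy":0,"dz":0,"wx":0,"wy":0,"wz":0}]'; python3 -m handwheel '[{"hand":-1,"dx":0,"dy":0,"dz":-0.1,"wx":0,"wy":0,"wz":0},{"hand":-1,"dx":0,"dy":0,"dz":0,"wx":0,"wy":0,"wz":0}]'
```

```text
time_s: 20.05
position: [0.4744, 0.3309, 0.064]
tcp_rot: [[0.232, -0.422, -0.876], [-0.109, -0.907, 0.408], [-0.967, 0.001, -0.256]]
force: [0.8, -0.8, 2.1]
opening: 0.547
time_s: 20.25
position: [0.4744, 0.3309, 0.064]
tcp_rot: [[0.231, -0.422, -0.877], [-0.108, -0.907, 0.408], [-0.967, 0.001, -0.255]]
force: [1.1, -0.6, 6.8]
opening: 0.547
```

```bash
python3 -m handwheel '[{"hand":-1,"dx":0,"dy":0,"dz":0.1,"wx":0,"wy":0,"wz":0},{"hand":0.6,"dx":0,"dy":0,"dz":0,"wx":0,"wy":0,"wz":0},{"hand":0.6,"dx":0,"dy":0,"dz":0,"wx":0,"wy":0,"wz":0},{"hand":0.6,"dx":0,"dy":0,"dz":0,"wx":0,"wy":0,"wz":0},{"hand":0.6,"dx":0,"dy":0,"dz":0,"wx":0,"wy":0,"wz":0},{"hand":0.6,"dx":0.88,"dy":-0.41,"dz":0.26,"wx":0,"wy":0,"wz":0},{"hand":0.6,"dx":1.76,"dy":-0.82,"dz":0.51,"wx":0,"wy":0,"wz":0},{"hand":0.6,"dx":1.76,"dy":-0.82,"dz":0.51,"wx":0,"wy":0,"wz":0},{"hand":0.6,"dx":1.76,"dy":-0.82,"dz":0.51,"wx":0,"wy":0,"wz":0},{"hand":0.6,"dx":0.88,"dy":-0.41,"dz":2,"wx":0,"wy":0,"wz":0}]'
python3 -m handwheel '[{"hand":1,"dx":0,"dy":0,"dz":4,"wx":0,"wy":0,"wz":0},{"hand":1,"dx":0,"dy":0,"dz":4.5,"wx":0,"wy":0,"wz":0},{"hand":1,"dx":0,"dy":0,"dz":4.5,"wx":0,"wy":0,"wz":0},{"hand":1,"dx":0,"dy":0,"dz":3,"wx":0,"wy":0,"wz":0},{"hand":1,"dx":0,"dy":-1,"dz":1,"wx":0,"wy":0,"wz":0}]'
python3 - <<'E'
from h import *
snap('side','s9');p,d=snap('top','t9')
for o in cartons(p,d): print(o)
cv2.imwrite('pics/s9c.png',cv2.resize(cv2.imread('pics/s9.png')[150:350,150:390],None,fx=3,fy=3))
from go import *
x,y,yaw=.4253,-.382,151.7
h=np.array([x,y,.026])+cd(yaw)*.01
go(h+[0,0,.2],grot(yaw,20,1))
go(h+[0,0,.2],grot(yaw,20,1),24)
E
```

```text
time_s: 21.25
position: [0.5456, 0.2968, 0.099]
tcp_rot: [[0.231, -0.423, -0.876], [-0.112, -0.906, 0.408], [-0.967, 0.004, -0.256]]
force: [-0.3, 0.6, -0.1]
opening: 0.8
time_s: 21.75
position: [0.5454, 0.2884, 0.2744]
tcp_rot: [[0.24, -0.42, -0.875], [-0.109, -0.907, 0.406], [-0.965, -0.002, -0.263]]
force: [0.0, -0.8, -0.1]
opening: 0.996
(array([ 0.6169317 , -0.31225299]), np.float32(-111.18834), array([114.16692352,  50.37381744]), np.float64(0.04725571856802738))
(array([ 0.49859518, -0.09887127]), np.float32(-168.84126), array([108.43115997,  47.11622238]), np.float64(0.05104501226223331))
(array([ 0.42521381, -0.38202728]), np.float32(151.70787), array([ 47.48007202, 108.95912933]), np.float64(0.051316171280737656))
d [-12.33 -66.69  -6.34] w [-0.742 -1.481 -0.042] min rows 15.1 n 16 per row [-0.77 -4.17 -0.4 ] [-0.0464 -0.0926 -0.0026]
   [-59  21 106  17  37  47] maxstep [ 6  4  4  8  7 12]
d [-12.33 -66.69  -6.34] w [-0.742 -1.481 -0.042] min rows 15.1 n 24 per row [-0.51 -2.78 -0.26] [-0.0309 -0.0617 -0.0017]
   [-59  21 106  17  37  47] maxstep [4 2 3 6 5 8]
```

View pics/s9c.png

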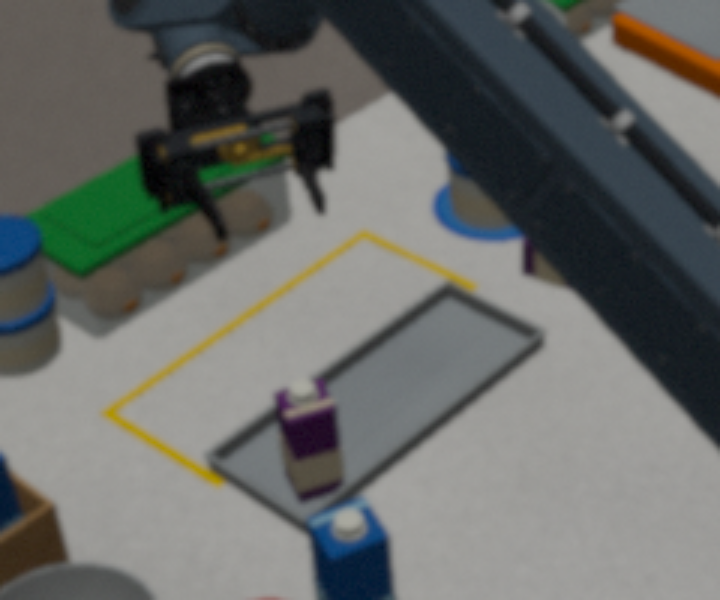

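Carton B stands in the tray at its left end. Carton C is next.

```bash
python3 -m handwheel '[{"hand":1,"dx":-0.62,"dy":-3.33,"dz":-0.32,"wx":-0.037,"wy":-0.074,"wz":-0.002},{"hand":1,"dx":-0.62,"dy":-3.33,"dz":-0.32,"wx":-0.037,"wy":-0.074,"wz":-0.002},{"hand":1,"dx":-0.62,"dy":-3.33,"dz":-0.32,"wx":-0.037,"wy":-0.074,"wz":-0.002},{"hand":1,"dx":-0.62,"dy":-3.33,"dz":-0.32,"wx":-0.037,"wy":-0.074,"wz":-0.002},{"hand":1,"dx":-0.62,"dy":-3.33,"dz":-0.32,"wx":-0.037,"wy":-0.074,"wz":-0.002},{"hand":1,"dx":-0.62,"dy":-3.33,"dz":-0.32,"wx":-0.037,"wy":-0.074,"wz":-0.002},{"hand":1,"dx":-0.62,"dy":-3.33,"dz":-0.32,"wx":-0.037,"wy":-0.074,"wz":-0.002},{"hand":1,"dx":-0.62,"dy":-3.33,"dz":-0.32,"wx":-0.037,"wy":-0.074,"wz":-0.002},{"hand":1,"dx":-0.62,"dy":-3.33,"dz":-0.32,"wx":-0.037,"wy":-0.074,"wz":-0.002},{"hand":1,"dx":-0.62,"dy":-3.33,"dz":-0.32,"wx":-0.037,"wy":-0.074,"wz":-0.002}]'
python3 -m handwheel '[{"hand":1,"dx":-0.62,"dy":-3.33,"dz":-0.32,"wx":-0.037,"wy":-0.074,"wz":-0.002},{"hand":1,"dx":-0.62,"dy":-3.33,"dz":-0.32,"wx":-0.037,"wy":-0.074,"wz":-0.002},{"hand":1,"dx":-0.62,"dy":-3.33,"dz":-0.32,"wx":-0.037,"wy":-0.074,"wz":-0.002},{"hand":1,"dx":-0.62,"dy":-3.33,"dz":-0.32,"wx":-0.037,"wy":-0.074,"wz":-0.002},{"hand":1,"dx":-0.62,"dy":-3.33,"dz":-0.32,"wx":-0.037,"wy":-0.074,"wz":-0.002},{"hand":1,"dx":-0.62,"dy":-3.33,"dz":-0.32,"wx":-0.037,"wy":-0.074,"wz":-0.002},{"hand":1,"dx":-0.62,"dy":-3.33,"dz":-0.32,"wx":-0.037,"wy":-0.074,"wz":-0.002},{"hand":1,"dx":-0.62,"dy":-3.33,"dz":-0.32,"wx":-0.037,"wy":-0.074,"wz":-0.002},{"hand":1,"dx":-0.62,"dy":-3.33,"dz":-0.32,"wx":-0.037,"wy":-0.074,"wz":-0.002},{"hand":1,"dx":-0.62,"dy":-3.33,"dz":-0.32,"wx":-0.037,"wy":-0.074,"wz":-0.002}]'
python3 -m handwheel '[{"hand":1,"dx":0,"dy":0,"dz":0,"wx":0,"wy":0,"wz":0},{"hand":1,"dx":0,"dy":0,"dz":0,"wx":0,"wy":0,"wz":0}]'
python3 - <<'E'
from go import *
x,y,yaw=.4253,-.382,151.7
h=np.array([x,y,.026])+cd(yaw)*.01
go(h,grot(yaw,20,1),10)
E
```

```text
time_s: 22.85
position: [0.4814, -0.0467, 0.2364]
tcp_rot: [[0.788, -0.448, -0.422], [-0.403, -0.894, 0.196], [-0.465, 0.016, -0.885]]
force: [0.9, -1.0, 0.6]
opening: 1.001
time_s: 23.85
position: [0.419, -0.3787, 0.2044]
tcp_rot: [[0.83, -0.473, 0.296], [-0.445, -0.881, -0.16], [0.336, 0.001, -0.942]]
force: [1.4, 0.9, -0.9]
opening: 1.002
time_s: 24.05
position: [0.4189, -0.3775, 0.2043]
tcp_rot: [[0.83, -0.475, 0.293], [-0.448, -0.88, -0.157], [0.332, -0.001, -0.943]]
force: [0.6, 0.7, 0.4]
opening: 1.003
d [  0.33  -0.28 -19.58] w [-0.006 -0.009  0.001] min rows 4.4 n 10 per row [ 0.03 -0.03 -1.96] [-0.0006 -0.0009  0.0001]
   [-59  44 113  61  12   1] maxstep [ 0  2  1 10  3 11]
```

```bash
python3 -m handwheel '[{"hand":1,"dx":0.03,"dy":-0.03,"dz":-1.5,"wx":-0.001,"wy":-0.001,"wz":0},{"hand":1,"dx":0.03,"dy":-0.03,"dz":-2,"wx":-0.001,"wy":-0.001,"wz":0},{"hand":1,"dx":0.03,"dy":-0.03,"dz":-2,"wx":-0.001,"wy":-0.001,"wz":0},{"hand":1,"dx":0.03,"dy":-0.03,"dz":-2,"wx":-0.001,"wy":-0.001,"wz":0},{"hand":1,"dx":0.03,"dy":-0.03,"dz":-2,"wx":-0.001,"wy":-0.001,"wz":0},{"hand":1,"dx":0.03,"dy":-0.03,"dz":-2,"wx":-0.001,"wy":-0.001,"wz":0},{"hand":1,"dx":0.03,"dy":-0.03,"dz":-1.5,"wx":0,"wy":-0.001,"wz":0},{"hand":1,"dx":0.03,"dy":-0.03,"dz":-1,"wx":0,"wy":-0.001,"wz":0},{"hand":1,"dx":0.03,"dy":-0.03,"dz":-1,"wx":0,"wy":-0.001,"wz":0},{"hand":1,"dx":0.03,"dy":-0.03,"dz":-1,"wx":0,"wy":0,"wz":0}]'
python3 -m handwheel '[{"hand":1,"dx":0.03,"dy":0,"dz":-1,"wx":0,"wy":0,"wz":0},{"hand":1,"dx":0,"dy":0,"dz":-1,"wx":0,"wy":0,"wz":0},{"hand":1,"dx":0,"dy":0,"dz":-0.8,"wx":0,"wy":0,"wz":0},{"hand":1,"dx":0,"dy":0,"dz":-0.5,"wx":0,"wy":0,"wz":0},{"hand":1,"dx":0,"dy":0,"dz":0,"wx":0,"wy":0,"wz":0}]'
python3 - <<'E'
from go import *
x,y,yaw=.4253,-.382,151.7
h=np.array([x,y,.026])+cd(yaw)*.01
go(h,grot(yaw,20,1),10)
E
```

```text
time_s: 25.05
position: [0.4244, -0.379, 0.0454]
tcp_rot: [[0.828, -0.47, 0.305], [-0.441, -0.883, -0.163], [0.345, 0.001, -0.938]]
force: [-0.3, -0.2, -0.1]
opening: 1.0
time_s: 25.55
position: [0.4245, -0.3789, 0.0123]
tcp_rot: [[0.828, -0.471, 0.304], [-0.442, -0.882, -0.163], [0.345, 0.0, -0.939]]
force: [-0.5, -0.1, 0.1]
opening: 0.999
d [-0.24 -0.14 -0.39] w [ 0.002  0.003 -0.004] min rows 0.1 n 10 per row [-0.02 -0.01 -0.04] [ 0.0002  0.0003 -0.0004]
   [-59  44 113  61  12   1] maxstep [0 0 0 0 0 0]
```

Good, no contact with the milk. I'll close and lift.

```bash
python3 -m handwheel '[{"hand":1,"dx":-0.2,"dy":-0.1,"dz":-0.3,"wx":0,"wy":0,"wz":0},{"hand":-1,"dx":0,"dy":0,"dz":0,"wx":0,"wy":0,"wz":0},{"hand":-1,"dx":0,"dy":0,"dz":0,"wx":0,"wy":0,"wz":0},{"hand":-1,"dx":0,"dy":0,"dz":0,"wx":0,"wy":0,"wz":0},{"hand":-1,"dx":0,"dy":0,"dz":0,"wx":0,"wy":0,"wz":0},{"hand":-1,"dx":0,"dy":0,"dz":0,"wx":0,"wy":0,"wz":0},{"hand":-1,"dx":0,"dy":0,"dz":0,"wx":0,"wy":0,"wz":0}]'
python3 -c "from rig import bot;s=bot.read_state();print(s['position']-s['tcp_rot'][:,2]*.0187)"
python3 -m handwheel '[{"hand":-1,"dx":0,"dy":0,"dz":1,"wx":0,"wy":0,"wz":0},{"hand":-1,"dx":0,"dy":0,"dz":1,"wx":0,"wy":0,"wz":0},{"hand":-1,"dx":0,"dy":0,"dz":1.5,"wx":0,"wy":0,"wz":0},{"hand":-1,"dx":0,"dy":0,"dz":2,"wx":0,"wy":0,"wz":0},{"hand":-1,"dx":0,"dy":0,"dz":2.5,"wx":0,"wy":0,"wz":0},{"hand":-1,"dx":0,"dy":0,"dz":2.5,"wx":0,"wy":0,"wz":0},{"hand":-1,"dx":0,"dy":0,"dz":2.5,"wx":0,"wy":0,"wz":0},{"hand":-1,"dx":0,"dy":0,"dz":2.5,"wx":0,"wy":0,"wz":0},{"hand":-1,"dx":0,"dy":0,"dz":2.5,"wx":0,"wy":0,"wz":0},{"hand":-1,"dx":0,"dy":0,"dz":1,"wx":0,"wy":0,"wz":0}]'
python3 - <<'E'
from go import *
s=bot.read_state(); print(s['opening']); h=s['position']-s['tcp_rot'][:,2]*HZ
go(h+[0.03,.12,.05],prot(151.7,20,1),16)
E
```

```text
time_s: 26.25
position: [0.422, -0.3814, 0.0107]
tcp_rot: [[0.827, -0.472, 0.306], [-0.443, -0.881, -0.165], [0.347, 0.001, -0.938]]
force: [1.1, -0.0, 0.6]
opening: 0.551
[ 0.41633377 -0.37831225  0.02828149]
time_s: 27.25
position: [0.422, -0.3823, 0.2025]
tcp_rot: [[0.826, -0.473, 0.306], [-0.442, -0.881, -0.169], [0.349, 0.004, -0.937]]
force: [-0.7, -0.6, -1.9]
opening: 0.551
0.5510755506084538
d [ 0.88 13.15  6.11] w [ 0.75   1.389 -0.004] min rows 11.3 n 16 per row [0.06 0.82 0.38] [ 0.0469  0.0868 -0.0003]
   [-38  53  62 -12 135  78] maxstep [2 2 4 8 7 9]
```

```bash
python3 -m handwheel '[{"hand":-1,"dx":0.06,"dy":0.82,"dz":0.38,"wx":0.047,"wy":0.087,"wz":0},{"hand":-1,"dx":0.06,"dy":0.82,"dz":0.38,"wx":0.047,"wy":0.087,"wz":0},{"hand":-1,"dx":0.06,"dy":0.82,"dz":0.38,"wx":0.047,"wy":0.087,"wz":0},{"hand":-1,"dx":0.06,"dy":0.82,"dz":0.38,"wx":0.047,"wy":0.087,"wz":0},{"hand":-1,"dx":0.06,"dy":0.82,"dz":0.38,"wx":0.047,"wy":0.087,"wz":0},{"hand":-1,"dx":0.06,"dy":0.82,"dz":0.38,"wx":0.047,"wy":0.087,"wz":0},{"hand":-1,"dx":0.06,"dy":0.82,"dz":0.38,"wx":0.047,"wy":0.087,"wz":0},{"hand":-1,"dx":0.06,"dy":0.82,"dz":0.38,"wx":0.047,"wy":0.087,"wz":0}]'
python3 -m handwheel '[{"hand":-1,"dx":0.06,"dy":0.82,"dz":0.38,"wx":0.047,"wy":0.087,"wz":0},{"hand":-1,"dx":0.06,"dy":0.82,"dz":0.38,"wx":0.047,"wy":0.087,"wz":0},{"hand":-1,"dx":0.06,"dy":0.82,"dz":0.38,"wx":0.047,"wy":0.087,"wz":0},{"hand":-1,"dx":0.06,"dy":0.82,"dz":0.38,"wx":0.047,"wy":0.087,"wz":0},{"hand":-1,"dx":0.06,"dy":0.82,"dz":0.38,"wx":0.047,"wy":0.087,"wz":0},{"hand":-1,"dx":0.06,"dy":0.82,"dz":0.38,"wx":0.047,"wy":0.087,"wz":0},{"hand":-1,"dx":0.06,"dy":0.82,"dz":0.38,"wx":0.047,"wy":0.087,"wz":0},{"hand":-1,"dx":0.06,"dy":0.82,"dz":0.38,"wx":0.047,"wy":0.087,"wz":0},{"hand":-1,"dx":0,"dy":0,"dz":0,"wx":0,"wy":0,"wz":0}]'
python3 - <<'E'
from h import *
from go import *
ty=.7; tc=np.array([.512,.195]); R2=np.array([[np.cos(np.radians(ty)),-np.sin(np.radians(ty))],[np.sin(np.radians(ty)),np.cos(np.radians(ty))]])
xy=tc+R2@[-.02,.042]; print(xy)
go([*xy,.25],prot(180,20,1),14)
P=pts('top',np.load('pics/t9.npy')); p=cv2.imread('pics/t9.png')
snap('top','t10')
E
```

```text
time_s: 28.05
position: [0.4268, -0.3158, 0.2301]
tcp_rot: [[0.798, -0.472, -0.376], [-0.426, -0.882, 0.202], [-0.427, -0.001, -0.904]]
force: [-1.0, 0.2, -3.7]
opening: 0.552
time_s: 28.95
position: [0.4314, -0.2498, 0.2571]
tcp_rot: [[0.295, -0.472, -0.831], [-0.152, -0.882, 0.447], [-0.943, -0.005, -0.332]]
force: [0.4, 0.3, -3.1]
opening: 0.554
[0.49148838 0.23675253]
d [ 4.25 48.65 -1.35] w [-0.008 -0.009  0.491] min rows 10.9 n 14 per row [ 0.3   3.48 -0.1 ] [-0.0005 -0.0007  0.0351]
   [  9  55  60  12 135 102] maxstep [4 1 3 2 2 2]
```

View pics/t10.png

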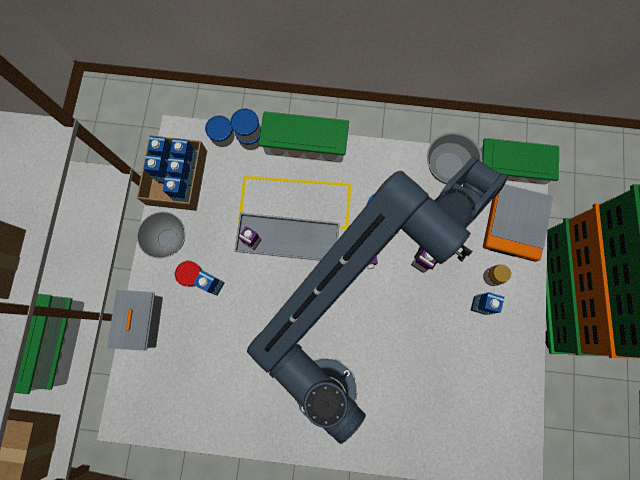

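```bash
python3 - <<'E'
from h import *
im=cv2.imread('pics/t10.png'); cv2.imwrite('pics/t10c.png',cv2.resize(im[205:270,225:355],None,fx=6,fy=6,interpolation=cv2.INTER_CUBIC))
print(px2w('top',247.5,234.5,.125))
E
```

```text
[0.48488066 0.32054347 0.125     ]
```

View pics/t10c.png

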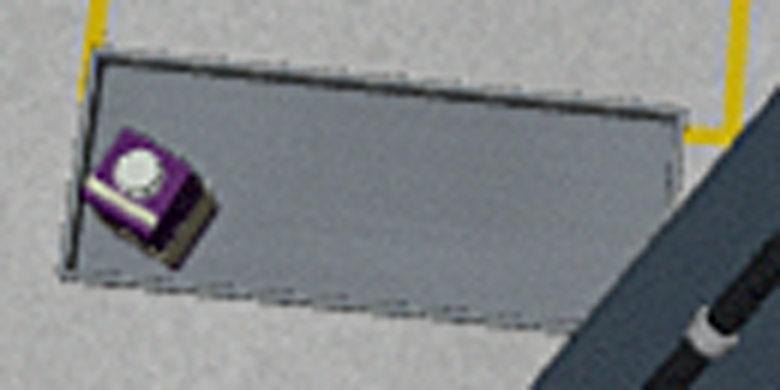

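```bash
python3 - <<'E'
from go import *
go([.5,.227,.25],prot(180,20,1),14)
E
python3 -m handwheel '[{"hand":-1,"dx":0.36,"dy":2,"dz":-0.1,"wx":0,"wy":0,"wz":0.034},{"hand":-1,"dx":0.36,"dy":3.4,"dz":-0.1,"wx":0,"wy":0,"wz":0.034},{"hand":-1,"dx":0.36,"dy":3.4,"dz":-0.1,"wx":0,"wy":0,"wz":0.034},{"hand":-1,"dx":0.36,"dy":3.4,"dz":-0.1,"wx":0,"wy":0,"wz":0.034},{"hand":-1,"dx":0.36,"dy":3.4,"dz":-0.1,"wx":0,"wy":0,"wz":0.034},{"hand":-1,"dx":0.36,"dy":3.4,"dz":-0.1,"wx":0,"wy":0,"wz":0.034},{"hand":-1,"dx":0.36,"dy":3.4,"dz":-0.1,"wx":0,"wy":0,"wz":0.034},{"hand":-1,"dx":0.36,"dy":3.4,"dz":-0.1,"wx":0,"wy":0,"wz":0.034},{"hand":-1,"dx":0.36,"dy":3.4,"dz":-0.1,"wx":0,"wy":0,"wz":0.034},{"hand":-1,"dx":0.36,"dy":3.4,"dz":-0.1,"wx":0,"wy":0,"wz":0.034}]'
python3 -m handwheel '[{"hand":-1,"dx":0.36,"dy":3.4,"dz":-0.1,"wx":0,"wy":0,"wz":0.034},{"hand":-1,"dx":0.36,"dy":3.4,"dz":-0.1,"wx":0,"wy":0,"wz":0.034},{"hand":-1,"dx":0.36,"dy":3.4,"dz":-0.1,"wx":0,"wy":0,"wz":0.034},{"hand":-1,"dx":0.36,"dy":3,"dz":-0.1,"wx":0,"wy":0,"wz":0.034},{"hand":-1,"dx":0,"dy":1,"dz":-0.1,"wx":0,"wy":0,"wz":0},{"hand":-1,"dx":0,"dy":0,"dz":0,"wx":0,"wy":0,"wz":0},{"hand":-1,"dx":0,"dy":0,"dz":0,"wx":0,"wy":0,"wz":0}]'
python3 - <<'E'
from go import *
go([.5,.227,.12],prot(180,20,1),8)
E
```

```text
d [ 5.11 47.74 -1.47] w [-0.006 -0.006  0.492] min rows 10.7 n 14 per row [ 0.36  3.41 -0.11] [-0.0004 -0.0004  0.0351]
   [  8  55  59  11 135 101] maxstep [3 1 3 2 1 2]
time_s: 30.0
position: [0.4679, 0.0762, 0.2515]
tcp_rot: [[0.338, -0.152, -0.929], [-0.049, -0.988, 0.144], [-0.94, -0.003, -0.342]]
force: [0.5, 0.9, -2.9]
opening: 0.549
time_s: 30.7
position: [0.482, 0.2163, 0.2466]
tcp_rot: [[0.338, -0.018, -0.941], [-0.004, -1.0, 0.018], [-0.941, -0.002, -0.338]]
force: [0.7, -1.6, -2.6]
opening: 0.552
d [  0.04   1.07 -13.3 ] w [-0.002 -0.004  0.018] min rows 3.0 n 8 per row [ 0.01  0.13 -1.66] [-0.0002 -0.0005  0.0022]
   [  8  64  59  10 126  99] maxstep [0 1 0 0 1 0]
```

```bash
python3 -m handwheel '[{"hand":-1,"dx":0,"dy":0.3,"dz":-1,"wx":0,"wy":0,"wz":0.005},{"hand":-1,"dx":0,"dy":0.3,"dz":-2,"wx":0,"wy":0,"wz":0.005},{"hand":-1,"dx":0,"dy":0.3,"dz":-2.3,"wx":0,"wy":0,"wz":0.004},{"hand":-1,"dx":0,"dy":0.17,"dz":-2.3,"wx":0,"wy":0,"wz":0.004},{"hand":-1,"dx":0,"dy":0,"dz":-2.3,"wx":0,"wy":0,"wz":0},{"hand":-1,"dx":0,"dy":0,"dz":-2,"wx":0,"wy":0,"wz":0},{"hand":-1,"dx":0,"dy":0,"dz":-1,"wx":0,"wy":0,"wz":0},{"hand":-1,"dx":0,"dy":0,"dz":-0.4,"wx":0,"wy":0,"wz":0},{"hand":-1,"dx":0,"dy":0,"dz":0,"wx":0,"wy":0,"wz":0}]'
python3 -c "
from h import *
snap('side','s11')
cv2.imwrite('pics/s11c.png',cv2.resize(cv2.imread('pics/s11.png')[150:350,150:390],None,fx=3,fy=3))"
```

```text
time_s: 31.6
position: [0.4819, 0.228, 0.1131]
tcp_rot: [[0.336, 0.001, -0.942], [0.003, -1.0, -0.0], [-0.942, -0.003, -0.336]]
force: [0.4, 0.6, -2.9]
opening: 0.549
```

View pics/s11c.png

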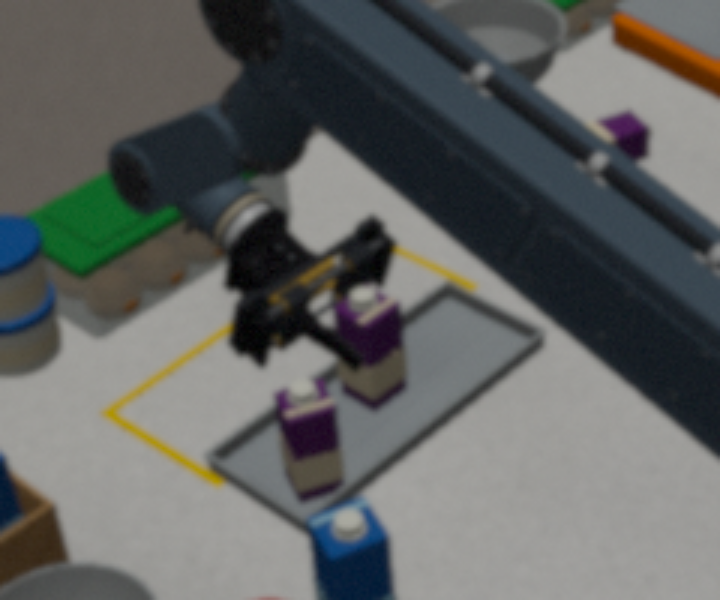

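```bash
python3 -m handwheel '[{"hand":-1,"dx":0,"dy":0,"dz":-0.8,"wx":0,"wy":0,"wz":0},{"hand":-1,"dx":0,"dy":0,"dz":-1.2,"wx":0,"wy":0,"wz":0},{"hand":-1,"dx":0,"dy":0,"dz":-1.2,"wx":0,"wy":0,"wz":0},{"hand":-1,"dx":0,"dy":0,"dz":-1,"wx":0,"wy":0,"wz":0},{"hand":-1,"dx":0,"dy":0,"dz":-0.5,"wx":0,"wy":0,"wz":0},{"hand":-1,"dx":0,"dy":0,"dz":-0.2,"wx":0,"wy":0,"wz":0},{"hand":-1,"dx":0,"dy":0,"dz":0,"wx":0,"wy":0,"wz":0}]';python3 -m handwheel '[{"hand":-1,"dx":0,"dy":0,"dz":-0.1,"wx":0,"wy":0,"wz":0},{"hand":-1,"dx":0,"dy":0,"dz":-0.1,"wx":0,"wy":0,"wz":0},{"hand":-1,"dx":0,"dy":0,"dz":0,"wx":0,"wy":0,"wz":0}]'
```

```text
time_s: 32.35
position: [0.4817, 0.228, 0.0642]
tcp_rot: [[0.336, 0.001, -0.942], [0.003, -1.0, -0.0], [-0.942, -0.003, -0.336]]
force: [-0.4, -0.5, -3.1]
opening: 0.551
time_s: 32.65
position: [0.4821, 0.2281, 0.0637]
tcp_rot: [[0.336, 0.001, -0.942], [0.003, -1.0, -0.0], [-0.942, -0.003, -0.336]]
force: [0.8, -0.2, 1.6]
opening: 0.549
```

```bash
python3 -m handwheel '[{"hand":0.4,"dx":0,"dy":0,"dz":0,"wx":0,"wy":0,"wz":0},{"hand":0.4,"dx":0,"dy":0,"dz":0,"wx":0,"wy":0,"wz":0},{"hand":0.4,"dx":0,"dy":0,"dz":0,"wx":0,"wy":0,"wz":0},{"hand":0.4,"dx":0,"dy":0,"dz":0,"wx":0,"wy":0,"wz":0},{"hand":0.4,"dx":0.94,"dy":0,"dz":0.34,"wx":0,"wy":0,"wz":0},{"hand":0.4,"dx":1.88,"dy":0,"dz":0.67,"wx":0,"wy":0,"wz":0},{"hand":0.4,"dx":1.88,"dy":0,"dz":0.67,"wx":0,"wy":0,"wz":0},{"hand":0.4,"dx":1.88,"dy":0,"dz":0.67,"wx":0,"wy":0,"wz":0},{"hand":0.4,"dx":0,"dy":0,"dz":2,"wx":0,"wy":0,"wz":0},{"hand":0.4,"dx":0,"dy":0,"dz":4,"wx":0,"wy":0,"wz":0}]'
python3 -m handwheel '[{"hand":1,"dx":0,"dy":0,"dz":4.5,"wx":0,"wy":0,"wz":0},{"hand":1,"dx":0,"dy":0,"dz":4.5,"wx":0,"wy":0,"wz":0},{"hand":1,"dx":0,"dy":0,"dz":2,"wx":0,"wy":0,"wz":0},{"hand":1,"dx":0,"dy":0,"dz":0,"wx":0,"wy":0,"wz":0}]'
python3 - <<'E'
from h import *
snap('side','s12');p,d=snap('top','t12')
for o in cartons(p,d): print(o)
cv2.imwrite('pics/s12c.png',cv2.resize(cv2.imread('pics/s12.png')[150:350,150:390],None,fx=3,fy=3))
from go import *
x,y,yaw=.4986,-.099,-168.8
h=np.array([x,y,.026])+cd(yaw)*.01
go(h+[0,0,.2],grot(yaw,20,1))
E
```

```text
time_s: 33.65
position: [0.546, 0.2277, 0.144]
tcp_rot: [[0.33, 0.001, -0.944], [0.002, -1.0, -0.0], [-0.944, -0.002, -0.33]]
force: [-0.1, -0.5, 0.6]
opening: 0.701
time_s: 34.05
position: [0.548, 0.2282, 0.26]
tcp_rot: [[0.343, 0.002, -0.939], [0.004, -1.0, -0.0], [-0.939, -0.004, -0.343]]
force: [0.1, -0.5, 0.6]
opening: 0.956
(array([ 0.61875781, -0.30858813]), np.float32(-110.10478), array([108.63091278,  49.47689056]), np.float64(0.05143642667026642))
(array([ 0.49866943, -0.09913702]), np.float32(-168.22375), array([108.71147919,  46.79660797]), np.float64(0.06744244065315759))
d [ -5.19 -32.78  -4.7 ] w [ 0.153 -1.571  0.15 ] min rows 11.3 n 12 per row [-0.43 -2.73 -0.39] [ 0.0127 -0.1309  0.0125]
   [-33  17 114  23  37  29] maxstep [ 7  4  6 12 10 17]
```

View pics/s12c.png

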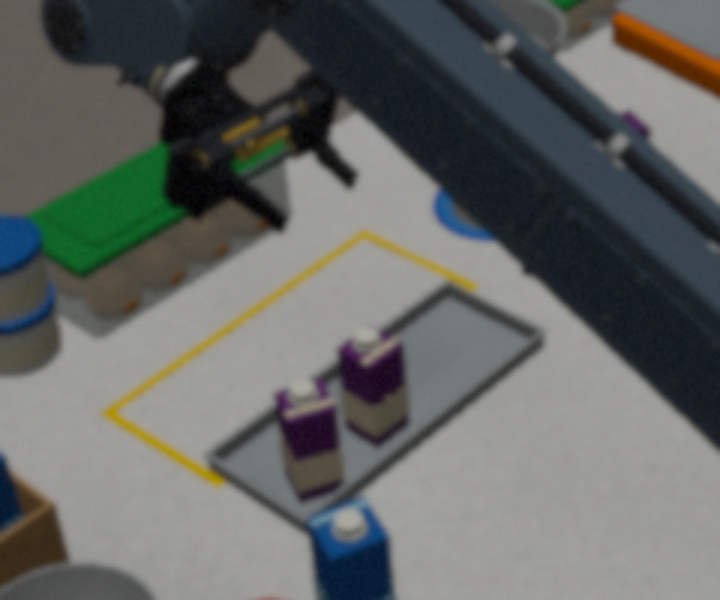

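```bash
python3 -m handwheel '[{"hand":1,"dx":-0.26,"dy":-1.64,"dz":-0.24,"wx":0.0077,"wy":-0.0786,"wz":0.0075},{"hand":1,"dx":-0.26,"dy":-1.64,"dz":-0.24,"wx":0.0077,"wy":-0.0786,"wz":0.0075},{"hand":1,"dx":-0.26,"dy":-1.64,"dz":-0.24,"wx":0.0077,"wy":-0.0786,"wz":0.0075},{"hand":1,"dx":-0.26,"dy":-1.64,"dz":-0.24,"wx":0.0077,"wy":-0.0786,"wz":0.0075},{"hand":1,"dx":-0.26,"dy":-1.64,"dz":-0.24,"wx":0.0077,"wy":-0.0786,"wz":0.0075},{"hand":1,"dx":-0.26,"dy":-1.64,"dz":-0.24,"wx":0.0077,"wy":-0.0786,"wz":0.0075},{"hand":1,"dx":-0.26,"dy":-1.64,"dz":-0.24,"wx":0.0077,"wy":-0.0786,"wz":0.0075},{"hand":1,"dx":-0.26,"dy":-1.64,"dz":-0.24,"wx":0.0077,"wy":-0.0786,"wz":0.0075},{"hand":1,"dx":-0.26,"dy":-1.64,"dz":-0.24,"wx":0.0077,"wy":-0.0786,"wz":0.0075},{"hand":1,"dx":-0.26,"dy":-1.64,"dz":-0.24,"wx":0.0077,"wy":-0.0786,"wz":0.0075}]'
python3 -m handwheel '[{"hand":1,"dx":-0.26,"dy":-1.64,"dz":-0.24,"wx":0.0077,"wy":-0.0786,"wz":0.0075},{"hand":1,"dx":-0.26,"dy":-1.64,"dz":-0.24,"wx":0.0077,"wy":-0.0786,"wz":0.0075},{"hand":1,"dx":-0.26,"dy":-1.64,"dz":-0.24,"wx":0.0077,"wy":-0.0786,"wz":0.0075},{"hand":1,"dx":-0.26,"dy":-1.64,"dz":-0.24,"wx":0.0077,"wy":-0.0786,"wz":0.0075},{"hand":1,"dx":-0.26,"dy":-1.64,"dz":-0.24,"wx":0.0077,"wy":-0.0786,"wz":0.0075},{"hand":1,"dx":-0.26,"dy":-1.64,"dz":-0.24,"wx":0.0077,"wy":-0.0786,"wz":0.0075},{"hand":1,"dx":-0.26,"dy":-1.64,"dz":-0.24,"wx":0.0077,"wy":-0.0786,"wz":0.0075},{"hand":1,"dx":-0.26,"dy":-1.64,"dz":-0.24,"wx":0.0077,"wy":-0.0786,"wz":0.0075},{"hand":1,"dx":-0.26,"dy":-1.64,"dz":-0.24,"wx":0.0077,"wy":-0.0786,"wz":0.0075},{"hand":1,"dx":-0.26,"dy":-1.64,"dz":-0.24,"wx":0.0077,"wy":-0.0786,"wz":0.0075}]'
python3 -m handwheel '[{"hand":1,"dx":0,"dy":0,"dz":0,"wx":0,"wy":0,"wz":0},{"hand":1,"dx":0,"dy":0,"dz":0,"wx":0,"wy":0,"wz":0}]'
python3 - <<'E'
from go import *
x,y,yaw=.4986,-.099,-168.8
h=np.array([x,y,.026])+cd(yaw)*.01
go(h+[0,0,.04],grot(yaw,20,1),10)
go(h,grot(yaw,20,1),16)
E
```

```text
time_s: 35.15
position: [0.5202, 0.0634, 0.2293]
tcp_rot: [[0.898, 0.099, -0.428], [0.108, -0.994, -0.004], [-0.426, -0.043, -0.904]]
force: [-0.6, 0.4, -0.3]
opening: 1.004
time_s: 36.15
position: [0.4938, -0.0998, 0.2057]
tcp_rot: [[0.922, 0.195, 0.335], [0.183, -0.981, 0.069], [0.342, -0.002, -0.94]]
force: [-0.2, -0.5, -0.0]
opening: 1.002
time_s: 36.35
position: [0.4943, -0.0997, 0.2062]
tcp_rot: [[0.923, 0.193, 0.332], [0.18, -0.981, 0.069], [0.339, -0.004, -0.941]]
force: [-0.1, -0.2, 0.7]
opening: 0.999
d [  0.08  -0.   -15.77] w [-0.004 -0.004  0.001] min rows 3.5 n 10 per row [ 0.01 -0.   -1.58] [-0.0004 -0.0004  0.0001]
   [-33  37 121  64  15 -15] maxstep [0 2 1 8 3 8]
d [  0.08  -0.   -19.77] w [-0.004 -0.004  0.001] min rows 4.4 n 16 per row [ 0.   -0.   -1.24] [-0.0002 -0.0002  0.0001]
   [-33  43 122  88  14 -40] maxstep [0 2 1 8 2 8]
```

```bash
python3 -m handwheel '[{"hand":1,"dx":0.01,"dy":0,"dz":-1.5,"wx":-0.001,"wy":-0.001,"wz":0},{"hand":1,"dx":0.01,"dy":0,"dz":-2,"wx":-0.001,"wy":-0.001,"wz":0},{"hand":1,"dx":0.01,"dy":0,"dz":-2,"wx":-0.001,"wy":-0.001,"wz":0},{"hand":1,"dx":0.01,"dy":0,"dz":-2,"wx":-0.001,"wy":-0.001,"wz":0},{"hand":1,"dx":0.01,"dy":0,"dz":-2,"wx":0,"wy":0,"wz":0},{"hand":1,"dx":0.01,"dy":0,"dz":-2,"wx":0,"wy":0,"wz":0},{"hand":1,"dx":0.01,"dy":0,"dz":-1.5,"wx":0,"wy":0,"wz":0},{"hand":1,"dx":0,"dy":0,"dz":-1,"wx":0,"wy":0,"wz":0},{"hand":1,"dx":0,"dy":0,"dz":-1,"wx":0,"wy":0,"wz":0},{"hand":1,"dx":0,"dy":0,"dz":-1,"wx":0,"wy":0,"wz":0}]'
python3 -m handwheel '[{"hand":1,"dx":0,"dy":0,"dz":-1,"wx":0,"wy":0,"wz":0},{"hand":1,"dx":0,"dy":0,"dz":-1,"wx":0,"wy":0,"wz":0},{"hand":1,"dx":0,"dy":0,"dz":-0.8,"wx":0,"wy":0,"wz":0},{"hand":1,"dx":0,"dy":0,"dz":-0.6,"wx":0,"wy":0,"wz":0},{"hand":1,"dx":0,"dy":0,"dz":0,"wx":0,"wy":0,"wz":0}]'
python3 - <<'E'
from go import *
x,y,yaw=.4986,-.099,-168.8
h=np.array([x,y,.026])+cd(yaw)*.01
go(h,grot(yaw,20,1),1)
E
```

```text
time_s: 37.35
position: [0.4974, -0.0987, 0.0468]
tcp_rot: [[0.92, 0.197, 0.339], [0.186, -0.98, 0.066], [0.346, 0.003, -0.938]]
force: [-0.1, 0.5, -0.4]
opening: 0.997
time_s: 37.85
position: [0.497, -0.0987, 0.0126]
tcp_rot: [[0.92, 0.197, 0.339], [0.185, -0.98, 0.066], [0.345, 0.002, -0.939]]
force: [0.1, 0.4, 0.4]
opening: 0.997
d [-0.2  -0.1  -0.42] w [ 0.001  0.004 -0.002] min rows 0.1 n 1 per row [-0.2  -0.1  -0.42] [ 0.0015  0.0037 -0.0024]
   [-33  43 122  88  14 -40] maxstep [0 1 0 2 0 2]
```

```bash
python3 -m handwheel '[{"hand":1,"dx":-0.2,"dy":-0.1,"dz":-0.3,"wx":0,"wy":0,"wz":0},{"hand":-1,"dx":0,"dy":0,"dz":0,"wx":0,"wy":0,"wz":0},{"hand":-1,"dx":0,"dy":0,"dz":0,"wx":0,"wy":0,"wz":0},{"hand":-1,"dx":0,"dy":0,"dz":0,"wx":0,"wy":0,"wz":0},{"hand":-1,"dx":0,"dy":0,"dz":0,"wx":0,"wy":0,"wz":0},{"hand":-1,"dx":0,"dy":0,"dz":0,"wx":0,"wy":0,"wz":0},{"hand":-1,"dx":0,"dy":0,"dz":0,"wx":0,"wy":0,"wz":0}]'
python3 -c "from rig import bot;s=bot.read_state();print(s['position']-s['tcp_rot'][:,2]*.0187)"
python3 -m handwheel '[{"hand":-1,"dx":0,"dy":0,"dz":1,"wx":0,"wy":0,"wz":0},{"hand":-1,"dx":0,"dy":0,"dz":1,"wx":0,"wy":0,"wz":0},{"hand":-1,"dx":0,"dy":0,"dz":1.5,"wx":0,"wy":0,"wz":0},{"hand":-1,"dx":0,"dy":0,"dz":2,"wx":0,"wy":0,"wz":0},{"hand":-1,"dx":0,"dy":0,"dz":2,"wx":0,"wy":0,"wz":0},{"hand":-1,"dx":0,"dy":0,"dz":2.5,"wx":0,"wy":0,"wz":0},{"hand":-1,"dx":0,"dy":0,"dz":2.5,"wx":0,"wy":0,"wz":0},{"hand":-1,"dx":0,"dy":0,"dz":2.5,"wx":0,"wy":0,"wz":0},{"hand":-1,"dx":0,"dy":0,"dz":2.5,"wx":0,"wy":0,"wz":0},{"hand":-1,"dx":0,"dy":0,"dz":1.5,"wx":0,"wy":0,"wz":0}]'
python3 - <<'E'
from go import *
s=bot.read_state(); print(s['opening']); h=s['position']-s['tcp_rot'][:,2]*HZ
go(h+[0,.1,.04],prot(-168.8,20,1),18)
E
```

```text
time_s: 38.55
position: [0.4943, -0.1007, 0.0111]
tcp_rot: [[0.92, 0.195, 0.34], [0.184, -0.981, 0.064], [0.346, 0.003, -0.938]]
force: [1.1, 0.4, 1.6]
opening: 0.551
[ 0.48796736 -0.10192267  0.02861243]
time_s: 39.55
position: [0.4938, -0.1008, 0.2022]
tcp_rot: [[0.92, 0.195, 0.34], [0.185, -0.981, 0.063], [0.346, 0.005, -0.938]]
force: [0.2, -0.6, -3.7]
opening: 0.55
0.549711395256097
d [-2.36  9.54  5.12] w [-0.303  1.545 -0.004] min rows 11.2 n 18 per row [-0.13  0.53  0.28] [-0.0168  0.0859 -0.0002]
   [ -5  51  68 -19 129  72] maxstep [ 3  2  3  9  6 10]
```

```bash
python3 -m handwheel '[{"hand":-1,"dx":-0.13,"dy":0.53,"dz":0.28,"wx":-0.0168,"wy":0.0859,"wz":0},{"hand":-1,"dx":-0.13,"dy":0.53,"dz":0.28,"wx":-0.0168,"wy":0.0859,"wz":0},{"hand":-1,"dx":-0.13,"dy":0.53,"dz":0.28,"wx":-0.0168,"wy":0.0859,"wz":0},{"hand":-1,"dx":-0.13,"dy":0.53,"dz":0.28,"wx":-0.0168,"wy":0.0859,"wz":0},{"hand":-1,"dx":-0.13,"dy":0.53,"dz":0.28,"wx":-0.0168,"wy":0.0859,"wz":0},{"hand":-1,"dx":-0.13,"dy":0.53,"dz":0.28,"wx":-0.0168,"wy":0.0859,"wz":0},{"hand":-1,"dx":-0.13,"dy":0.53,"dz":0.28,"wx":-0.0168,"wy":0.0859,"wz":0},{"hand":-1,"dx":-0.13,"dy":0.53,"dz":0.28,"wx":-0.0168,"wy":0.0859,"wz":0},{"hand":-1,"dx":-0.13,"dy":0.53,"dz":0.28,"wx":-0.0168,"wy":0.0859,"wz":0}]'
python3 -m handwheel '[{"hand":-1,"dx":-0.13,"dy":0.53,"dz":0.28,"wx":-0.0168,"wy":0.0859,"wz":0},{"hand":-1,"dx":-0.13,"dy":0.53,"dz":0.28,"wx":-0.0168,"wy":0.0859,"wz":0},{"hand":-1,"dx":-0.13,"dy":0.53,"dz":0.28,"wx":-0.0168,"wy":0.0859,"wz":0},{"hand":-1,"dx":-0.13,"dy":0.53,"dz":0.28,"wx":-0.0168,"wy":0.0859,"wz":0},{"hand":-1,"dx":-0.13,"dy":0.53,"dz":0.28,"wx":-0.0168,"wy":0.0859,"wz":0},{"hand":-1,"dx":-0.13,"dy":0.53,"dz":0.28,"wx":-0.0168,"wy":0.0859,"wz":0},{"hand":-1,"dx":-0.13,"dy":0.53,"dz":0.28,"wx":-0.0168,"wy":0.0859,"wz":0},{"hand":-1,"dx":-0.13,"dy":0.53,"dz":0.28,"wx":-0.0168,"wy":0.0859,"wz":0},{"hand":-1,"dx":-0.13,"dy":0.53,"dz":0.28,"wx":-0.0168,"wy":0.0859,"wz":0},{"hand":-1,"dx":0,"dy":0,"dz":0,"wx":0,"wy":0,"wz":0}]'
python3 - <<'E'
from h import *
p,d=snap('top','t13')
im=cv2.imread('pics/t13.png'); cv2.imwrite('pics/t13c.png',cv2.resize(im[205:270,225:355],None,fx=6,fy=6,interpolation=cv2.INTER_CUBIC))
from go import *
go([.497,.142,.25],prot(180,20,1),8)
E
```

```text
time_s: 40.45
position: [0.4822, -0.0529, 0.2258]
tcp_rot: [[0.888, 0.197, -0.416], [0.178, -0.98, -0.084], [-0.425, 0.0, -0.905]]
force: [-0.0, -0.4, -3.0]
opening: 0.547
time_s: 41.45
position: [0.4706, -0.005, 0.248]
tcp_rot: [[0.331, 0.197, -0.923], [0.071, -0.98, -0.184], [-0.941, -0.005, -0.338]]
force: [-0.2, 0.1, -2.8]
opening: 0.55
d [ 0.87 14.75 -0.54] w [-0.004 -0.002 -0.198] min rows 3.3 n 8 per row [ 0.11  1.84 -0.07] [-0.0005 -0.0002 -0.0248]
   [  2  53  63   3 133  93] maxstep [1 0 1 3 1 3]
```

View pics/t13c.png

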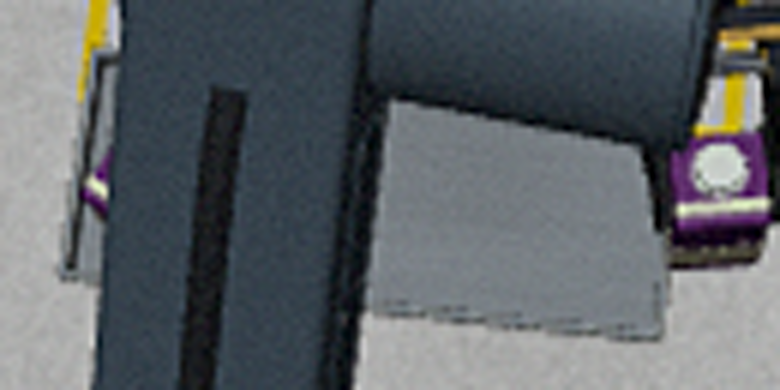

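```bash
python3 -m handwheel '[{"hand":-1,"dx":0.11,"dy":1.4,"dz":-0.05,"wx":0,"wy":0,"wz":-0.025},{"hand":-1,"dx":0.11,"dy":2.2,"dz":-0.05,"wx":0,"wy":0,"wz":-0.025},{"hand":-1,"dx":0.11,"dy":2.2,"dz":-0.05,"wx":0,"wy":0,"wz":-0.025},{"hand":-1,"dx":0.11,"dy":2.2,"dz":-0.05,"wx":0,"wy":0,"wz":-0.025},{"hand":-1,"dx":0.11,"dy":2.2,"dz":-0.05,"wx":0,"wy":0,"wz":-0.025},{"hand":-1,"dx":0.11,"dy":2.2,"dz":-0.05,"wx":0,"wy":0,"wz":-0.025},{"hand":-1,"dx":0.11,"dy":1.5,"dz":-0.05,"wx":0,"wy":0,"wz":-0.025},{"hand":-1,"dx":0.11,"dy":0.8,"dz":-0.05,"wx":0,"wy":0,"wz":-0.024},{"hand":-1,"dx":0,"dy":0,"dz":0,"wx":0,"wy":0,"wz":0},{"hand":-1,"dx":0,"dy":0,"dz":0,"wx":0,"wy":0,"wz":0}]'
python3 - <<'E'
from go import *
go([.497,.142,.069],prot(180,20,1),8)
E
```

```text
time_s: 42.5
position: [0.4798, 0.1408, 0.2476]
tcp_rot: [[0.344, -0.002, -0.939], [0.002, -1.0, 0.003], [-0.939, -0.002, -0.344]]
force: [0.0, -1.0, -3.2]
opening: 0.552
d [ -0.04   0.12 -18.5 ] w [-0.002  0.002  0.002] min rows 4.1 n 8 per row [-0.01  0.01 -2.31] [-0.0003  0.0002  0.0002]
   [  2  67  62   3 121  92] maxstep [0 2 1 0 2 0]
```

```bash
python3 -m handwheel '[{"hand":-1,"dx":0,"dy":0.1,"dz":-1.2,"wx":0,"wy":0,"wz":0},{"hand":-1,"dx":0,"dy":0,"dz":-2.3,"wx":0,"wy":0,"wz":0},{"hand":-1,"dx":0,"dy":0,"dz":-2.5,"wx":0,"wy":0,"wz":0},{"hand":-1,"dx":0,"dy":0,"dz":-2.5,"wx":0,"wy":0,"wz":0},{"hand":-1,"dx":0,"dy":0,"dz":-2.5,"wx":0,"wy":0,"wz":0},{"hand":-1,"dx":0,"dy":0,"dz":-2.3,"wx":0,"wy":0,"wz":0},{"hand":-1,"dx":0,"dy":0,"dz":-2,"wx":0,"wy":0,"wz":0},{"hand":-1,"dx":0,"dy":0,"dz":-1.5,"wx":0,"wy":0,"wz":0},{"hand":-1,"dx":0,"dy":0,"dz":-0.8,"wx":0,"wy":0,"wz":0},{"hand":-1,"dx":0,"dy":0,"dz":-0.4,"wx":0,"wy":0,"wz":0}]'
python3 -m handwheel '[{"hand":-1,"dx":0,"dy":0,"dz":-0.1,"wx":0,"wy":0,"wz":0},{"hand":-1,"dx":0,"dy":0,"dz":-0.1,"wx":0,"wy":0,"wz":0},{"hand":-1,"dx":0,"dy":0,"dz":0,"wx":0,"wy":0,"wz":0}]'
python3 -m handwheel '[{"hand":-1,"dx":0,"dy":0,"dz":-0.1,"wx":0,"wy":0,"wz":0},{"hand":-1,"dx":0,"dy":0,"dz":0,"wx":0,"wy":0,"wz":0}]'
```

```text
time_s: 43.5
position: [0.4796, 0.1424, 0.0666]
tcp_rot: [[0.341, -0.002, -0.94], [0.002, -1.0, 0.003], [-0.94, -0.003, -0.341]]
force: [-0.3, -0.5, -2.7]
opening: 0.548
time_s: 43.8
position: [0.4801, 0.1424, 0.066]
tcp_rot: [[0.343, -0.002, -0.939], [0.002, -1.0, 0.003], [-0.939, -0.003, -0.343]]
force: [1.1, -0.3, -2.5]
opening: 0.55
time_s: 44.0
position: [0.4798, 0.1424, 0.0646]
tcp_rot: [[0.342, -0.002, -0.94], [0.002, -1.0, 0.003], [-0.94, -0.003, -0.342]]
force: [0.0, 0.3, -2.7]
opening: 0.548
```

```bash
python3 -m handwheel '[{"hand":-1,"dx":0,"dy":0,"dz":-0.1,"wx":0,"wy":0,"wz":0},{"hand":-1,"dx":0,"dy":0,"dz":0,"wx":0,"wy":0,"wz":0}]'
python3 -m handwheel '[{"hand":-1,"dx":0,"dy":0,"dz":-0.1,"wx":0,"wy":0,"wz":0},{"hand":-1,"dx":0,"dy":0,"dz":0,"wx":0,"wy":0,"wz":0}]'
```

```text
time_s: 44.2
position: [0.4799, 0.1425, 0.0646]
tcp_rot: [[0.341, -0.002, -0.94], [0.002, -1.0, 0.003], [-0.94, -0.003, -0.341]]
force: [1.3, 0.3, 1.8]
opening: 0.548
time_s: 44.4
position: [0.4798, 0.1425, 0.0645]
tcp_rot: [[0.339, -0.002, -0.941], [0.002, -1.0, 0.003], [-0.941, -0.003, -0.339]]
force: [0.4, 0.5, 6.1]
opening: 0.554
```

```bash
python3 -m handwheel '[{"hand":0.4,"dx":0,"dy":0,"dz":0.1,"wx":0,"wy":0,"wz":0},{"hand":0.4,"dx":0,"dy":0,"dz":0,"wx":0,"wy":0,"wz":0},{"hand":0.4,"dx":0,"dy":0,"dz":0,"wx":0,"wy":0,"wz":0},{"hand":0.4,"dx":0,"dy":0,"dz":0,"wx":0,"wy":0,"wz":0},{"hand":0.4,"dx":0.94,"dy":0,"dz":0.34,"wx":0,"wy":0,"wz":0},{"hand":0.4,"dx":1.88,"dy":0,"dz":0.67,"wx":0,"wy":0,"wz":0},{"hand":0.4,"dx":1.88,"dy":0,"dz":0.67,"wx":0,"wy":0,"wz":0},{"hand":0.4,"dx":1.88,"dy":0,"dz":0.67,"wx":0,"wy":0,"wz":0},{"hand":0.4,"dx":0,"dy":0,"dz":2,"wx":0,"wy":0,"wz":0},{"hand":0.4,"dx":0,"dy":0,"dz":4,"wx":0,"wy":0,"wz":0}]'
python3 -m handwheel '[{"hand":1,"dx":0,"dy":0,"dz":4.5,"wx":0,"wy":0,"wz":0},{"hand":1,"dx":0,"dy":0,"dz":4.5,"wx":0,"wy":0,"wz":0},{"hand":1,"dx":0,"dy":0,"dz":2,"wx":0,"wy":0,"wz":0},{"hand":1,"dx":0,"dy":0,"dz":0,"wx":0,"wy":0,"wz":0}]'
python3 - <<'E'
from h import *
snap('side','s14');p,d=snap('top','t14')
for o in cartons(p,d): print(o)
cv2.imwrite('pics/s14c.png',cv2.resize(cv2.imread('pics/s14.png')[150:350,150:390],None,fx=3,fy=3))
from go import *
x,y,yaw=.6189,-.3088,-110
h=np.array([x,y,.026])+cd(yaw)*.01
go(h+[0,0,.2],grot(yaw,20,1))
go(h+[0,0,.2],grot(yaw,20,1),24)
s=bot.read_state()
print('via'); q=track(s['joint_positions'],[([.56,-.1,.27],grot(180,20,1),16),(h+[0,0,.2],grot(yaw,20,1),12)])
E
```

```text
time_s: 45.4
position: [0.5443, 0.1422, 0.1453]
tcp_rot: [[0.336, -0.002, -0.942], [0.002, -1.0, 0.003], [-0.942, -0.003, -0.336]]
force: [-1.3, -0.1, 0.6]
opening: 0.697
time_s: 45.8
position: [0.5462, 0.1425, 0.2608]
tcp_rot: [[0.348, -0.002, -0.937], [0.003, -1.0, 0.003], [-0.937, -0.003, -0.348]]
force: [-0.4, 0.2, -0.8]
opening: 0.955
(array([ 0.64821423, -0.34638019]), np.float32(-110.33726), array([107.92340851,  48.30531693]), np.float64(0.05559328633694955))
d [  7.26 -45.46  -4.79] w [ 0.945 -1.357  0.947] min rows 13.6 n 14 per row [ 0.52 -3.25 -0.34] [ 0.0675 -0.0969  0.0677]
   [-44  39  70  18  80 -29] maxstep [ 5  3  3  6  7 10]
d [  7.26 -45.46  -4.79] w [ 0.945 -1.357  0.947] min rows 13.6 n 24 per row [ 0.3  -1.89 -0.2 ] [ 0.0394 -0.0565  0.0395]
   [-44  39  70  18  80 -29] maxstep [3 2 2 3 4 6]
via
   [-26  18 103  13  42  56] maxstep [3 3 4 5 7 7]
   [-44  39  70  18  80 -29] maxstep [ 3  2  4  3  4 11]
```

View pics/s14c.png

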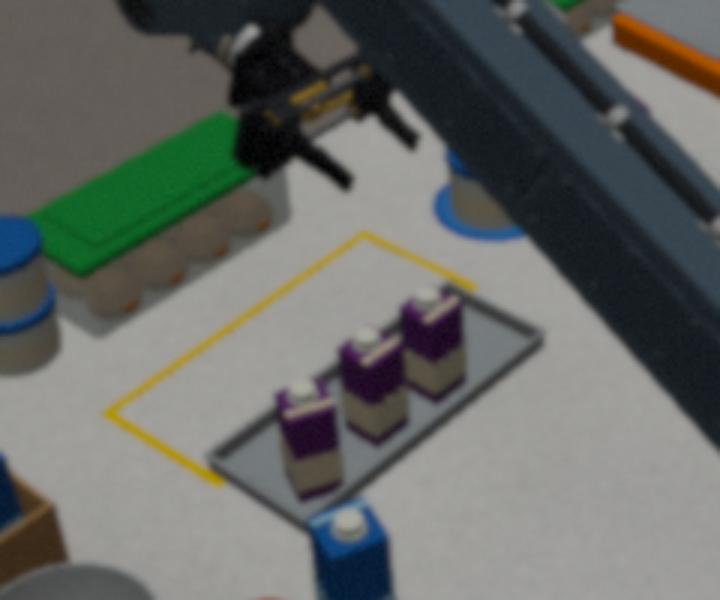

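View pics/t14.png

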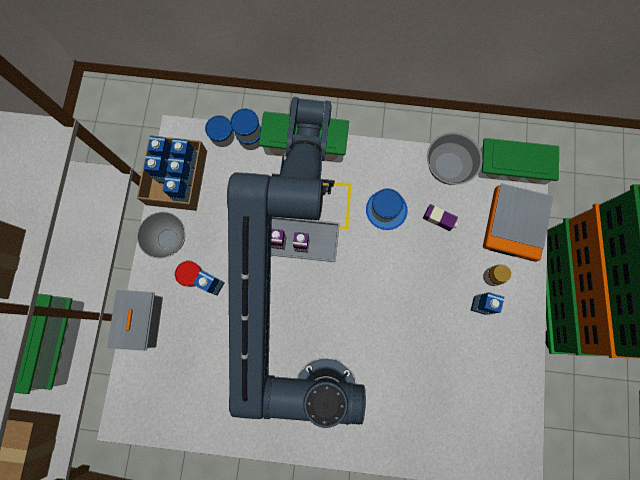

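Three cartons are standing. Carton D has been knocked to (0.648, -0.346), same heading, so I'll use that.

```bash
python3 - <<'E'
from go import *
x,y,yaw=.648,-.3464,-110.3
h=np.array([x,y,.026])+cd(yaw)*.01
go(h+[0,0,.17],grot(yaw,20,1),18)
go(h,grot(yaw,20,1),30)
E
```

```text
d [ 10.17 -49.22  -7.79] w [ 0.941 -1.359  0.944] min rows 13.6 n 18 per row [ 0.56 -2.73 -0.43] [ 0.0523 -0.0755  0.0524]
   [-45  44  64  18  81 -29] maxstep [3 2 2 5 5 8]
d [ 10.17 -49.22 -24.79] w [ 0.941 -1.359  0.944] min rows 13.6 n 30 per row [ 0.34 -1.64 -0.83] [ 0.0314 -0.0453  0.0315]
   [-45  56  68  20  66 -34] maxstep [2 1 2 3 4 5]
```

```bash
python3 -m handwheel '[{"hand":1,"dx":0.56,"dy":-2.73,"dz":0,"wx":0.0523,"wy":-0.0755,"wz":0.0524},{"hand":1,"dx":0.56,"dy":-2.73,"dz":0,"wx":0.0523,"wy":-0.0755,"wz":0.0524},{"hand":1,"dx":0.56,"dy":-2.73,"dz":0,"wx":0.0523,"wy":-0.0755,"wz":0.0524},{"hand":1,"dx":0.56,"dy":-2.73,"dz":0,"wx":0.0523,"wy":-0.0755,"wz":0.0524},{"hand":1,"dx":0.56,"dy":-2.73,"dz":0,"wx":0.0523,"wy":-0.0755,"wz":0.0524},{"hand":1,"dx":0.56,"dy":-2.73,"dz":0,"wx":0.0523,"wy":-0.0755,"wz":0.0524},{"hand":1,"dx":0.56,"dy":-2.73,"dz":0,"wx":0.0523,"wy":-0.0755,"wz":0.0524},{"hand":1,"dx":0.56,"dy":-2.73,"dz":0,"wx":0.0523,"wy":-0.0755,"wz":0.0524},{"hand":1,"dx":0.56,"dy":-2.73,"dz":0,"wx":0.0523,"wy":-0.0755,"wz":0.0524}]'
python3 -m handwheel '[{"hand":1,"dx":0.56,"dy":-2.73,"dz":0,"wx":0.0523,"wy":-0.0755,"wz":0.0524},{"hand":1,"dx":0.56,"dy":-2.73,"dz":0,"wx":0.0523,"wy":-0.0755,"wz":0.0524},{"hand":1,"dx":0.56,"dy":-2.73,"dz":0,"wx":0.0523,"wy":-0.0755,"wz":0.0524},{"hand":1,"dx":0.56,"dy":-2.73,"dz":-0.5,"wx":0.0523,"wy":-0.0755,"wz":0.0524},{"hand":1,"dx":0.56,"dy":-2.73,"dz":-1.5,"wx":0.0523,"wy":-0.0755,"wz":0.0524},{"hand":1,"dx":0.56,"dy":-2.73,"dz":-1.5,"wx":0.0523,"wy":-0.0755,"wz":0.0524},{"hand":1,"dx":0.56,"dy":-2.73,"dz":-1.5,"wx":0.0523,"wy":-0.0755,"wz":0.0524},{"hand":1,"dx":0.56,"dy":-2.73,"dz":-1.5,"wx":0.0523,"wy":-0.0755,"wz":0.0524},{"hand":1,"dx":0.56,"dy":-2.73,"dz":-1,"wx":0.0523,"wy":-0.0755,"wz":0.0524},{"hand":1,"dx":0,"dy":0,"dz":0,"wx":0,"wy":0,"wz":0}]'
python3 -m handwheel '[{"hand":1,"dx":0,"dy":0,"dz":0,"wx":0,"wy":0,"wz":0}]'
python3 - <<'E'
from h import *
snap('side','s15');snap('top','t15')
from go import *
x,y,yaw=.648,-.3464,-110.3
h=np.array([x,y,.026])+cd(yaw)*.01
go(h,grot(yaw,20,1),12)
E
```

```text
time_s: 46.8
position: [0.5952, -0.1039, 0.2539]
tcp_rot: [[0.679, 0.554, -0.482], [0.61, -0.791, -0.048], [-0.407, -0.261, -0.875]]
force: [-0.3, -0.4, 0.1]
opening: 1.0
time_s: 47.8
position: [0.6424, -0.3538, 0.1746]
tcp_rot: [[0.334, 0.935, 0.115], [0.877, -0.353, 0.325], [0.344, -0.008, -0.939]]
force: [-1.0, 0.0, -0.3]
opening: 1.004
time_s: 47.9
position: [0.6445, -0.3492, 0.1778]
tcp_rot: [[0.33, 0.937, 0.115], [0.879, -0.35, 0.325], [0.345, -0.007, -0.939]]
force: [-0.0, 0.2, 0.1]
opening: 1.002
d [  0.07  -0.23 -17.18] w [-0.003 -0.002 -0.001] min rows 3.8 n 12 per row [ 0.01 -0.02 -1.43] [-0.0002 -0.0002 -0.    ]
   [-45  56  68  20  66 -34] maxstep [0 1 1 0 1 0]
```

View pics/t15.png

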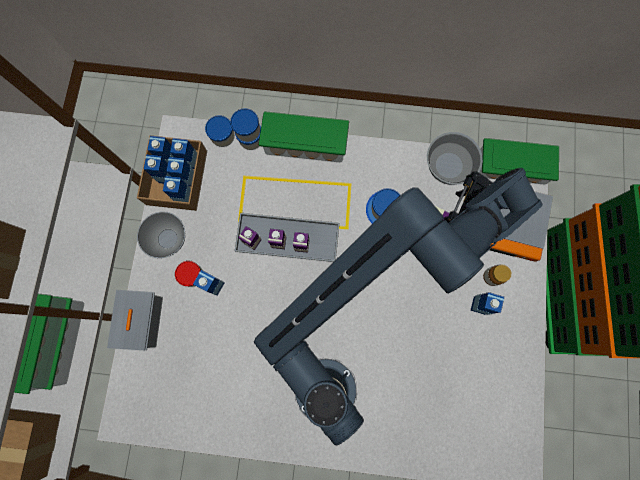

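```bash
python3 -m handwheel '[{"hand":1,"dx":0.02,"dy":-0.03,"dz":-1.5,"wx":-0.001,"wy":0,"wz":0},{"hand":1,"dx":0.02,"dy":-0.03,"dz":-2,"wx":-0.001,"wy":0,"wz":0},{"hand":1,"dx":0.02,"dy":-0.03,"dz":-2,"wx":-0.001,"wy":0,"wz":0},{"hand":1,"dx":0.02,"dy":-0.03,"dz":-2,"wx":0,"wy":0,"wz":0},{"hand":1,"dx":0,"dy":-0.03,"dz":-2,"wx":0,"wy":0,"wz":0},{"hand":1,"dx":0,"dy":-0.03,"dz":-2,"wx":0,"wy":0,"wz":0},{"hand":1,"dx":0,"dy":-0.03,"dz":-2,"wx":0,"wy":0,"wz":0},{"hand":1,"dx":0,"dy":0,"dz":-1.5,"wx":0,"wy":0,"wz":0},{"hand":1,"dx":0,"dy":0,"dz":-1,"wx":0,"wy":0,"wz":0},{"hand":1,"dx":0,"dy":0,"dz":-0.7,"wx":0,"wy":0,"wz":0}]'
python3 -m handwheel '[{"hand":1,"dx":0,"dy":0,"dz":-0.3,"wx":0,"wy":0,"wz":0},{"hand":1,"dx":0,"dy":0,"dz":0,"wx":0,"wy":0,"wz":0}]'
python3 - <<'E'
from go import *
x,y,yaw=.648,-.3464,-110.3
h=np.array([x,y,.026])+cd(yaw)*.01
go(h,grot(yaw,20,1),1)
E
```

```text
time_s: 49.0
position: [0.647, -0.3509, 0.0137]
tcp_rot: [[0.326, 0.938, 0.118], [0.882, -0.347, 0.319], [0.34, 0.0, -0.94]]
force: [0.1, 0.2, -1.2]
opening: 0.999
time_s: 49.2
position: [0.6472, -0.3513, 0.0119]
tcp_rot: [[0.326, 0.938, 0.119], [0.882, -0.347, 0.318], [0.34, 0.001, -0.941]]
force: [-0.3, 1.0, -0.2]
opening: 1.003
d [-0.05  0.15 -0.34] w [0.003 0.    0.   ] min rows 0.1 n 1 per row [-0.05  0.15 -0.34] [0.0029 0.0002 0.0002]
   [-45  56  68  20  66 -34] maxstep [0 0 0 0 0 0]
```

```bash
python3 -m handwheel '[{"hand":1,"dx":-0.05,"dy":0.15,"dz":-0.25,"wx":0,"wy":0,"wz":0},{"hand":-1,"dx":0,"dy":0,"dz":0,"wx":0,"wy":0,"wz":0},{"hand":-1,"dx":0,"dy":0,"dz":0,"wx":0,"wy":0,"wz":0},{"hand":-1,"dx":0,"dy":0,"dz":0,"wx":0,"wy":0,"wz":0},{"hand":-1,"dx":0,"dy":0,"dz":0,"wx":0,"wy":0,"wz":0},{"hand":-1,"dx":0,"dy":0,"dz":0,"wx":0,"wy":0,"wz":0},{"hand":-1,"dx":0,"dy":0,"dz":0,"wx":0,"wy":0,"wz":0}]'
python3 -c "from rig import bot;s=bot.read_state();print(s['position']-s['tcp_rot'][:,2]*.0187)"
python3 -m handwheel '[{"hand":-1,"dx":0,"dy":0,"dz":1,"wx":0,"wy":0,"wz":0},{"hand":-1,"dx":0,"dy":0,"dz":2,"wx":0,"wy":0,"wz":0},{"hand":-1,"dx":0,"dy":0,"dz":2.5,"wx":0,"wy":0,"wz":0},{"hand":-1,"dx":0,"dy":0,"dz":2.5,"wx":0,"wy":0,"wz":0},{"hand":-1,"dx":0,"dy":0,"dz":2.5,"wx":0,"wy":0,"wz":0},{"hand":-1,"dx":0,"dy":0,"dz":2.5,"wx":0,"wy":0,"wz":0},{"hand":-1,"dx":0,"dy":0,"dz":2.5,"wx":0,"wy":0,"wz":0},{"hand":-1,"dx":0,"dy":0,"dz":2.5,"wx":0,"wy":0,"wz":0},{"hand":-1,"dx":0,"dy":0,"dz":2,"wx":0,"wy":0,"wz":0},{"hand":-1,"dx":0,"dy":0,"dz":1,"wx":0,"wy":0,"wz":0}]'
python3 - <<'E'
from go import *
s=bot.read_state(); print(s['opening']); h=s['position']-s['tcp_rot'][:,2]*HZ
q=s['joint_positions']
print('direct'); track(q,[([.495,.058,.26],prot(180,20,1),24)])
print('via1'); track(q,[([.57,-.1,.26],prot(-140,20,1),20),([.495,.058,.26],prot(180,20,1),10)])
print('via2'); track(q,[(h+[-.05,.05,.05],prot(-110.3,20,1),16),([.495,.058,.26],prot(180,20,1),16)])
go([.495,.058,.26],prot(180,20,1),24)
E
```

```text
time_s: 49.9
position: [0.647, -0.3499, 0.0094]
tcp_rot: [[0.326, 0.938, 0.12], [0.882, -0.347, 0.317], [0.339, 0.002, -0.941]]
force: [0.5, 0.0, 0.4]
opening: 0.547
[ 0.64474228 -0.35586126  0.02704129]
time_s: 50.9
position: [0.6473, -0.3501, 0.2235]
tcp_rot: [[0.325, 0.938, 0.122], [0.884, -0.347, 0.315], [0.338, 0.006, -0.941]]
force: [-0.6, -0.5, -2.8]
opening: 0.551
0.5512732563694871
direct
   [ -4  52  65  -5 133  85] maxstep [2 1 2 3 3 5]
via1
   [ -3  53  63 -46 118  46] maxstep [3 2 2 4 4 5]
   [ -4  52  65  -5 133  85] maxstep [0 1 1 5 3 5]
via2
   [-14  44  78 -70  85  32] maxstep [2 2 1 6 3 4]
   [ -4  52  65  -5 133  85] maxstep [1 1 2 6 5 6]
d [-16.99  40.81   3.01] w [-0.938  1.356 -0.95 ] min rows 13.6 n 24 per row [-0.71  1.7   0.13] [-0.0391  0.0565 -0.0396]
   [ -4  52  65  -5 133  85] maxstep [2 1 2 3 3 5]
```

```bash
python3 -m handwheel '[{"hand":-1,"dx":-0.85,"dy":2.04,"dz":0.15,"wx":-0.0469,"wy":0.0678,"wz":-0.0475},{"hand":-1,"dx":-0.85,"dy":2.04,"dz":0.15,"wx":-0.0469,"wy":0.0678,"wz":-0.0475},{"hand":-1,"dx":-0.85,"dy":2.04,"dz":0.15,"wx":-0.0469,"wy":0.0678,"wz":-0.0475},{"hand":-1,"dx":-0.85,"dy":2.04,"dz":0.15,"wx":-0.0469,"wy":0.0678,"wz":-0.0475},{"hand":-1,"dx":-0.85,"dy":2.04,"dz":0.15,"wx":-0.0469,"wy":0.0678,"wz":-0.0475},{"hand":-1,"dx":-0.85,"dy":2.04,"dz":0.15,"wx":-0.0469,"wy":0.0678,"wz":-0.0475},{"hand":-1,"dx":-0.85,"dy":2.04,"dz":0.15,"wx":-0.0469,"wy":0.0678,"wz":-0.0475},{"hand":-1,"dx":-0.85,"dy":2.04,"dz":0.15,"wx":-0.0469,"wy":0.0678,"wz":-0.0475},{"hand":-1,"dx":-0.85,"dy":2.04,"dz":0.15,"wx":-0.0469,"wy":0.0678,"wz":-0.0475},{"hand":-1,"dx":-0.85,"dy":2.04,"dz":0.15,"wx":-0.0469,"wy":0.0678,"wz":-0.0475}]'
python3 -m handwheel '[{"hand":-1,"dx":-0.85,"dy":2.04,"dz":0.15,"wx":-0.0469,"wy":0.0678,"wz":-0.0475},{"hand":-1,"dx":-0.85,"dy":2.04,"dz":0.15,"wx":-0.0469,"wy":0.0678,"wz":-0.0475},{"hand":-1,"dx":-0.85,"dy":2.04,"dz":0.15,"wx":-0.0469,"wy":0.0678,"wz":-0.0475},{"hand":-1,"dx":-0.85,"dy":2.04,"dz":0.15,"wx":-0.0469,"wy":0.0678,"wz":-0.0475},{"hand":-1,"dx":-0.85,"dy":2.04,"dz":0.15,"wx":-0.0469,"wy":0.0678,"wz":-0.0475},{"hand":-1,"dx":-0.85,"dy":2.04,"dz":0.15,"wx":-0.0469,"wy":0.0678,"wz":-0.0475},{"hand":-1,"dx":-0.85,"dy":2.04,"dz":0.15,"wx":-0.0469,"wy":0.0678,"wz":-0.0475},{"hand":-1,"dx":-0.85,"dy":2.04,"dz":0.15,"wx":-0.0469,"wy":0.0678,"wz":-0.0475},{"hand":-1,"dx":-0.85,"dy":2.04,"dz":0.15,"wx":-0.0469,"wy":0.0678,"wz":-0.0475},{"hand":-1,"dx":-0.85,"dy":2.04,"dz":0.15,"wx":-0.0469,"wy":0.0678,"wz":-0.0475}]'
python3 -m handwheel '[{"hand":-1,"dx":0,"dy":0,"dz":0,"wx":0,"wy":0,"wz":0},{"hand":-1,"dx":0,"dy":0,"dz":0,"wx":0,"wy":0,"wz":0}]'
python3 - <<'E'
from h import *
snap('side','s16');p,d=snap('top','t16')
im=cv2.imread('pics/t16.png'); cv2.imwrite('pics/t16c.png',cv2.resize(im[205:270,225:355],None,fx=6,fy=6,interpolation=cv2.INTER_CUBIC))
from go import *
go([.495,.058,.068],prot(180,20,1),10)
E
```

```text
time_s: 51.9
position: [0.5614, -0.1442, 0.2349]
tcp_rot: [[0.684, 0.549, -0.481], [0.603, -0.796, -0.051], [-0.411, -0.255, -0.875]]
force: [-0.4, 0.5, -3.0]
opening: 0.552
time_s: 52.9
position: [0.4768, 0.0595, 0.2491]
tcp_rot: [[0.344, -0.006, -0.939], [-0.003, -1.0, 0.006], [-0.939, 0.001, -0.344]]
force: [0.0, 1.0, -2.0]
opening: 0.548
time_s: 53.1
position: [0.477, 0.0582, 0.2489]
tcp_rot: [[0.346, -0.003, -0.938], [-0.0, -1.0, 0.004], [-0.938, -0.001, -0.346]]
force: [0.2, -0.1, -2.8]
opening: 0.546
d [ 1.000e-02  3.000e-02 -1.881e+01] w [-0.001  0.005  0.005] min rows 4.2 n 10 per row [ 0.    0.   -1.88] [-0.0001  0.0005  0.0005]
   [ -4  66  65  -4 119  87] maxstep [0 2 0 0 2 0]
```

View pics/t16c.png

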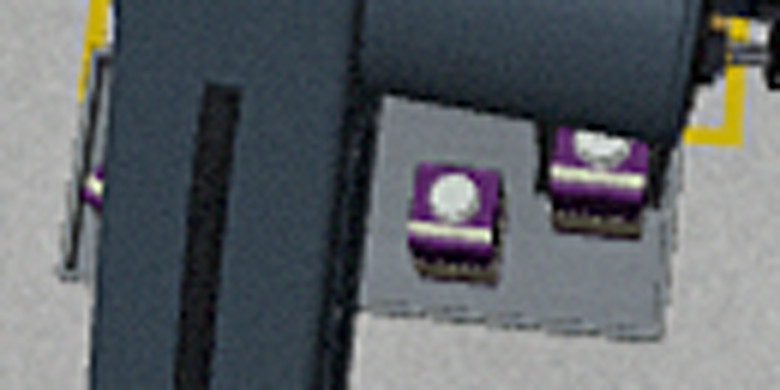

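```bash
python3 -m handwheel '[{"hand":-1,"dx":0,"dy":0,"dz":-1.2,"wx":0,"wy":0.001,"wz":0.001},{"hand":-1,"dx":0,"dy":0,"dz":-2.3,"wx":0,"wy":0.001,"wz":0.001},{"hand":-1,"dx":0,"dy":0,"dz":-2.5,"wx":0,"wy":0.001,"wz":0.001},{"hand":-1,"dx":0,"dy":0,"dz":-2.5,"wx":0,"wy":0.001,"wz":0.001},{"hand":-1,"dx":0,"dy":0,"dz":-2.5,"wx":0,"wy":0,"wz":0},{"hand":-1,"dx":0,"dy":0,"dz":-2.3,"wx":0,"wy":0,"wz":0},{"hand":-1,"dx":0,"dy":0,"dz":-2,"wx":0,"wy":0,"wz":0},{"hand":-1,"dx":0,"dy":0,"dz":-1.5,"wx":0,"wy":0,"wz":0},{"hand":-1,"dx":0,"dy":0,"dz":-0.9,"wx":0,"wy":0,"wz":0},{"hand":-1,"dx":0,"dy":0,"dz":-0.5,"wx":0,"wy":0,"wz":0}]'
python3 -m handwheel '[{"hand":-1,"dx":0,"dy":0,"dz":-0.1,"wx":0,"wy":0,"wz":0},{"hand":-1,"dx":0,"dy":0,"dz":-0.1,"wx":0,"wy":0,"wz":0},{"hand":-1,"dx":0,"dy":0,"dz":0,"wx":0,"wy":0,"wz":0}]'
python3 -m handwheel '[{"hand":-1,"dx":0,"dy":0,"dz":-0.1,"wx":0,"wy":0,"wz":0},{"hand":-1,"dx":0,"dy":0,"dz":0,"wx":0,"wy":0,"wz":0}]'
python3 -m handwheel '[{"hand":-1,"dx":0,"dy":0,"dz":-0.1,"wx":0,"wy":0,"wz":0},{"hand":-1,"dx":0,"dy":0,"dz":0,"wx":0,"wy":0,"wz":0}]'
```

```text
time_s: 54.2
position: [0.4766, 0.0583, 0.0666]
tcp_rot: [[0.34, -0.001, -0.941], [0.0, -1.0, 0.001], [-0.941, -0.0, -0.34]]
force: [0.1, 0.7, -3.4]
opening: 0.551
time_s: 54.5
position: [0.477, 0.0584, 0.0659]
tcp_rot: [[0.341, -0.001, -0.94], [-0.0, -1.0, 0.001], [-0.94, -0.0, -0.341]]
force: [0.4, -0.1, -3.1]
opening: 0.548
time_s: 54.7
position: [0.4768, 0.0584, 0.0646]
tcp_rot: [[0.341, -0.001, -0.94], [0.0, -1.0, 0.001], [-0.94, -0.0, -0.341]]
force: [-0.1, 0.4, -3.3]
opening: 0.55
time_s: 54.9
position: [0.4766, 0.0584, 0.0633]
tcp_rot: [[0.34, -0.001, -0.94], [0.0, -1.0, 0.001], [-0.94, -0.0, -0.34]]
force: [-0.7, 0.2, -3.0]
opening: 0.549
```

```bash
python3 -m handwheel '[{"hand":-1,"dx":0,"dy":0,"dz":-0.1,"wx":0,"wy":0,"wz":0},{"hand":-1,"dx":0,"dy":0,"dz":0,"wx":0,"wy":0,"wz":0}]'
python3 -m handwheel '[{"hand":-1,"dx":0,"dy":0,"dz":-0.05,"wx":0,"wy":0,"wz":0},{"hand":-1,"dx":0,"dy":0,"dz":0,"wx":0,"wy":0,"wz":0}]'
```

```text
time_s: 55.1
position: [0.4767, 0.0584, 0.0627]
tcp_rot: [[0.339, -0.001, -0.941], [0.0, -1.0, 0.001], [-0.941, -0.0, -0.339]]
force: [0.4, -0.7, -1.2]
opening: 0.546
time_s: 55.3
position: [0.4767, 0.0584, 0.0627]
tcp_rot: [[0.339, -0.001, -0.941], [0.0, -1.0, 0.001], [-0.941, -0.0, -0.339]]
force: [1.1, 0.6, 2.1]
opening: 0.549
```

Touching down. I'll release and retreat.

```bash
python3 -m handwheel '[{"hand":0.4,"dx":0,"dy":0,"dz":0,"wx":0,"wy":0,"wz":0},{"hand":0.4,"dx":0,"dy":0,"dz":0,"wx":0,"wy":0,"wz":0},{"hand":0.4,"dx":0,"dy":0,"dz":0,"wx":0,"wy":0,"wz":0},{"hand":0.4,"dx":0,"dy":0,"dz":0,"wx":0,"wy":0,"wz":0},{"hand":0.4,"dx":0.94,"dy":0,"dz":0.34,"wx":0,"wy":0,"wz":0},{"hand":0.4,"dx":1.88,"dy":0,"dz":0.67,"wx":0,"wy":0,"wz":0},{"hand":0.4,"dx":1.88,"dy":0,"dz":0.67,"wx":0,"wy":0,"wz":0},{"hand":0.4,"dx":1.88,"dy":0,"dz":0.67,"wx":0,"wy":0,"wz":0},{"hand":0.4,"dx":0,"dy":0,"dz":2,"wx":0,"wy":0,"wz":0},{"hand":0.4,"dx":0,"dy":0,"dz":4,"wx":0,"wy":0,"wz":0}]'
python3 -m handwheel '[{"hand":0.4,"dx":0,"dy":0,"dz":4.5,"wx":0,"wy":0,"wz":0},{"hand":0.4,"dx":0,"dy":0,"dz":4.5,"wx":0,"wy":0,"wz":0},{"hand":0.4,"dx":0,"dy":-4,"dz":4,"wx":0,"wy":0,"wz":0},{"hand":0.4,"dx":0,"dy":-4.5,"dz":0,"wx":0,"wy":0,"wz":0},{"hand":0.4,"dx":0,"dy":-4.5,"dz":0,"wx":0,"wy":0,"wz":0},{"hand":0.4,"dx":0,"dy":-4.5,"dz":0,"wx":0,"wy":0,"wz":0},{"hand":0.4,"dx":0,"dy":-4.5,"dz":0,"wx":0,"wy":0,"wz":0},{"hand":0.4,"dx":0,"dy":-4,"dz":0,"wx":0,"wy":0,"wz":0},{"hand":0.4,"dx":0,"dy":-2,"dz":0,"wx":0,"wy":0,"wz":0},{"hand":0.4,"dx":0,"dy":0,"dz":0,"wx":0,"wy":0,"wz":0}]'
python3 - <<'E'
from h import *
snap('side','s17');p,d=snap('top','t17')
im=cv2.imread('pics/t17.png'); a=cv2.resize(im[165:275,225:415],None,fx=4,fy=4,interpolation=cv2.INTER_CUBIC)
cv2.imwrite('pics/t17c.png',a)
cv2.imwrite('pics/s17c.png',cv2.resize(cv2.imread('pics/s17.png')[180:350,180:380],None,fx=3.5,fy=3.5))
E
```

```text
time_s: 56.3
position: [0.5412, 0.0584, 0.144]
tcp_rot: [[0.335, -0.001, -0.942], [0.0, -1.0, 0.001], [-0.942, -0.001, -0.335]]
force: [-0.5, -0.0, 0.0]
opening: 0.699
time_s: 57.3
position: [0.5413, -0.2197, 0.2714]
tcp_rot: [[0.341, -0.006, -0.94], [-0.003, -1.0, 0.005], [-0.94, 0.001, -0.341]]
force: [-0.6, 0.2, -0.5]
opening: 0.7
```

View pics/t17c.png

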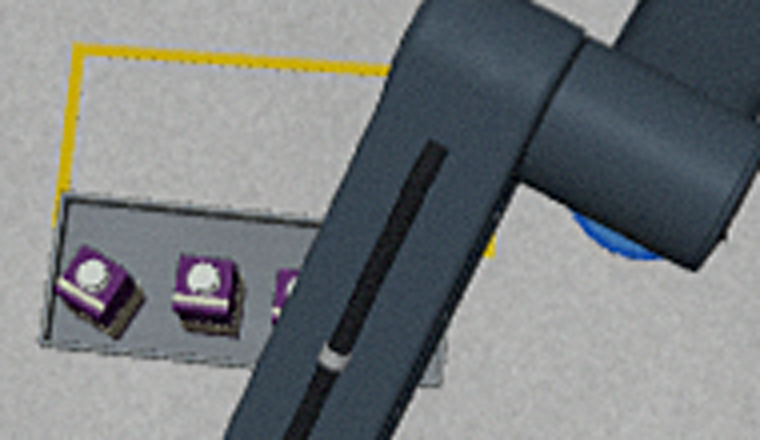

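View pics/s17c.png

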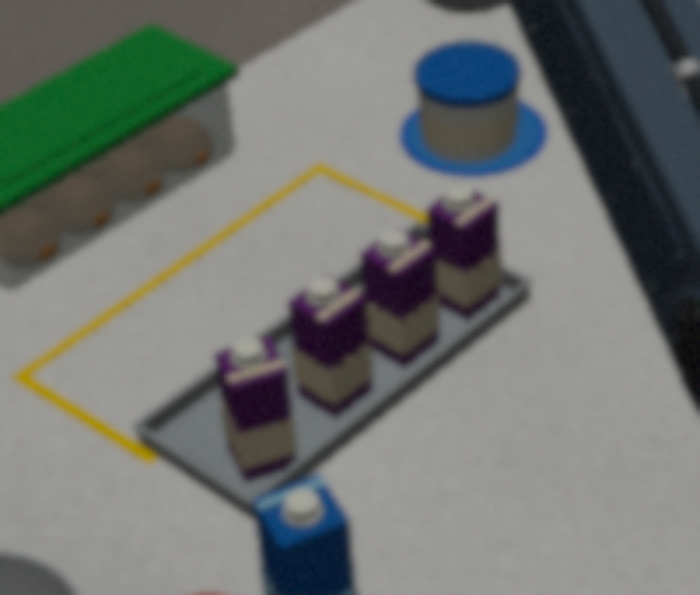

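All four cartons are standing in the tray, and the tub is still on the mat. Next is planning the tray push, with the tool tilted so its body leans back from the cartons.

```bash
python3 - <<'E'
from go import *
def R(t,fl,yaw=0):
    c,s=np.cos(np.radians(t)),np.sin(np.radians(t)); z=np.array([s,0,-c]); y=np.array([0,fl,0.]); return np.stack([np.cross(y,z),y,z],1)
for t in (15,20,25,30):
  for fl in(1,-1):
    M=R(t,fl)
    for S in iks(np.array([.40,.19,.012]),M,10):
        print(t,fl,S.round(0)); 
        track(S,[(np.array([.57,.19,.012])-M[:,2]*HZ,M,17)])
E
```

```text
15 1 [ 13.  42. 127. 226.   5.  57.]
  fail 2 17 [ 13.  42. 126. 240.   4.  42.]
15 -1 [  13.   42.  127.  226.    5. -123.]
  fail 2 17 [  13.   42.  126.  240.    4. -138.]
20 1 [ 14.  43. 130. 200.  14.  84.]
  fail 10 17 [ 11.  43. 119. 255.   4.  26.]
20 -1 [ 14.  43. 130. 200.  14. -96.]
  fail 10 17 [  11.   43.  119.  255.    4. -154.]
25 1 [ 15.  46. 134. 196.  25.  90.]
  fail 17 17 [ 10.  44. 113. 246.   5.  33.]
25 -1 [ 15.  46. 134. 196.  25. -90.]
  fail 17 17 [  10.   44.  113.  246.    5. -147.]
30 1 [ 17.  50. 137. 194.  36.  93.]
   [ 10  46 115 207  11  72] maxstep [1 1 1 2 2 2]
30 -1 [ 17.  50. 137. 194.  36. -87.]
   [  10   46  115  207   11 -108] maxstep [1 1 1 2 2 2]
```

```bash
cat > tilt.py <<'E'
from go import *
def RT(t,fl):
    c,s=np.cos(np.radians(t)),np.sin(np.radians(t)); z=np.array([s,0,-c]); y=np.array([0,fl,0.]); return np.stack([np.cross(y,z),y,z],1)
E
python3 - <<'E'
from tilt import *
s=bot.read_state(); q0=s['joint_positions']; print('now',q0.round(1))
for t in (30,35):
 for pos in ([.39,.19,.12],[.4,.19,.02],[.39,.19,.2]):
  for fl in(1,-1):
    print(t,pos,fl,[S.round(0).tolist() for S in iks(np.array(pos),RT(t,fl),10)])
E
```

```text
now [-22.1  58.2  46.4 -32.7 139.4  56.2]
30 [0.39, 0.19, 0.12] 1 [[17.0, 28.0, 135.0, 216.0, 15.0, 70.0]]
30 [0.39, 0.19, 0.12] -1 [[17.0, 28.0, 135.0, 216.0, 15.0, -110.0]]
30 [0.4, 0.19, 0.02] 1 [[17.0, 48.0, 137.0, 195.0, 35.0, 93.0]]
30 [0.4, 0.19, 0.02] -1 [[17.0, 48.0, 137.0, 195.0, 35.0, -87.0]]
30 [0.39, 0.19, 0.2] 1 [[17.0, 14.0, 129.0, -46.0, 12.0, -29.0]]
30 [0.39, 0.19, 0.2] -1 [[17.0, 14.0, 129.0, -46.0, 12.0, 151.0]]
35 [0.39, 0.19, 0.12] 1 []
35 [0.39, 0.19, 0.12] -1 []
35 [0.4, 0.19, 0.02] 1 []
35 [0.4, 0.19, 0.02] -1 []
35 [0.39, 0.19, 0.2] 1 []
35 [0.39, 0.19, 0.2] -1 []
```

```bash
cat > jp.py <<'E'
from tilt import *
def jpath(qs,ns):
    q=np.array(qs[0],float)
    for q1,n in zip(qs[1:],ns):
        q1=np.array(q1,float); 
        for i in range(1,n+1):
            a=q+(q1-q)*(i-1)/n; b=q+(q1-q)*i/n
            ta,Ra=fk(a,p); tb,Rb=fk(b,p); w=Ro.from_matrix(Rb@Ra.T).as_rotvec()
            wr=tb-Rb[:,2]*.3055
            print(i,'d',((tb-ta)*100).round(2),'w',w.round(3),'|w|deg',np.degrees(np.linalg.norm(w)).round(1),'tcp',tb.round(3),'wr',wr.round(2),'z',Rb[:,2].round(2))
        q=q1; print('--')
E
python3 - <<'E'
from jp import *
s=bot.read_state(); q0=s['joint_positions']
t,M=fk([17,25,133,90,18,16],p); print(t,M)
qe=iks(np.array([.4,.19,.02]),RT(30,-1),10)[0]
jpath([q0,[17,25,133,90,18,16],qe],[12,12])
E
```

```text
[0.32081529 0.31286079 0.13183075] [[ 0.95948001  0.12930416  0.25035682]
 [ 0.01921783 -0.916454    0.39967829]
 [ 0.28112058 -0.37867201 -0.88180425]]
1 d [-0.23  5.39 -4.28] w [ 0.207 -0.142  0.107] |w|deg 15.6 tcp [ 0.54  -0.162  0.229] wr [ 0.81 -0.16  0.37] z [-0.88 -0.01 -0.47]
2 d [-0.4   6.95 -3.84] w [ 0.199 -0.142  0.072] |w|deg 14.6 tcp [ 0.536 -0.093  0.19 ] wr [ 0.78 -0.1   0.37] z [-0.81  0.03 -0.59]
3 d [-0.7   8.06 -2.99] w [ 0.186 -0.14   0.037] |w|deg 13.5 tcp [ 0.529 -0.012  0.16 ] wr [ 0.75 -0.05  0.37] z [-0.72  0.12 -0.68]
4 d [-1.    8.56 -1.92] w [ 0.167 -0.136  0.001] |w|deg 12.3 tcp [0.519 0.073 0.141] wr [ 0.71 -0.    0.37] z [-0.62  0.24 -0.74]
5 d [-1.25  8.39 -0.85] w [ 0.143 -0.128 -0.033] |w|deg 11.2 tcp [0.506 0.157 0.133] wr [0.66 0.04 0.37] z [-0.52  0.37 -0.77]
6 d [-1.43  7.58 -0.  ] w [ 0.114 -0.116 -0.065] |w|deg 10.0 tcp [0.492 0.233 0.133] wr [0.61 0.08 0.37] z [-0.4   0.49 -0.78]
7 d [-1.58  6.24  0.5 ] w [ 0.08  -0.102 -0.092] |w|deg 9.1 tcp [0.476 0.295 0.138] wr [0.56 0.12 0.37] z [-0.27  0.58 -0.77]
8 d [-1.79  4.49  0.6 ] w [ 0.042 -0.0
[... 1412 characters left out ...]
9 tcp [0.378 0.303 0.077] wr [0.25 0.19 0.33] z [ 0.41  0.36 -0.83]
8 d [ 0.94 -1.56 -1.09] w [-0.047 -0.028 -0.025] |w|deg 3.4 tcp [0.387 0.287 0.066] wr [0.25 0.19 0.32] z [ 0.45  0.31 -0.84]
9 d [ 0.76 -1.93 -1.15] w [-0.06  -0.023 -0.025] |w|deg 4.0 tcp [0.395 0.268 0.054] wr [0.25 0.19 0.31] z [ 0.47  0.25 -0.85]
10 d [ 0.5  -2.29 -1.17] w [-0.073 -0.016 -0.025] |w|deg 4.5 tcp [0.4   0.245 0.043] wr [0.25 0.19 0.3 ] z [ 0.49  0.18 -0.85]
11 d [ 0.18 -2.6  -1.16] w [-0.084 -0.008 -0.023] |w|deg 5.0 tcp [0.402 0.219 0.031] wr [0.25 0.19 0.29] z [ 0.5   0.09 -0.86]
12 d [-0.19 -2.87 -1.1 ] w [-0.094  0.003 -0.022] |w|deg 5.5 tcp [0.4  0.19 0.02] wr [0.25 0.19 0.28] z [ 0.5  -0.   -0.87]
--
```

```bash
python3 - <<'E'
from jp import *
s=bot.read_state(); q0=s['joint_positions']
qe=None
for S in iks(np.array([.39,-.09,.04]),RT(30,-1),12): print('end',S.round(1)); qe=S
for S in iks(np.array([.40,-.09,.04]),RT(30,-1),12): print('end',S.round(1))
R0=grot(180,0,1)
q1=track(q0,[([.45,-.2,.27],R0,14)])
print(q1)
if qe is not None:
    j=qe[0]
    jpath([q1,[-22,25,125,90,18,55],qe],[14,12])
E
```

```text
[-37  18  99   0  63  53] maxstep [2 3 4 4 6 3]
[-3.69892925e+01  1.78598311e+01  9.86811759e+01 -8.33178824e-14
  6.34589930e+01  5.30107075e+01]
```

```bash
python3 - <<'E'
from jp import *
s=bot.read_state(); q0=s['joint_positions']
for pos in ([.37,.19,.06],[.38,.19,.06],[.39,.19,.06],[.39,.19,.08],[.39,.19,.1]):
    print(pos,[S.round(1).tolist() for S in iks(np.array(pos),RT(30,-1),10)])
qe=iks(np.array([.39,.19,.08]),RT(30,-1),10)[0]
qe2=qe.copy(); qe2[0]-=50
R0=grot(180,0,1)
q1=track(q0,[([.45,-.25,.27],R0,14)]); print(q1.round(1))
mid=qe2.copy(); mid[1]-=8; mid[2]-=8; mid[3]=95; mid[4]=20; mid[5]=qe2[5]+(qe2[3]-95)*.95
print(mid.round(1),qe2.round(1))
jpath([q1,mid,qe2],[14,12])
E
```

```text
[0.37, 0.19, 0.06] []
[0.38, 0.19, 0.06] []
[0.39, 0.19, 0.06] []
[0.39, 0.19, 0.08] [[17.3, 36.5, 136.7, 201.8, 23.5, -95.1]]
[0.39, 0.19, 0.1] [[17.3, 32.3, 135.8, 207.2, 19.0, -100.8]]
   [-42  20  96   0  65  48] maxstep [3 3 4 3 6 4]
[-41.5  19.7  95.8  -0.   64.6  48.5]
[-32.7  28.5 128.7  95.   20.    6.4] [-32.7  36.5 136.7 201.8  23.5 -95.1]
1 d [ 1.86  3.31 -1.6 ] w [ 0.074 -0.073  0.007] |w|deg 6.0 tcp [ 0.469 -0.217  0.235] wr [ 0.45 -0.24  0.54] z [ 0.07  0.07 -0.99]
2 d [ 1.72  3.09 -1.24] w [ 0.067 -0.071 -0.005] |w|deg 5.6 tcp [ 0.486 -0.186  0.223] wr [ 0.44 -0.23  0.52] z [ 0.14  0.14 -0.98]
3 d [ 1.57  2.79 -0.95] w [ 0.059 -0.068 -0.016] |w|deg 5.2 tcp [ 0.501 -0.158  0.213] wr [ 0.44 -0.22  0.51] z [ 0.21  0.19 -0.96]
4 d [ 1.4   2.45 -0.73] w [ 0.052 -0.063 -0.027] |w|deg 4.9 tcp [ 0.515 -0.134  0.206] wr [ 0.43 -0.21  0.49] z [ 0.28  0.24 -0.93]
5 d [ 1.2   2.08 -0.59] w [ 0.045 -0.057 -0.037] |w|deg 4.6 tcp [ 0.527 -0.113  0.2  ] wr [ 0.42 -0.19  0.48] z [ 0.34  0.27 -0.9 ]
6 d [ 0.97  1.69 -0.52] w [ 0.037 -0.049 -0.046] |w|deg 4.4 tcp [ 0.537 -0.096  0.195] 
[... 1998 characters left out ...]
-0.07  0.36] z [ 0.54 -0.18 -0.82]
8 d [-1.14 -1.23 -0.5 ] w [-0.038  0.026 -0.03 ] |w|deg 3.1 tcp [ 0.469 -0.137  0.104] wr [ 0.31 -0.07  0.36] z [ 0.52 -0.22 -0.83]
9 d [-1.42 -1.19 -0.55] w [-0.037  0.035 -0.03 ] |w|deg 3.4 tcp [ 0.455 -0.148  0.098] wr [ 0.31 -0.07  0.35] z [ 0.48 -0.27 -0.83]
10 d [-1.69 -1.09 -0.59] w [-0.035  0.043 -0.029] |w|deg 3.6 tcp [ 0.438 -0.159  0.092] wr [ 0.3  -0.06  0.35] z [ 0.44 -0.31 -0.84]
11 d [-1.95 -0.96 -0.61] w [-0.031  0.052 -0.028] |w|deg 3.8 tcp [ 0.418 -0.169  0.086] wr [ 0.3  -0.06  0.35] z [ 0.38 -0.35 -0.85]
12 d [-2.19 -0.78 -0.6 ] w [-0.026  0.06  -0.027] |w|deg 4.0 tcp [ 0.396 -0.177  0.08 ] wr [ 0.3  -0.06  0.34] z [ 0.32 -0.38 -0.87]
--
```

```bash
python3 - <<'E'
from jp import *
go([.45,-.25,.27],grot(180,0,1),14)
E
python3 -m handwheel '[{"hand":0.4,"dx":-0.5,"dy":-0.21,"dz":-0.14,"wx":0,"wy":-0.0875,"wz":0},{"hand":0.4,"dx":-0.5,"dy":-0.21,"dz":-0.14,"wx":0,"wy":-0.0875,"wz":0},{"hand":0.4,"dx":-0.5,"dy":-0.21,"dz":-0.14,"wx":0,"wy":-0.0875,"wz":0},{"hand":0.4,"dx":-0.5,"dy":-0.21,"dz":-0.14,"wx":0,"wy":-0.0875,"wz":0},{"hand":0.4,"dx":-0.5,"dy":-0.21,"dz":-0.14,"wx":0,"wy":-0.0875,"wz":0},{"hand":0.4,"dx":-0.5,"dy":-0.21,"dz":-0.14,"wx":0,"wy":-0.0875,"wz":0},{"hand":0.4,"dx":-0.5,"dy":-0.21,"dz":-0.14,"wx":0,"wy":-0.0875,"wz":0}]'
python3 -m handwheel '[{"hand":0.4,"dx":-0.5,"dy":-0.21,"dz":-0.14,"wx":0,"wy":-0.0875,"wz":0},{"hand":0.4,"dx":-0.5,"dy":-0.21,"dz":-0.14,"wx":0,"wy":-0.0875,"wz":0},{"hand":0.4,"dx":-0.5,"dy":-0.21,"dz":-0.14,"wx":0,"wy":-0.0875,"wz":0},{"hand":0.4,"dx":-0.5,"dy":-0.21,"dz":-0.14,"wx":0,"wy":-0.0875,"wz":0},{"hand":0.4,"dx":-0.5,"dy":-0.21,"dz":-0.14,"wx":0,"wy":-0.0875,"wz":0},{"hand":0.4,"dx":-0.5,"dy":-0.21,"dz":-0.14,"wx":0,"wy":-0.0875,"wz":0},{"hand":0.4,"dx":-0.5,"dy":-0.21,"dz":-0.14,"wx":0,"wy":-0.0875,"wz":0},{"hand":0.4,"dx":0,"dy":0,"dz":0,"wx":0,"wy":0,"wz":0}]'
python3 - <<'E'
from jp import *
go([.45,-.25,.27],grot(180,0,1),2)
print(bot.read_state()['joint_positions'].round(1))
E
```

```text
d [-9.2  -3.37 -2.01] w [-2.000e-03 -1.224e+00  1.000e-03] min rows 8.7 n 14 per row [-0.66 -0.24 -0.14] [-0.0002 -0.0875  0.0001]
   [-42  20  96   0  65  48] maxstep [3 3 4 3 6 4]
time_s: 58.1
position: [0.5075, -0.2289, 0.2616]
tcp_rot: [[0.821, 0.002, -0.571], [0.003, -1.0, -0.0], [-0.571, -0.001, -0.821]]
force: [0.3, -0.3, 1.1]
opening: 0.698
time_s: 58.9
position: [0.4697, -0.2431, 0.2515]
tcp_rot: [[1.0, 0.0, -0.001], [0.0, -1.0, 0.004], [-0.001, -0.004, -1.0]]
force: [-1.2, -0.7, 0.5]
opening: 0.698
d [-1.97 -0.69 -0.02] w [-0.004 -0.001 -0.   ] min rows 0.5 n 2 per row [-0.99 -0.34 -0.01] [-0.0018 -0.0004 -0.0002]
   [-42  20  96   0  65  48] maxstep [1 1 1 0 0 1]
[-39.6  20.8  93.8   0.1  65.6  50.4]
```

```bash
cat >> jp.py <<'E'
qe2=np.array([17.3-50,36.5,136.7,201.8,23.5,-95.1])
mid=np.array([-32.7,28.5,128.7,95,20,6.4])
E
python3 - <<'E'
from jp import *
q=bot.read_state()['joint_positions']
jpath([q,mid],[14])
E
```

```text
1 d [ 1.65  3.34 -1.63] w [ 0.077 -0.071  0.008] |w|deg 6.0 tcp [ 0.486 -0.21   0.235] wr [ 0.46 -0.23  0.54] z [ 0.07  0.08 -0.99]
2 d [ 1.53  3.1  -1.26] w [ 0.069 -0.07  -0.004] |w|deg 5.6 tcp [ 0.501 -0.179  0.223] wr [ 0.46 -0.22  0.52] z [ 0.14  0.15 -0.98]
3 d [ 1.4   2.8  -0.96] w [ 0.061 -0.067 -0.015] |w|deg 5.3 tcp [ 0.515 -0.151  0.213] wr [ 0.45 -0.21  0.51] z [ 0.21  0.2  -0.96]
4 d [ 1.24  2.44 -0.74] w [ 0.053 -0.063 -0.027] |w|deg 5.0 tcp [ 0.528 -0.126  0.206] wr [ 0.44 -0.2   0.49] z [ 0.27  0.25 -0.93]
5 d [ 1.06  2.06 -0.59] w [ 0.045 -0.057 -0.037] |w|deg 4.7 tcp [ 0.538 -0.106  0.2  ] wr [ 0.44 -0.19  0.47] z [ 0.33  0.28 -0.9 ]
6 d [ 0.84  1.66 -0.52] w [ 0.038 -0.049 -0.047] |w|deg 4.4 tcp [ 0.547 -0.089  0.195] wr [ 0.43 -0.18  0.46] z [ 0.39  0.3  -0.87]
7 d [ 0.59  1.26 -0.51] w [ 0.03  -0.04  -0.055] |w|deg 4.3 tcp [ 0.553 -0.076  0.189] wr [ 0.42 -0.17  0.45] z [ 0.44  0.3  -0.85]
8 d [ 0.3   0.9  -0.57] w [ 0.023 -0.03  -0.063] |w|deg 4.2 tcp [ 0.556 -0.068  0.184] wr [ 0.41 -0.16  0.44] z [ 0.49  0.29 -0.83]
9 d [-0.03  0.57 -0.67] w [ 0.017 -0.019 -0.068] |w|deg 4.2 tcp [ 0.556 -0.062  0.177] wr [ 0.4  -0.14  0.42] z [ 0.52  0.27 -0.81]
10 d [-0.4  0.3 -0.8] w [ 0.011 -0.007 -0.073] |w|deg 4.2 tcp [ 0.552 -0.059  0.169] wr [ 0.39 -0.13  0.41] z [ 0.54  0.24 -0.8 ]
11 d [-0.81  0.09 -0.94] w [ 0.006  0.005 -0.076] |w|deg 4.4 tcp [ 0.543 -0.058  0.16 ] wr [ 0.37 -0.12  0.41] z [ 0.56  0.2  -0.81]
12 d [-1.25 -0.05 -1.08] w [ 0.002  0.018 -0.077] |w|deg 4.5 tcp [ 0.531 -0.058  0.149] wr [ 0.36 -0.11  0.4 ] z [ 0.56  0.16 -0.82]
13 d [-1.71 -0.11 -1.19] w [-0.     0.03  -0.077] |w|deg 4.8 tcp [ 0.514 -0.059  0.137] wr [ 0.35 -0.1   0.39] z [ 0.54  0.12 -0.83]
14 d [-2.17 -0.09 -1.26] w [-0.002  0.042 -0.076] |w|deg 5.0 tcp [ 0.492 -0.06   0.125] wr [ 0.34 -0.08  0.39] z [ 0.51  0.08 -0.85]
--
```

```bash
python3 -m handwheel '[{"hand":0.4,"dx":1.65,"dy":3.34,"dz":-1.63,"wx":0.077,"wy":-0.071,"wz":0.008},{"hand":0.4,"dx":1.53,"dy":3.1,"dz":-1.26,"wx":0.069,"wy":-0.07,"wz":-0.004},{"hand":0.4,"dx":1.4,"dy":2.8,"dz":-0.96,"wx":0.061,"wy":-0.067,"wz":-0.015},{"hand":0.4,"dx":1.24,"dy":2.44,"dz":-0.74,"wx":0.053,"wy":-0.063,"wz":-0.027},{"hand":0.4,"dx":1.06,"dy":2.06,"dz":-0.59,"wx":0.045,"wy":-0.057,"wz":-0.037},{"hand":0.4,"dx":0.84,"dy":1.66,"dz":-0.52,"wx":0.038,"wy":-0.049,"wz":-0.047},{"hand":0.4,"dx":0.59,"dy":1.26,"dz":-0.51,"wx":0.03,"wy":-0.04,"wz":-0.055}]'
python3 -m handwheel '[{"hand":0.4,"dx":0.3,"dy":0.9,"dz":-0.57,"wx":0.023,"wy":-0.03,"wz":-0.063},{"hand":0.4,"dx":-0.03,"dy":0.57,"dz":-0.67,"wx":0.017,"wy":-0.019,"wz":-0.068},{"hand":0.4,"dx":-0.4,"dy":0.3,"dz":-0.8,"wx":0.011,"wy":-0.007,"wz":-0.073},{"hand":0.4,"dx":-0.81,"dy":0.09,"dz":-0.94,"wx":0.006,"wy":0.005,"wz":-0.076},{"hand":0.4,"dx":-1.25,"dy":-0.05,"dz":-1.08,"wx":0.002,"wy":0.018,"wz":-0.077},{"hand":0.4,"dx":-1.71,"dy":-0.11,"dz":-1.19,"wx":0,"wy":0.03,"wz":-0.077},{"hand":0.4,"dx":-2.17,"dy":-0.09,"dz":-1.26,"wx":-0.002,"wy":0.042,"wz":-0.076},{"hand":0.4,"dx":0,"dy":0,"dz":0,"wx":0,"wy":0,"wz":0},{"hand":0.4,"dx":0,"dy":0,"dz":0,"wx":0,"wy":0,"wz":0}]'
python3 - <<'E'
from jp import *
q=bot.read_state()['joint_positions'];print(q.round(1))
jpath([q,qe2],[14])
E
```

```text
time_s: 59.6
position: [0.5566, -0.077, 0.189]
tcp_rot: [[0.892, -0.084, 0.444], [-0.236, -0.925, 0.298], [0.386, -0.371, -0.845]]
force: [0.1, 0.6, -0.4]
opening: 0.701
time_s: 60.5
position: [0.4965, -0.0625, 0.1244]
tcp_rot: [[0.671, -0.533, 0.516], [-0.655, -0.752, 0.075], [0.348, -0.388, -0.854]]
force: [0.3, 0.6, 0.3]
opening: 0.701
[-32.6  28.7 128.1  94.4  20.    7. ]
1 d [ 0.32 -0.3  -0.04] w [-0.01  -0.022 -0.014] |w|deg 1.6 tcp [ 0.5   -0.065  0.124] wr [ 0.34 -0.08  0.38] z [ 0.54  0.06 -0.84]
2 d [ 0.22 -0.47 -0.07] w [-0.014 -0.019 -0.017] |w|deg 1.6 tcp [ 0.502 -0.07   0.123] wr [ 0.33 -0.08  0.38] z [ 0.55  0.04 -0.83]
3 d [ 0.1  -0.62 -0.11] w [-0.019 -0.015 -0.019] |w|deg 1.7 tcp [ 0.503 -0.076  0.122] wr [ 0.33 -0.08  0.37] z [ 0.56  0.01 -0.83]
4 d [-0.04 -0.75 -0.16] w [-0.023 -0.01  -0.021] |w|deg 1.9 tcp [ 0.503 -0.084  0.121] wr [ 0.33 -0.08  0.37] z [ 0.57 -0.02 -0.82]
5 d [-0.2  -0.86 -0.21] w [-0.026 -0.005 -0.022] |w|deg 2.0 tcp [ 0.501 -0.092  0.118] wr [ 0.32 -0.08  0.37] z [ 0.58 -0.05 -0.82]
6 d [-0.37 -0.95 -0.27] w [-0.029  0.001 -0.024] |w|deg 2.1 t
[... 434 characters left out ...]
.07  0.36] z [ 0.53 -0.21 -0.82]
10 d [-1.17 -1.03 -0.46] w [-0.032  0.027 -0.026] |w|deg 2.8 tcp [ 0.462 -0.143  0.1  ] wr [ 0.31 -0.07  0.35] z [ 0.5  -0.25 -0.83]
11 d [-1.37 -0.97 -0.49] w [-0.031  0.034 -0.025] |w|deg 3.0 tcp [ 0.449 -0.153  0.095] wr [ 0.31 -0.07  0.35] z [ 0.46 -0.29 -0.84]
12 d [-1.57 -0.89 -0.51] w [-0.029  0.04  -0.025] |w|deg 3.2 tcp [ 0.433 -0.162  0.09 ] wr [ 0.3  -0.06  0.35] z [ 0.42 -0.32 -0.85]
13 d [-1.76 -0.78 -0.52] w [-0.026  0.046 -0.024] |w|deg 3.3 tcp [ 0.415 -0.17   0.085] wr [ 0.3  -0.06  0.35] z [ 0.37 -0.35 -0.86]
14 d [-1.94 -0.64 -0.51] w [-0.022  0.052 -0.023] |w|deg 3.5 tcp [ 0.396 -0.176  0.08 ] wr [ 0.3  -0.06  0.34] z [ 0.32 -0.38 -0.87]
--
```

Tracks exactly, so I'll carry on with the second half of the flip.

```bash
python3 -m handwheel '[{"hand":0.4,"dx":0.32,"dy":-0.3,"dz":-0.04,"wx":-0.01,"wy":-0.022,"wz":-0.014},{"hand":0.4,"dx":0.22,"dy":-0.47,"dz":-0.07,"wx":-0.014,"wy":-0.019,"wz":-0.017},{"hand":0.4,"dx":0.1,"dy":-0.62,"dz":-0.11,"wx":-0.019,"wy":-0.015,"wz":-0.019},{"hand":0.4,"dx":-0.04,"dy":-0.75,"dz":-0.16,"wx":-0.023,"wy":-0.01,"wz":-0.021},{"hand":0.4,"dx":-0.2,"dy":-0.86,"dz":-0.21,"wx":-0.026,"wy":-0.005,"wz":-0.022},{"hand":0.4,"dx":-0.37,"dy":-0.95,"dz":-0.27,"wx":-0.029,"wy":0.001,"wz":-0.024},{"hand":0.4,"dx":-0.56,"dy":-1.01,"dz":-0.32,"wx":-0.031,"wy":0.007,"wz":-0.025}]'
python3 -m handwheel '[{"hand":0.4,"dx":-0.76,"dy":-1.05,"dz":-0.37,"wx":-0.032,"wy":0.014,"wz":-0.025},{"hand":0.4,"dx":-0.96,"dy":-1.05,"dz":-0.42,"wx":-0.033,"wy":0.021,"wz":-0.026},{"hand":0.4,"dx":-1.17,"dy":-1.03,"dz":-0.46,"wx":-0.032,"wy":0.027,"wz":-0.026},{"hand":0.4,"dx":-1.37,"dy":-0.97,"dz":-0.49,"wx":-0.031,"wy":0.034,"wz":-0.025},{"hand":0.4,"dx":-1.57,"dy":-0.89,"dz":-0.51,"wx":-0.029,"wy":0.04,"wz":-0.025},{"hand":0.4,"dx":-1.76,"dy":-0.78,"dz":-0.52,"wx":-0.026,"wy":0.046,"wz":-0.024},{"hand":0.4,"dx":-1.94,"dy":-0.64,"dz":-0.51,"wx":-0.022,"wy":0.052,"wz":-0.023},{"hand":0.4,"dx":0,"dy":0,"dz":0,"wx":0,"wy":0,"wz":0},{"hand":0.4,"dx":0,"dy":0,"dz":0,"wx":0,"wy":0,"wz":0}]'
python3 - <<'E'
from jp import *
q=bot.read_state()['joint_positions'];print(q.round(1))
qf=q.copy(); qf[0]=17.3
jpath([q,qf],[16])
E
```

```text
time_s: 61.2
position: [0.4925, -0.1147, 0.1132]
tcp_rot: [[0.548, -0.614, 0.568], [-0.674, -0.726, -0.135], [0.496, -0.309, -0.812]]
force: [0.5, -0.3, -0.6]
opening: 0.696
time_s: 62.1
position: [0.3966, -0.1783, 0.0798]
tcp_rot: [[0.553, -0.767, 0.324], [-0.663, -0.641, -0.387], [0.505, -0.001, -0.863]]
force: [0.7, -0.1, 0.7]
opening: 0.701
[-32.9  36.7 136.8 201.4  24.1 -94.6]
1 d [0.92 2.2  0.  ] w [0.    0.    0.055] |w|deg 3.1 tcp [ 0.406 -0.156  0.08 ] wr [ 0.3  -0.04  0.34] z [ 0.34 -0.37 -0.86]
2 d [ 0.79  2.24 -0.  ] w [-0.    -0.     0.055] |w|deg 3.1 tcp [ 0.414 -0.134  0.08 ] wr [ 0.3  -0.03  0.34] z [ 0.36 -0.35 -0.86]
3 d [0.67 2.28 0.  ] w [ 0.    -0.     0.055] |w|deg 3.1 tcp [ 0.42  -0.111  0.08 ] wr [ 0.3  -0.01  0.34] z [ 0.38 -0.33 -0.86]
4 d [0.54 2.32 0.  ] w [-0.    -0.     0.055] |w|deg 3.1 tcp [ 0.426 -0.088  0.08 ] wr [0.3  0.01 0.34] z [ 0.4  -0.31 -0.86]
5 d [ 0.42  2.34 -0.  ] w [-0.    -0.     0.055] |w|deg 3.1 tcp [ 0.43  -0.064  0.08 ] wr [0.3  0.02 0.34] z [ 0.42 -0.28 -0.86]
6 d [0.29 2.36 0.  ] w [0.    0.    0.055] |w|deg 3.1 tcp [ 0.433 -0.041 
[... 607 characters left out ...]
.1 tcp [0.428 0.078 0.08 ] wr [0.28 0.12 0.34] z [ 0.49 -0.14 -0.86]
12 d [-0.49  2.33  0.  ] w [-0.    -0.     0.055] |w|deg 3.1 tcp [0.423 0.101 0.08 ] wr [0.27 0.13 0.34] z [ 0.49 -0.11 -0.86]
13 d [-0.62  2.3  -0.  ] w [0.    0.    0.055] |w|deg 3.1 tcp [0.417 0.124 0.08 ] wr [0.26 0.15 0.34] z [ 0.5  -0.08 -0.86]
14 d [-0.74  2.26  0.  ] w [-0.     0.     0.055] |w|deg 3.1 tcp [0.409 0.147 0.08 ] wr [0.26 0.16 0.34] z [ 0.5  -0.05 -0.86]
15 d [-0.86  2.22  0.  ] w [0.    0.    0.055] |w|deg 3.1 tcp [0.401 0.169 0.08 ] wr [0.25 0.18 0.34] z [ 0.5  -0.03 -0.86]
16 d [-0.98  2.17  0.  ] w [ 0.    -0.     0.055] |w|deg 3.1 tcp [0.391 0.19  0.08 ] wr [0.24 0.19 0.34] z [ 0.5   0.   -0.86]
--
```

```bash
python3 -m handwheel '[{"hand":-1,"dx":0.92,"dy":2.2,"dz":0,"wx":0,"wy":0,"wz":0.0547},{"hand":-1,"dx":0.79,"dy":2.24,"dz":0,"wx":0,"wy":0,"wz":0.0547},{"hand":-1,"dx":0.67,"dy":2.28,"dz":0,"wx":0,"wy":0,"wz":0.0547},{"hand":-1,"dx":0.54,"dy":2.32,"dz":0,"wx":0,"wy":0,"wz":0.0547},{"hand":-1,"dx":0.42,"dy":2.34,"dz":0,"wx":0,"wy":0,"wz":0.0547},{"hand":-1,"dx":0.29,"dy":2.36,"dz":0,"wx":0,"wy":0,"wz":0.0547},{"hand":-1,"dx":0.16,"dy":2.37,"dz":0,"wx":0,"wy":0,"wz":0.0547},{"hand":-1,"dx":0.03,"dy":2.38,"dz":0,"wx":0,"wy":0,"wz":0.0547}]'
python3 -m handwheel '[{"hand":-1,"dx":-0.1,"dy":2.38,"dz":0,"wx":0,"wy":0,"wz":0.0547},{"hand":-1,"dx":-0.23,"dy":2.37,"dz":0,"wx":0,"wy":0,"wz":0.0547},{"hand":-1,"dx":-0.36,"dy":2.35,"dz":0,"wx":0,"wy":0,"wz":0.0547},{"hand":-1,"dx":-0.49,"dy":2.33,"dz":0,"wx":0,"wy":0,"wz":0.0547},{"hand":-1,"dx":-0.62,"dy":2.3,"dz":0,"wx":0,"wy":0,"wz":0.0547},{"hand":-1,"dx":-0.74,"dy":2.26,"dz":0,"wx":0,"wy":0,"wz":0.0547},{"hand":-1,"dx":-0.86,"dy":2.22,"dz":0,"wx":0,"wy":0,"wz":0.0547},{"hand":-1,"dx":-0.98,"dy":2.17,"dz":0,"wx":0,"wy":0,"wz":0.0547},{"hand":1,"dx":0,"dy":0,"dz":0,"wx":0,"wy":0,"wz":0},{"hand":1,"dx":0,"dy":0,"dz":0,"wx":0,"wy":0,"wz":0}]'
python3 - <<'E'
from jp import *
s=bot.read_state();print(s['joint_positions'].round(1))
M=RT(30,-1)
go(np.array([.405,.19,.014])-M[:,2]*HZ,M,8)
from h import *
snap('side','s18');p,d=snap('top','t18')
cv2.imwrite('pics/s18c.png',cv2.resize(cv2.imread('pics/s18.png')[180:380,150:390],None,fx=3,fy=3))
E
```

```text
time_s: 62.9
position: [0.4347, 0.0087, 0.0799]
tcp_rot: [[0.783, -0.421, 0.458], [-0.364, -0.907, -0.212], [0.505, -0.001, -0.863]]
force: [1.2, -0.3, 0.7]
opening: 0.063
time_s: 63.9
position: [0.3899, 0.1921, 0.0798]
tcp_rot: [[0.864, 0.0, 0.503], [0.0, -1.0, -0.0], [0.503, 0.0, -0.864]]
force: [-0.7, 0.5, 1.1]
opening: 0.107
[ 17.8  36.6 136.6 202.3  23.9 -95.1]
d [ 1.51 -0.21 -6.58] w [ 0.     0.004 -0.   ] min rows 1.5 n 8 per row [ 0.19 -0.03 -0.82] [ 0.      0.0005 -0.    ]
   [ 16  49 136 194  35 -87] maxstep [0 2 0 2 2 2]
```

View pics/s18c.png

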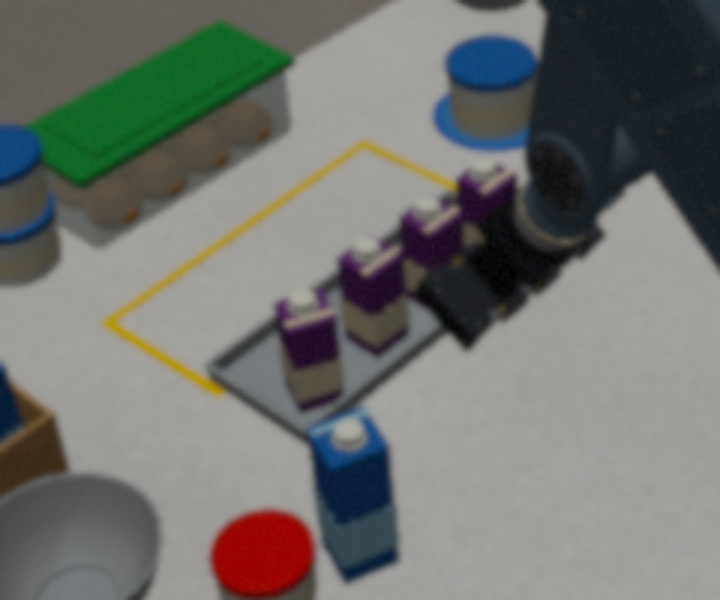

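View pics/t18.png

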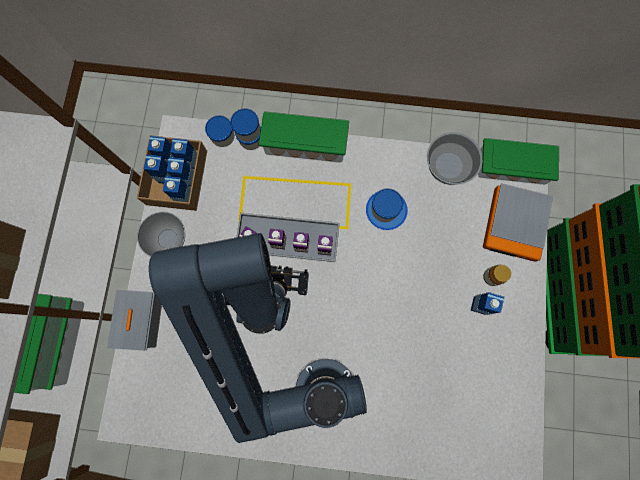

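```bash
python3 -m handwheel '[{"hand":1,"dx":0.2,"dy":0,"dz":-0.9,"wx":0,"wy":0,"wz":0},{"hand":1,"dx":0.2,"dy":0,"dz":-1.2,"wx":0,"wy":0,"wz":0},{"hand":1,"dx":0.2,"dy":0,"dz":-1.2,"wx":0,"wy":0,"wz":0},{"hand":1,"dx":0.2,"dy":0,"dz":-1.2,"wx":0,"wy":0,"wz":0},{"hand":1,"dx":0.2,"dy":0,"dz":-1,"wx":0,"wy":0,"wz":0},{"hand":1,"dx":0.2,"dy":0,"dz":-0.6,"wx":0,"wy":0,"wz":0},{"hand":1,"dx":0.2,"dy":0,"dz":-0.4,"wx":0,"wy":0,"wz":0},{"hand":1,"dx":0,"dy":0,"dz":0,"wx":0,"wy":0,"wz":0},{"hand":1,"dx":0,"dy":0,"dz":0,"wx":0,"wy":0,"wz":0}]'
python3 -m handwheel '[{"hand":1,"dx":0.4,"dy":0,"dz":0,"wx":0,"wy":0,"wz":0},{"hand":1,"dx":0.4,"dy":0,"dz":0,"wx":0,"wy":0,"wz":0},{"hand":1,"dx":0.4,"dy":0,"dz":0,"wx":0,"wy":0,"wz":0},{"hand":1,"dx":0.4,"dy":0,"dz":0,"wx":0,"wy":0,"wz":0},{"hand":1,"dx":0.3,"dy":0,"dz":0,"wx":0,"wy":0,"wz":0}]'
python3 - <<'E'
from h import *
snap('side','s19');p,d=snap('top','t19')
cv2.imwrite('pics/s19c.png',cv2.resize(cv2.imread('pics/s19.png')[180:380,150:390],None,fx=3,fy=3))
E
```

```text
time_s: 64.9
position: [0.4028, 0.1912, 0.0145]
tcp_rot: [[0.865, -0.001, 0.501], [-0.001, -1.0, -0.002], [0.501, 0.001, -0.865]]
force: [-0.5, 0.1, 0.0]
opening: 0.969
time_s: 65.4
position: [0.4223, 0.1914, 0.0145]
tcp_rot: [[0.865, -0.001, 0.502], [-0.0, -1.0, -0.001], [0.502, 0.001, -0.865]]
force: [0.3, -0.6, 0.2]
opening: 1.0
```

View pics/s19c.png

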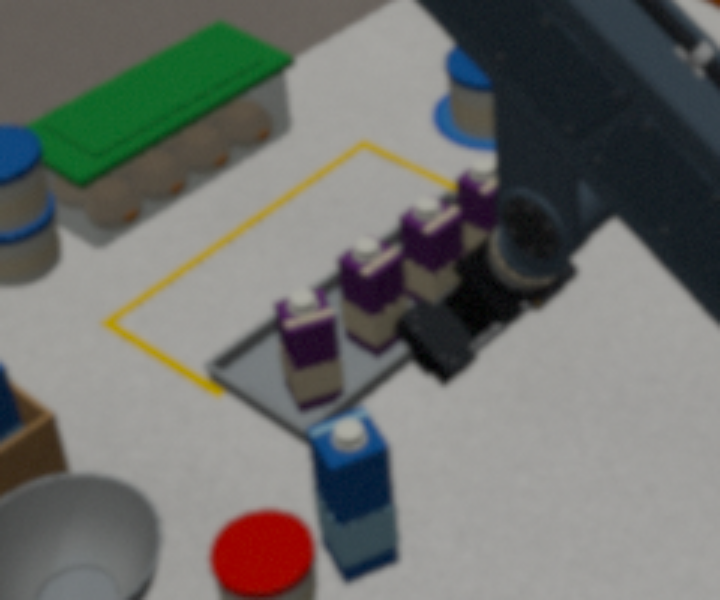

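```bash
python3 -m handwheel '[{"hand":1,"dx":0.3,"dy":0,"dz":0,"wx":0,"wy":0,"wz":0},{"hand":1,"dx":0.3,"dy":0,"dz":0,"wx":0,"wy":0,"wz":0},{"hand":1,"dx":0.2,"dy":0,"dz":0,"wx":0,"wy":0,"wz":0},{"hand":1,"dx":0.2,"dy":0,"dz":0,"wx":0,"wy":0,"wz":0},{"hand":1,"dx":0.2,"dy":0,"dz":0,"wx":0,"wy":0,"wz":0},{"hand":1,"dx":0.2,"dy":0,"dz":0,"wx":0,"wy":0,"wz":0},{"hand":1,"dx":0.2,"dy":0,"dz":0,"wx":0,"wy":0,"wz":0}]'
python3 -m handwheel '[{"hand":1,"dx":0.2,"dy":0,"dz":0,"wx":0,"wy":0,"wz":0},{"hand":1,"dx":0.2,"dy":0,"dz":0,"wx":0,"wy":0,"wz":0},{"hand":1,"dx":0.2,"dy":0,"dz":0,"wx":0,"wy":0,"wz":0},{"hand":1,"dx":0.2,"dy":0,"dz":0,"wx":0,"wy":0,"wz":0},{"hand":1,"dx":0.2,"dy":0,"dz":0,"wx":0,"wy":0,"wz":0}]'
python3 - <<'E'
from h import *
snap('side','s20');p,d=snap('top','t20')
cv2.imwrite('pics/s20c.png',cv2.resize(cv2.imread('pics/s20.png')[180:380,150:390],None,fx=3,fy=3))
E
```

```text
time_s: 66.2
position: [0.4357, 0.1912, 0.0139]
tcp_rot: [[0.868, 0.001, 0.497], [0.002, -1.0, -0.002], [0.497, 0.002, -0.868]]
force: [-6.4, 0.8, 4.9]
opening: 0.998
time_s: 66.7
position: [0.4399, 0.1908, 0.0131]
tcp_rot: [[0.873, 0.003, 0.488], [0.004, -1.0, -0.002], [0.488, 0.004, -0.873]]
force: [-12.7, 1.2, 8.1]
opening: 0.996
```

View pics/s20c.png

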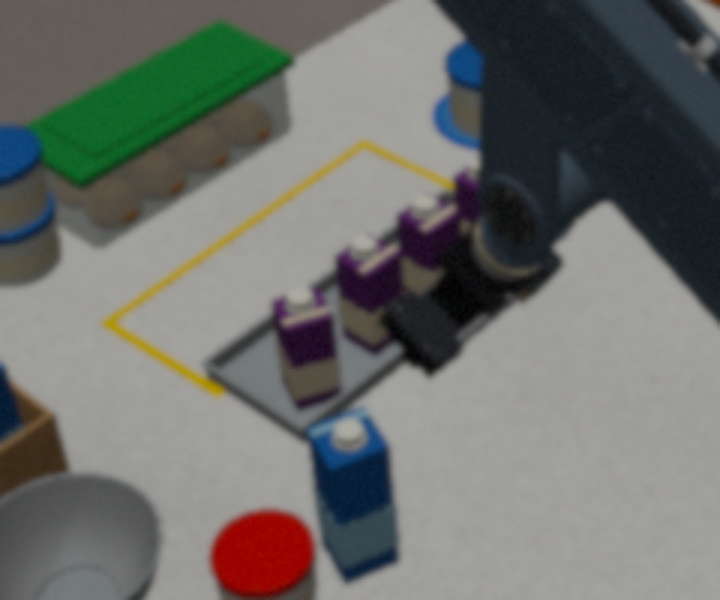

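```bash
python3 -m handwheel '[{"hand":1,"dx":0.2,"dy":0,"dz":0.05,"wx":0,"wy":0,"wz":0},{"hand":1,"dx":0.2,"dy":0,"dz":0.05,"wx":0,"wy":0,"wz":0},{"hand":1,"dx":0.2,"dy":0,"dz":0.05,"wx":0,"wy":0,"wz":0},{"hand":1,"dx":0.2,"dy":0,"dz":0,"wx":0,"wy":0,"wz":0},{"hand":1,"dx":0.2,"dy":0,"dz":0,"wx":0,"wy":0,"wz":0}]'
python3 -m handwheel '[{"hand":1,"dx":0.2,"dy":0,"dz":0,"wx":0,"wy":0,"wz":0},{"hand":1,"dx":0.2,"dy":0,"dz":0,"wx":0,"wy":0,"wz":0},{"hand":1,"dx":0.2,"dy":0,"dz":0,"wx":0,"wy":0,"wz":0},{"hand":1,"dx":0.2,"dy":0,"dz":0,"wx":0,"wy":0,"wz":0},{"hand":1,"dx":0.2,"dy":0,"dz":0,"wx":0,"wy":0,"wz":0}]'
python3 - <<'E'
from h import *
snap('side','s21');p,d=snap('top','t21')
print(bot.read_state()['joint_positions'].round(1))
cv2.imwrite('pics/s21c.png',cv2.resize(cv2.imread('pics/s21.png')[180:380,150:390],None,fx=3,fy=3))
E
```

```text
time_s: 67.3
position: [0.4521, 0.1908, 0.0138]
tcp_rot: [[0.872, 0.0, 0.49], [0.001, -1.0, -0.002], [0.49, 0.003, -0.872]]
force: [-7.2, -0.1, -1.3]
opening: 1.004
time_s: 67.8
position: [0.4616, 0.1907, 0.0137]
tcp_rot: [[0.872, 0.0, 0.489], [0.001, -1.0, -0.002], [0.489, 0.003, -0.872]]
force: [-8.8, -0.0, -1.2]
opening: 1.004
[ 13.9  46.2 128.1 197.2  23.9 -93.7]
```

View pics/s21c.png

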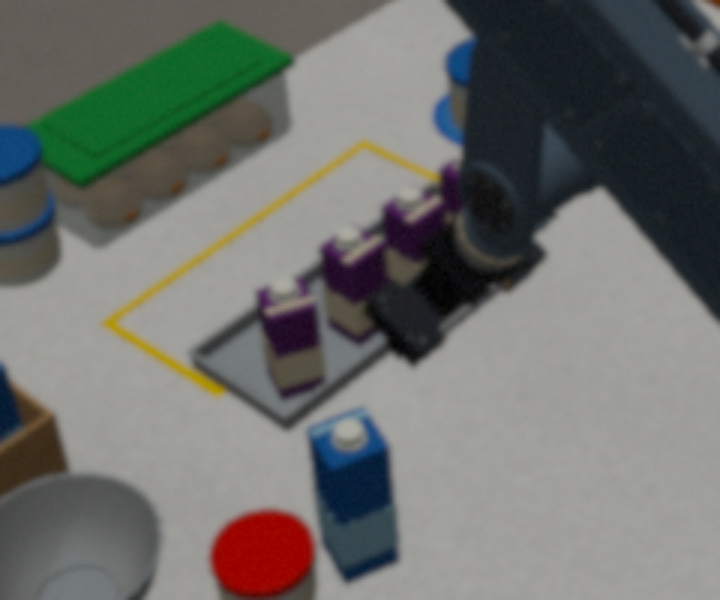

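```bash
python3 -m handwheel '[{"hand":1,"dx":0.25,"dy":0,"dz":0,"wx":0,"wy":0,"wz":0},{"hand":1,"dx":0.3,"dy":0,"dz":0,"wx":0,"wy":0,"wz":0},{"hand":1,"dx":0.3,"dy":0,"dz":0,"wx":0,"wy":0,"wz":0},{"hand":1,"dx":0.3,"dy":0,"dz":0,"wx":0,"wy":0,"wz":0},{"hand":1,"dx":0.3,"dy":0,"dz":0,"wx":0,"wy":0,"wz":0},{"hand":1,"dx":0.3,"dy":0,"dz":0,"wx":0,"wy":0,"wz":0},{"hand":1,"dx":0.3,"dy":0,"dz":0,"wx":0,"wy":0,"wz":0},{"hand":1,"dx":0.3,"dy":0,"dz":0,"wx":0,"wy":0,"wz":0},{"hand":1,"dx":0.3,"dy":0,"dz":0,"wx":0,"wy":0,"wz":0},{"hand":1,"dx":0.3,"dy":0,"dz":0,"wx":0,"wy":0,"wz":0}]'
python3 -m handwheel '[{"hand":1,"dx":0.3,"dy":0,"dz":0,"wx":0,"wy":0,"wz":0},{"hand":1,"dx":0.3,"dy":0,"dz":0,"wx":0,"wy":0,"wz":0},{"hand":1,"dx":0.3,"dy":0,"dz":0,"wx":0,"wy":0,"wz":0},{"hand":1,"dx":0.3,"dy":0,"dz":0,"wx":0,"wy":0,"wz":0},{"hand":1,"dx":0.3,"dy":0,"dz":0,"wx":0,"wy":0,"wz":0},{"hand":1,"dx":0.3,"dy":0,"dz":0,"wx":0,"wy":0,"wz":0},{"hand":1,"dx":0.3,"dy":0,"dz":0,"wx":0,"wy":0,"wz":0},{"hand":1,"dx":0.3,"dy":0,"dz":0,"wx":0,"wy":0,"wz":0},{"hand":1,"dx":0.3,"dy":0,"dz":0,"wx":0,"wy":0,"wz":0},{"hand":1,"dx":0.2,"dy":0,"dz":0,"wx":0,"wy":0,"wz":0}]'
python3 - <<'E'
from h import *
snap('side','s22');p,d=snap('top','t22')
print(bot.read_state()['joint_positions'].round(1))
cv2.imwrite('pics/s22c.png',cv2.resize(cv2.imread('pics/s22.png')[180:380,150:390],None,fx=3,fy=3))
im=cv2.imread('pics/t22.png'); cv2.imwrite('pics/t22c.png',cv2.resize(im[165:275,225:415],None,fx=4,fy=4,interpolation=cv2.INTER_CUBIC))
E
```

```text
time_s: 68.9
position: [0.4906, 0.1909, 0.0136]
tcp_rot: [[0.873, 0.0, 0.488], [0.001, -1.0, -0.002], [0.488, 0.002, -0.873]]
force: [-8.7, -0.3, 0.8]
opening: 1.001
time_s: 69.9
position: [0.5197, 0.1911, 0.0136]
tcp_rot: [[0.872, 0.0, 0.489], [0.001, -1.0, -0.001], [0.489, 0.002, -0.872]]
force: [-9.4, -0.3, 1.4]
opening: 1.0
[  11.9   45.3  120.7  202.    15.9 -100.9]
```

View pics/s22c.png

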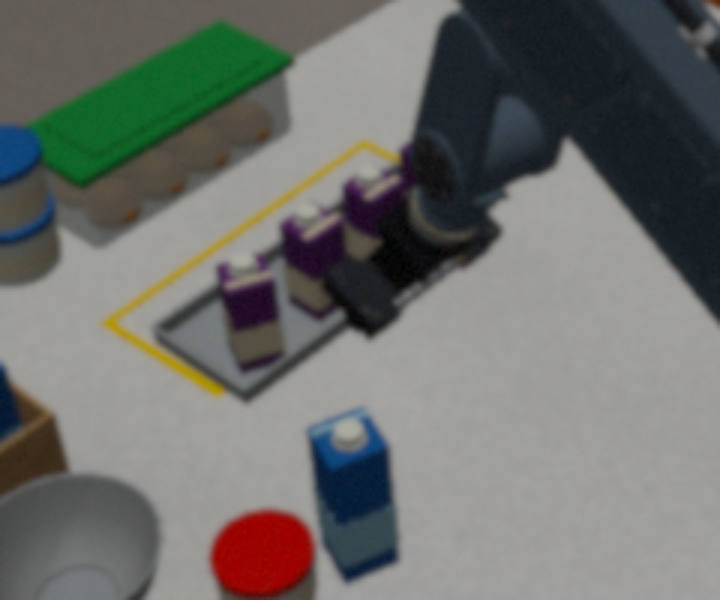

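View pics/t22c.png

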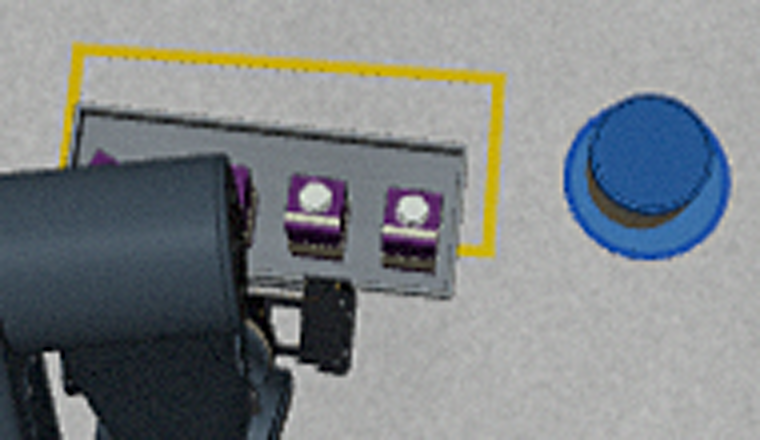

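```bash
python3 - <<'E'
from h import *
ti=lambda u,v:(225+u/4,165+v/4)
T=[px2w('top',*ti(u,v),.022)[:2] for u,v in[(77,106),(466,149),(451,298)]]
B=[px2w('top',*ti(u,v),0)[:2] for u,v in[(75,44),(505,75),(493,258)]]
T=np.array(T);B=np.array(B); print(T,B)
ay=(B[0]-B[1])/np.linalg.norm(B[0]-B[1]); ax=np.array([ay[1],-ay[0]]); c=(B[0]+B[2])/2
print('bay c',c,np.degrees(np.arctan2(ax[1],ax[0])))
t=T[0]-T[1]; print('tray yaw',np.degrees(np.arctan2(-t[0],t[1])))
for q in T: print(((q-c)@ax).round(4),((q-c)@ay).round(4))
E
```

```text
[[0.66592942 0.37711088]
 [0.66538312 0.01502783]
 [0.5243299  0.0137062 ]] [[ 0.7329853   0.39297363]
 [ 0.74825648 -0.01388351]
 [ 0.57092272 -0.02082309]]
bay c [0.65195401 0.18607527] 2.1495598860098886
tray yaw -0.08644610304258742
0.0211 0.1904
0.007 -0.1714
-0.134 -0.1675
```

```bash
python3 - <<'E'
from jp import *
M=RT(30,-1); track(bot.read_state()['joint_positions'],[(np.array([.585,.19,.014])-M[:,2]*HZ,M,12)])
E
python3 -m handwheel '[{"hand":1,"dx":0.25,"dy":0,"dz":0,"wx":0,"wy":0,"wz":0},{"hand":1,"dx":0.3,"dy":0,"dz":0,"wx":0,"wy":0,"wz":0},{"hand":1,"dx":0.3,"dy":0,"dz":0,"wx":0,"wy":0,"wz":0},{"hand":1,"dx":0.3,"dy":0,"dz":0,"wx":0,"wy":0,"wz":0},{"hand":1,"dx":0.3,"dy":0,"dz":0,"wx":0,"wy":0,"wz":0},{"hand":1,"dx":0.3,"dy":0,"dz":0,"wx":0,"wy":0,"wz":0},{"hand":1,"dx":0.3,"dy":0,"dz":0,"wx":0,"wy":0,"wz":0},{"hand":1,"dx":0.3,"dy":0,"dz":0,"wx":0,"wy":0,"wz":0},{"hand":1,"dx":0.3,"dy":0,"dz":0,"wx":0,"wy":0,"wz":0},{"hand":1,"dx":0.3,"dy":0,"dz":0,"wx":0,"wy":0,"wz":0}]'
python3 -m handwheel '[{"hand":1,"dx":0.3,"dy":0,"dz":0,"wx":0,"wy":0,"wz":0},{"hand":1,"dx":0.3,"dy":0,"dz":0,"wx":0,"wy":0,"wz":0},{"hand":1,"dx":0.3,"dy":0,"dz":0,"wx":0,"wy":0,"wz":0},{"hand":1,"dx":0.3,"dy":0,"dz":0,"wx":0,"wy":0,"wz":0},{"hand":1,"dx":0.3,"dy":0,"dz":0,"wx":0,"wy":0,"wz":0},{"hand":1,"dx":0.3,"dy":0,"dz":0,"wx":0,"wy":0,"wz":0},{"hand":1,"dx":0.3,"dy":0,"dz":0,"wx":0,"wy":0,"wz":0},{"hand":1,"dx":0.2,"dy":0,"dz":0,"wx":0,"wy":0,"wz":0},{"hand":1,"dx":0.1,"dy":0,"dz":0,"wx":0,"wy":0,"wz":0},{"hand":1,"dx":0,"dy":0,"dz":0,"wx":0,"wy":0,"wz":0}]'
python3 - <<'E'
from h import *
snap('side','s23');p,d=snap('top','t23')
print(bot.read_state()['joint_positions'].round(1))
im=cv2.imread('pics/t23.png'); cv2.imwrite('pics/t23c.png',cv2.resize(im[165:275,225:415],None,fx=4,fy=4,interpolation=cv2.INTER_CUBIC))
E
```

```text
[  10   46  113  212    9 -113] maxstep [0 0 1 1 1 1]
time_s: 71.0
position: [0.5487, 0.1913, 0.0134]
tcp_rot: [[0.872, 0.001, 0.489], [0.001, -1.0, -0.001], [0.489, 0.001, -0.872]]
force: [-10.2, 0.8, 3.2]
opening: 1.002
time_s: 72.0
position: [0.5734, 0.1916, 0.0135]
tcp_rot: [[0.872, 0.001, 0.49], [0.001, -1.0, -0.0], [0.49, 0.001, -0.872]]
force: [-8.2, 1.2, 2.9]
opening: 0.999
[  10.5   45.5  113.7  212.5    9.6 -113. ]
```

View pics/t23c.png

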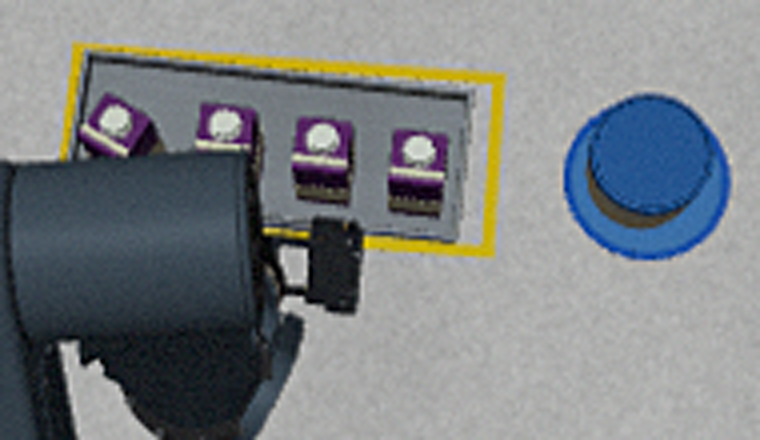

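```bash
python3 -m handwheel '[{"hand":1,"dx":-0.5,"dy":0,"dz":0,"wx":0,"wy":0,"wz":0},{"hand":1,"dx":-1,"dy":0,"dz":0,"wx":0,"wy":0,"wz":0},{"hand":1,"dx":-1.5,"dy":0,"dz":0,"wx":0,"wy":0,"wz":0},{"hand":1,"dx":-2,"dy":0,"dz":0,"wx":0,"wy":0,"wz":0},{"hand":1,"dx":-2,"dy":0,"dz":0.5,"wx":0,"wy":0,"wz":0},{"hand":1,"dx":-2,"dy":0,"dz":0.5,"wx":0,"wy":0,"wz":0},{"hand":1,"dx":-2,"dy":0,"dz":0.5,"wx":0,"wy":0,"wz":0},{"hand":1,"dx":-1.5,"dy":0,"dz":0.5,"wx":0,"wy":0,"wz":0},{"hand":1,"dx":-1,"dy":0,"dz":0.5,"wx":0,"wy":0,"wz":0},{"hand":1,"dx":0,"dy":0,"dz":0,"wx":0,"wy":0,"wz":0}]'
python3 - <<'E'
from h import *
snap('side','s24');p,d=snap('top','t24')
im=cv2.imread('pics/t24.png'); cv2.imwrite('pics/t24c.png',cv2.resize(im[165:275,225:415],None,fx=4,fy=4,interpolation=cv2.INTER_CUBIC))
cv2.imwrite('pics/s24c.png',cv2.resize(cv2.imread('pics/s24.png')[180:380,150:390],None,fx=3,fy=3))
E
```

```text
time_s: 73.1
position: [0.4437, 0.1914, 0.0412]
tcp_rot: [[0.866, -0.0, 0.501], [0.0, -1.0, -0.001], [0.501, 0.001, -0.866]]
force: [-0.0, -0.6, -0.4]
opening: 0.999
```

View pics/t24c.png

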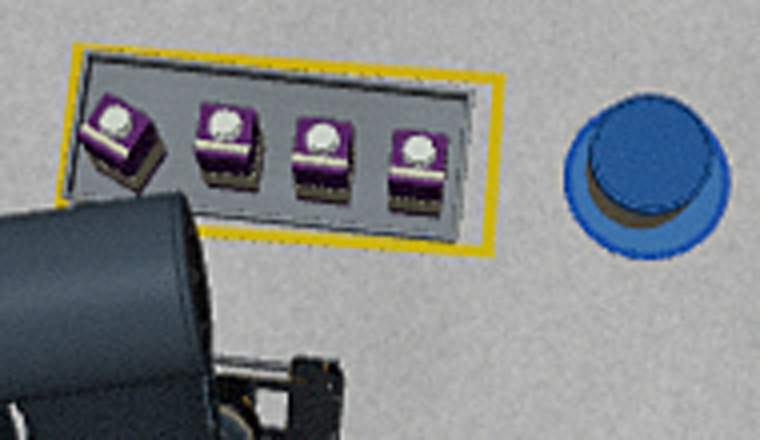

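View pics/s24c.png

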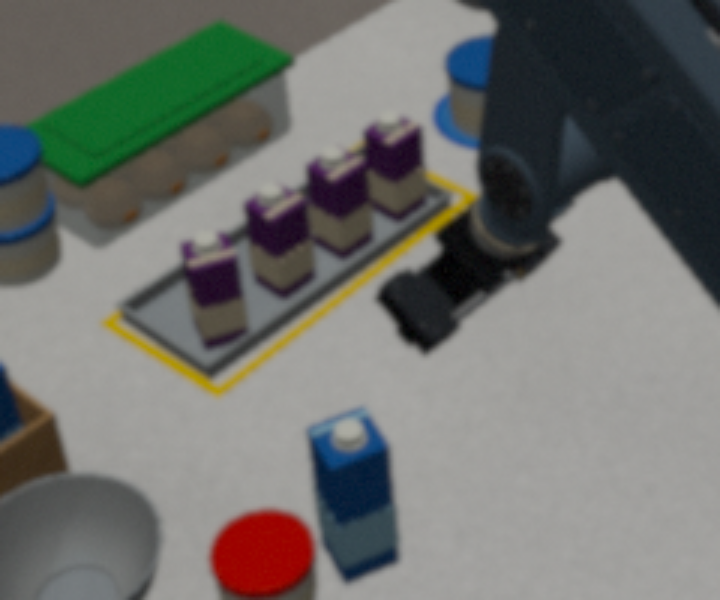

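```bash
python3 - <<'E'
from h import *
ti=lambda u,v:(225+u/4,165+v/4)
T=np.array([px2w('top',*ti(u,v),.022)[:2] for u,v in[(88,53),(473,95),(458,241)]])
B=np.array([px2w('top',*ti(u,v),0)[:2] for u,v in[(75,44),(505,75),(493,258)]])
ay=(B[0]-B[1])/np.linalg.norm(B[0]-B[1]); ax=np.array([ay[1],-ay[0]]); c=(B[0]+B[2])/2
for q in list(T)+[T[0]+T[2]-T[1]]: print(((q-c)@ax).round(4),((q-c)@ay).round(4))
p=cv2.imread('pics/t24.png')[:,:,::-1]; P=pts('top',np.load('pics/t24.npy'))
r,g,b=[p[:,:,i].astype(int) for i in range(3)]
k=(P[...,2]>.07)&(P[...,2]<.1)&(b-r>50); k[:, :330]=0;k[:, 430:]=0
v,u=np.nonzero(k);print(len(u),px2w('top',u.mean(),v.mean(),.085))
E
```

```text
0.0732 0.1859
0.0594 -0.1743
-0.0805 -0.1701
-0.0668 0.1901
725 [ 0.66160009 -0.14616963  0.085     ]
```

All corners are inside the bay by at least 11 mm. The tub is about 7 mm off the mat centre and the robot is clear, so I'm handing in.

```bash
python3 -c "
from rig import hand_in
print(hand_in())"
```

```text
the job is handed in; nothing more can be done
None
```

The job is done and handed in at about 73 s of the 210 s allowed; no verdict was reported.

**What I did:** I pushed the tub onto the mat, stood all four fallen cartons upright on the tray floor, then slid the loaded tray into the taped bay. One carton was knocked about 5 cm aside during the run, so I measured its new position before picking it up.

**Last checks, from the camera images:**
- **Tub:** it stands about 7 mm from the mat's centre; the limit is 26 mm.
- **Cartons:** all four stand cap up and let go. I judged this by eye from the pictures, without measuring their tilt.
- **Tray:** its four corners lie inside the ±92 / ±207 mm limits, with at least 11 mm to spare. The left near corner was hidden by the arm, so I worked it out from the other three.
- **Robot:** it had backed off, with only sensor noise on the force reading.
- **Other goods:** I did not re-measure the jar, milk cartons, bowl and red-lidded tub at the end. The arm felt no contact near any of them.

No check failed or disagreed. When the push began the force rose briefly to about 13 N and the fingers stuck slightly against the tray, then it slid steadily at 7–10 N.

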